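# Mix a cattle-feed sample and start its analysis

## Robot

A 6-joint arm with a two-finger parallel gripper is mounted at the origin on the work surface. World frame = base frame: x ahead of the robot, y to its left, z up, the work surface at z = 0. Lengths are in mm, angles in rad, forces in N, time in s.
With the tool pointing down it reaches from about 350 to 775 mm from the base axis. Payload 7.3 kg.
Tool frame: the origin (TCP) lies at the centre of the arm's flange, where the gripper is bolted on; the fingertips stand 178 mm ahead of it and the grasp point (between the pads) lies 159 mm ahead of it; z points along the fingers, y is the direction in which the jaws open and shut (so a half turn about z gives the same grasp; the last joint's range is limited). The gripper opens to 92 mm and grips with 3 to 60 N. Pads are 19 mm wide; open, the fingers measure 130 mm over their backs; the gripper's body (75 mm by 190 mm) begins 47 mm behind the grasp point.
Start: joints at [-1.33, 0.342, 1.524, -0, 1.275, -0.146], TCP at [198.064, -486.208, 404.741] pointing down, gripper open.
Joint ranges: [-2.53, 2.53], [-0.77, 2.02], [0.04, 2.7], [-1, 4.14], [0.28, 2.66], [-3.11, 3.11]. Speed limits (rad/s): [2.57, 2.57, 3.14, 3.14, 3.14, 3.14].

## Interface

Orientations are given as [roll, pitch, yaw] about the fixed x, y, z axes, in that order (R = Rz(yaw) Ry(pitch) Rx(roll)).
In Python, from plant import get_obs, capture, close_job gives the robot as it stands. The module is installed in compiled form; this text tells all that it offers.
- The arm moves only by the shell command python3 -m pendant 'ROWS'. ROWS is JSON, a list of rows, each a list of 3 entries, a list of its own where there are three numbers: the shift along the tool's x, y, z in m, then the turn, a rotation vector about the tool's x, y, z in rad, then the finger opening in m, from 0 to 0.0918. In form: [[[tx, ty, tz], [wx, wy, wz], fingers], ...]. A call has 1 to 10 rows; each row is the pose to reach, as a shift and turn from the pose commanded when the call began, along the tool's axes at that moment; what a row does not reach only later rows make up. A row lasts 1/12 s, in which the tool goes at most 41.7 mm and 7.16 degrees, less where a joint would pass 70% of its speed; a pose out of reach is approached as far as the arm can. A call with a gripper value outside its range is refused whole. The fingers move at their own pace and stop on an object; the grip force is fixed at half the most. Time passes only in rows, so rows that repeat a pose let the fingers close. It gives the time, the measured TCP pose, the force and the opening at its end, in the units of the state.
- get_obs(): the state, without advancing time (a new reading comes with each control period).
- capture(name): name is "scene" or "top"; returns a dict with "color" (480x640x3 uint8, red, green, blue), "mtx" (3x3 intrinsics, pixels), "rvec" (rotation vector, rad) and "tvec" (3), from world to camera coordinates, as OpenCV has them. Camera axes: x right, y down, z forward; pixel columns grow to the right and rows downward; lengths in mm; the calibration is good to about 2 mm. A picture is of the moment at which its call begins. There is no depth.
- close_job(): hands the job in, once; it reports no verdict.
The state is a dict: "time": time; "joint_positions": joint angles; "dq": joint speeds; "tau": joint torques, N m; "tool_pos": TCP position; "tcp_rot": TCP orientation; "contact_force": force on the tool from outside, world axes, zero at the start; "moment": the same for the moment, N m; "grip_width": finger opening in mm.
Only numpy, scipy, OpenCV 4.12 (cv2) and the standard library are available. Lean on these libraries where they do the work, as an engineer would, in place of code of your own. Each camera call takes 0.05 s, during which the arm holds its last target. There are 200 camera calls.

## Task

Prepare the feed sample: put every green hay cube lying on the paper into the steel dish, then take the wooden stick from its holder, stir the feed with it right round the dish at least three full rounds, going on until the brown and the pale feed nuts no longer keep to their own halves, and leave the stick standing in the steel beaker. Then slide the dish by its handle along the rails under the analyser head, fully home against the stop, and only when it is home press the green start button. All the feed must stay in the dish, and the bottle, the scoop and the teat cups must be left where they are.

Things in the scene. Friction and masses are not known exactly. Their poses are not given: they have to be found in the camera images.
- dish: Steel mixing bowl on a square aluminium carrier plate (160 mm, 8 mm thick), with a handle along its -x; loose, about 0.9 kg. Origin: centre of the underside; z up. Inside, a flat floor 116 mm across, 9 mm above the underside, then a straight steep wall up to the rim, 152 mm across, 52 mm up. It stands on the shelf, 8 mm above the bench, between two 22 mm rails 165 mm apart in which it slides.
- dish_handle (a point): Grip point of the dish's straight black handle: a bar 18 mm wide (across), 14 mm high, its end 195 mm from the dish's centre; this point is mid-height, 165 mm from the dish's centre, 43 mm above its underside.
- dish_home (a point): Where the dish's origin is when it is home against the stop under the head of the white feed analyser (fixed; 360 deep, 300 wide, 240 mm high; head underside 90 mm above the bench). x points into the bay along the rails, z up. From this point, 8 mm above the bench: stop at x = +80 mm, front face of the head x = -92 mm, outer end of shelf and rails x = -317 mm.
- start_top (a point): Centre of the top of the green round start button (32 mm diameter) on top of the analyser head near its front edge, about 260 mm above the bench; it is pressed downward.
- start (a joint): Travel of the start button, m: 0 up, 0.006 fully pressed (spring, 5 N at full travel, comes back up by itself); it counts as pressed above 0.004.
- stick_grip (a point): Grip point of the flat wooden stick (160 mm long, 18 mm wide along its y, 12 mm thick along its x, tip rounded to 12 mm; 50 g), z up along it: on its centre line, 118 mm above its lower end, 42 mm below its top. Grip across the 12 mm. It stands in a slot 60 mm deep, 3 mm play all round, of a fixed grey holder (88 x 98 mm foot, top 65 mm high, 58 mm below this point), and may lean a few degrees.
- stick_tip (a point): Centre of the lower end face of the stirring stick, on its centre line; z points up along the stick.
- beaker_floor (a point): Centre of the inner floor (5 mm above the bench) of the open steel beaker for used tools, fixed: inside diameter 74 mm, 95 mm tall. A stick let go in it leans against its rim.
- hay1_mid (a point): Centre of a green pressed hay cube, 24 x 22 x 22 mm (x, y, z), 14 g, lying on the white paper left of the dish with z up. Two or three of the cubes hay1 to hay4 are there in a run; the others are absent (None).
- hay2_mid (a point): Centre of a green pressed hay cube, 24 x 22 x 22 mm (x, y, z), 14 g, lying on the white paper left of the dish with z up. Two or three of the cubes hay1 to hay4 are there in a run; the others are absent (None).
- hay3_mid (a point): Centre of a green pressed hay cube, 24 x 22 x 22 mm (x, y, z), 14 g, lying on the white paper left of the dish with z up. Two or three of the cubes hay1 to hay4 are there in a run; the others are absent (None).
- hay4_mid (a point): Centre of a green pressed hay cube, 24 x 22 x 22 mm (x, y, z), 14 g, lying on the white paper left of the dish with z up. Two or three of the cubes hay1 to hay4 are there in a run; the others are absent (None).
- brown1_mid (a point): Centre of a dark brown feed nut: ball 20 mm in diameter, 10 g, at first in the half of the dish next to the handle.
- brown2_mid (a point): Centre of a dark brown feed nut: ball 20 mm in diameter, 10 g, at first in the half of the dish next to the handle.
- brown3_mid (a point): Centre of a dark brown feed nut: ball 20 mm in diameter, 10 g, at first in the half of the dish next to the handle.
- brown4_mid (a point): Centre of a dark brown feed nut: ball 20 mm in diameter, 10 g, at first in the half of the dish next to the handle.
- pale1_mid (a point): Centre of a pale straw-coloured feed nut: ball 20 mm in diameter, 10 g, at first in the half of the dish away from the handle.
- pale2_mid (a point): Centre of a pale straw-coloured feed nut: ball 20 mm in diameter, 10 g, at first in the half of the dish away from the handle.
- pale3_mid (a point): Centre of a pale straw-coloured feed nut: ball 20 mm in diameter, 10 g, at first in the half of the dish away from the handle.
- pale4_mid (a point): Centre of a pale straw-coloured feed nut: ball 20 mm in diameter, 10 g, at first in the half of the dish away from the handle.
- teatcup1: Bystander: loose steel teat cup with black rubber ends, 52 mm in diameter and about 180 mm long, lying on the bench along its own x; origin on the bench under its middle. Not to be disturbed.
- teatcup2: Bystander: loose steel teat cup with black rubber ends, 52 mm in diameter and about 180 mm long, lying on the bench along its own x; origin on the bench under its middle. Not to be disturbed.
- scoop: Bystander: small loose aluminium feed scoop, 55 x 54 x 26 mm with a red handle (110 mm long in all); origin on the bench near its middle. Not to be disturbed.
- teat_dip: Bystander: blue bottle, 64 mm in diameter, 170 mm tall, standing loose beyond the beaker and the holder; origin at the centre of its underside. Not to be disturbed.

How it is judged:
By the outcome, as a careful person would: the job done as asked, in the order asked, and still so for the second after the job is handed in, with the robot touching nothing.
Of hay1, hay2, hay3, hay4 only 2 to 3 are there at a start; the rules pass over those that are not, and their reading is None.
At some moment in a run one of hay1, hay2, hay3, hay4 may be knocked a few centimetres aside while the robot is not near it.
It also fails if it takes over 210 s, if anything falls off the work surface, if the arm or the gripper's body presses on something with over 40 N, if the wrist force passes 120 N, or if a joint passes its speed limit or range.

## Working session

There is one attempt and no reset: what is moved stays moved. The work goes in short steps, Python scripts to look and compute and a shell command to move; the robot and the scene stay as the last step left them, time stands still between calls to the robot, and variables do not carry over. Pictures are saved under pics/ and viewed, about 12 in all and at most 16, crops included, and the job is handed in when it is done.

```bash
mkdir -p pics
cat > h.py <<'E'
import numpy as np, cv2
from plant import get_obs, capture
from scipy.spatial.transform import Rotation as R
def snap(n,fn=None):
    c=capture(n); 
    if fn: cv2.imwrite('pics/'+fn,c['color'][:,:,::-1])
    return c
def ray(c,uv):
    Rm=cv2.Rodrigues(np.array(c['rvec'],float))[0]; t=np.array(c['tvec'],float).ravel()
    C=-Rm.T@t; d=Rm.T@np.linalg.inv(np.array(c['mtx']))@np.array([uv[0],uv[1],1.])
    return C,d
def onz(c,uv,z):
    C,d=ray(c,uv); return C+d*(z-C[2])/d[2]
def proj(c,P):
    return cv2.projectPoints(np.array([P],float),np.array(c['rvec'],float),np.array(c['tvec'],float),np.array(c['mtx'],float),None)[0].ravel()
def tri(c1,u1,c2,u2):
    A,b=[],[]
    for c,u in((c1,u1),(c2,u2)):
        C,d=ray(c,u); d/=np.linalg.norm(d); M=np.eye(3)-np.outer(d,d); A.append(M); b.append(M@C)
    return np.linalg.solve(sum(A),sum(b))
def totool(dw,rot=None):
    o=get_obs(); return R.from_euler('xyz',o['tcp_rot']).as_matrix().T@np.array(dw)
E
python3 - <<'E'
from h import *
o=get_obs(); print(o)
for n in('scene','top'):
    c=snap(n,n+'0.png'); C,d=ray(c,(320,240)); print(n,C,onz(c,(320,240),0),c['mtx'][0][0])
E
```

```text
{'time': 0.0, 'joint_positions': array([-1.33002111e+00,  3.42712277e-01,  1.52502546e+00,  1.37216720e-05,
        1.27537719e+00, -1.46013896e-01]), 'dq': array([ 0.00059027, -0.00043919, -0.00019974, -0.00098237,  0.00273712,
        0.0005511 ]), 'tau': array([ 1.23516391e-03, -4.31244707e+01, -2.44215649e+01,  7.17649539e-02,
        5.59275644e-02, -1.46168359e-04]), 'tool_pos': array([ 198.02145085, -486.07535557,  404.04722526]), 'tcp_rot': array([-3.14008849e+00, -2.34464759e-04,  3.86784934e-01]), 'contact_force': array([ 0.38556157, -0.14715045, -0.5414831 ]), 'moment': array([ 0.0435752 , -0.00133893,  0.01182793]), 'grip_width': 91.55479272470517}
scene [887.89917369 771.92897161 946.19973617] [537.13400543  23.25977095   0.        ] 479.1548482839785
top [ 444.86790678  159.83266719 1659.19894889] [641.1269646  114.48761584   0.        ] 581.7041854580496
```

View pics/scene0.png

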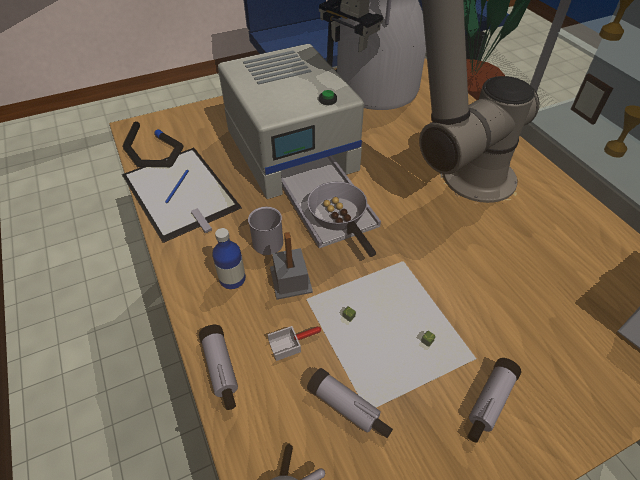

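View pics/top0.png

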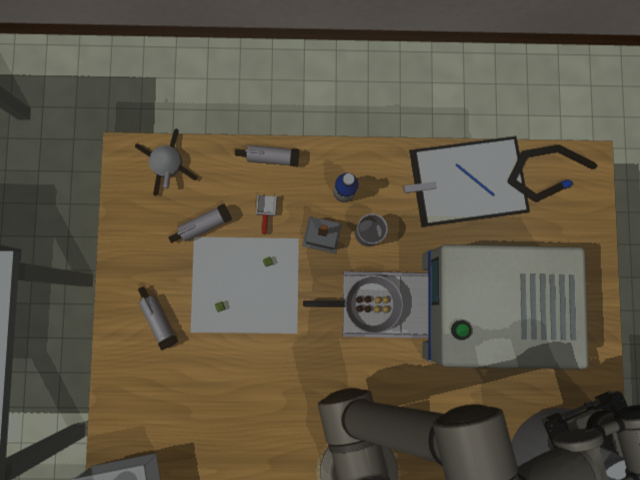

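The scene shows two hay cubes on the paper (scene 348,313 and 427,338; top 269,261 and 222,306). The dish is at top (375,303), the stick at (322,230), the beaker at (372,230) and the button at (461,329). Next I'll measure them.

Run:
```python
from h import *
np.set_printoptions(precision=1,suppress=True)
cs={n:snap(n) for n in('scene','top')}
for n,c in cs.items():
    hsv=cv2.cvtColor(c['color'],cv2.COLOR_RGB2HSV)
    for nm,lo,hi in(('green',(28,90,40),(85,255,255)),('wood',(5,80,50),(16,255,200))):
        if nm=='wood': continue
        m=cv2.inRange(hsv,lo,hi)
        k,l,s,ce=cv2.connectedComponentsWithStats(m)
        for i in range(1,k):
            if s[i,4]>15 and ce[i,0]<600: print(n,nm,s[i],ce[i],'z11',onz(c,ce[i],16),'z260',onz(c,ce[i],260))
c=cs['top']
for nm,uv,z in(('dish rim',(375,303),60),('stick top',(322,230),100),('beaker rim',(372,230),95),('handle end',(304,303),51),('shelf ul',(344,272),30),('shelf ll',(344,337),30),('rail u r',(428,273),30),('head ul',(430,250),240),('head ll',(428,358),240)):
    print(nm,onz(c,uv,z))
for n,(x,y,w,h) in(('top',(290,195,160,150)),('scene',(230,180,160,120))):
    cv2.imwrite(f'pics/{n}0c.png',cv2.resize(cs[n]['color'][y:y+h,x:x+w,::-1],None,fx=5 if w==160 and n=='scene' else 4,fy=5 if n=='scene' else 4,interpolation=cv2.INTER_CUBIC))
a=cv2.imread('pics/top0c.png');b=cv2.resize(cv2.imread('pics/scene0c.png'),(640,480))
```

```text
scene green [464   0  15  37 315] [471.2  16.2] z11 [-611.3 -859.6   16. ] z260 [-218.1 -431.6  260. ]
scene green [508   0  18  23  56] [516.5  10.3] z11 [-833.3 -823.2   16. ] z260 [-381.8 -404.8  260. ]
scene green [322  90  12   9  87] [327.7  94. ] z11 [ 228.2 -568.9   16. ] z260 [ 401.3 -217.2  260. ]
scene green [284 146  21   8  52] [294.4 149.6] z11 [ 456.9 -332.8   16. ] z260 [569.9 -43.  260. ]
scene green [343 307  12  10  76] [348.6 311.5] z11 [576.3 259.9  16. ] z260 [658.  394.2 260. ]
scene green [423 331  12  11  82] [428.7 336.2] z11 [446.7 392.1  16. ] z260 [562.4 491.7 260. ]
top green [263 258   9   8  48] [267.3 261.3] z11 [576.7 263.6  16. ] z260 [557.1 248.2 260. ]
top green [432 272   1  21  21] [432. 282.] z11 [ 523.6 -203.5   16. ] z260 [ 511.9 -149.6  260. ]
top green [216 302   8   9  50] [219.3 306.3] z11 [448.6 395.4  16. ] z260 [448.  360.4 260. ]
top green [456 324  13  13 144] [462. 330.] z11 [ 389.9 -286.6   16. ] z260 [ 398.1 -220.3  260. ]
dish rim [462.1 -36.3  60. ]
stick top [656.6 112.1 100. ]
beaker rim [659.1 -24.   95. ]
handle end [460.  158.2  51. ]
shelf ul [548.   47.1  30. ]
shelf ll [367.7  46.1  30. ]
rail u r [ 548.  -189.4   30. ]
head ul [ 591.5 -149.9  240. ]
head ll [ 329.6 -142.2  240. ]
```

View pics/top0c.png

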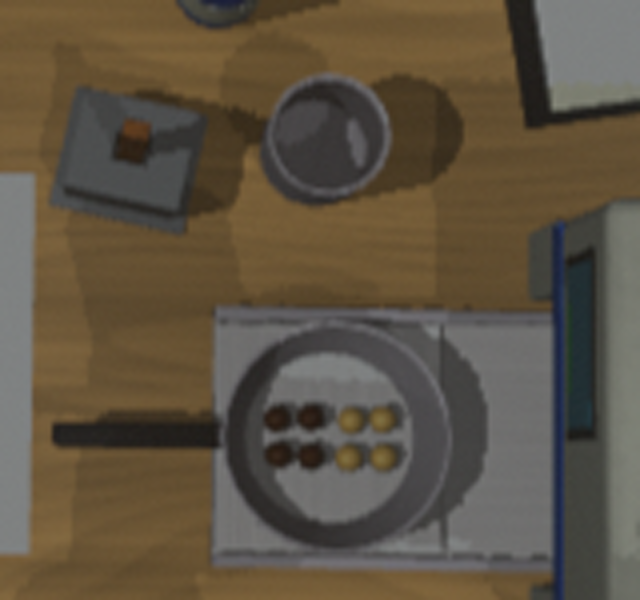

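View pics/scene0c.png

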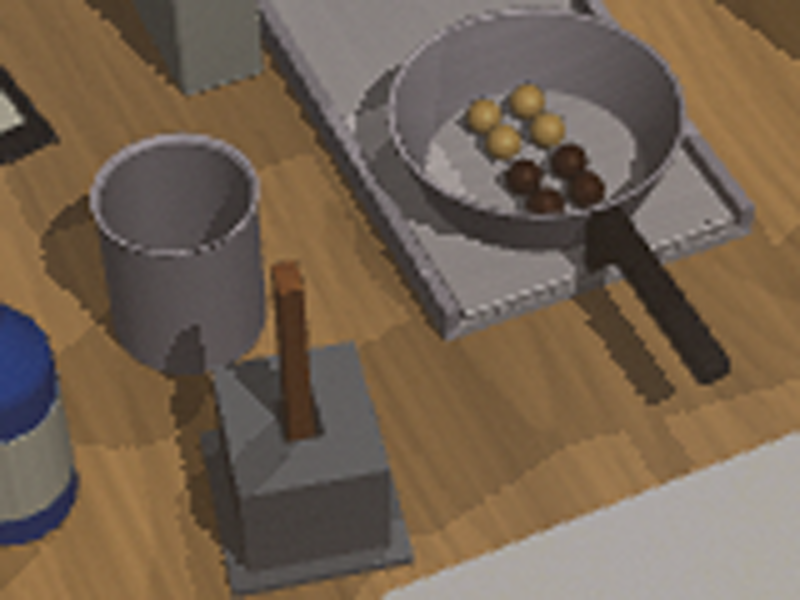

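```bash
python3 -m pendant '[[[0,0,-0.1],[0,0,-1.184],0.06],[[0,0,-0.1],[0,0,-1.184],0.06],[[0,0,-0.1],[0,0,-1.184],0.06],[[0,0,-0.1],[0,0,-1.184],0.06],[[0,0,-0.1],[0,0,-1.184],0.06],[[0,0,-0.1],[0,0,-1.184],0.06],[[0,0,-0.1],[0,0,-1.184],0.06],[[0,0,-0.1],[0,0,-1.184],0.06],[[0,0,-0.1],[0,0,-1.184],0.06],[[0,0,-0.1],[0,0,-1.184],0.06]]'
python3 - <<'E'
from h import *
np.set_printoptions(precision=2,suppress=True)
out=[]
for n,(x,y,w,h) in(('top',(205,245,80,75)),('scene',(335,290,110,60))):
    c=snap(n); im=c['color']
    hsv=cv2.cvtColor(im,cv2.COLOR_RGB2HSV); m=cv2.inRange(hsv,(25,70,20),(85,255,255))
    k,l,s,ce=cv2.connectedComponentsWithStats(m)
    for i in range(1,k):
        if x<ce[i,0]<x+w and y<ce[i,1]<y+h and s[i,4]>15:
            p=np.argwhere(l==i)[:,::-1].astype(np.float32); print(n,s[i],ce[i],cv2.minAreaRect(p))
    out.append(cv2.resize(im[y:y+h,x:x+w,::-1],(w*5,h*5) if n=='top' else (400,218),interpolation=cv2.INTER_CUBIC))
a=np.zeros((600,400,3),np.uint8); a[:375]=out[0]; a[380:598]=out[1]
cv2.imwrite('pics/hay.png',a)
E
```

```text
time: 1.03
tool_pos: [198.1, -486.2, 504.5]
tcp_rot: [-3.141, -0.0, 1.577]
contact_force: [0.6, 0.3, -0.7]
grip_width: 59.7
top [263 257   9   9  56] [267.27 261.21] ((267.4000549316406, 261.3000183105469), (7.155416965484619, 7.602630138397217), 63.43495178222656)
top [215 302   9   9  59] [219.25 306.19] ((219.25, 306.25), (7.589465618133545, 7.273237705230713), 71.56504821777344)
scene [343 307  13  14  97] [349.4  312.57] ((349.0, 313.0), (11.31370735168457, 9.899494171142578), 45.0)
scene [423 331  12  15  99] [428.87 336.9 ] ((428.75006103515625, 337.2500305175781), (11.31370735168457, 10.60660171508789), 45.0)
```

View pics/hay.png

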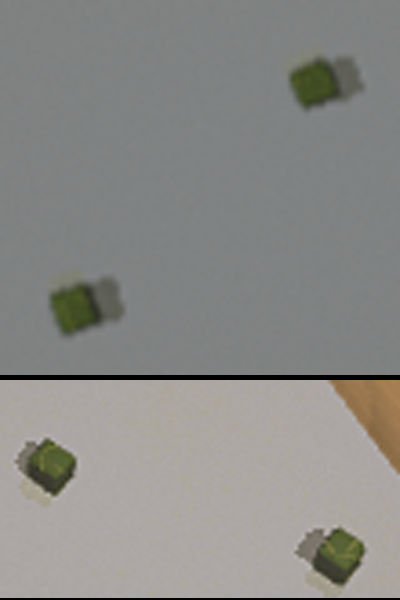

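Hay edges are turned about 18° (hay1 ≈ (576,262), hay2 ≈ (447,393)). I'll move above hay1.

```bash
python3 -m pendant '[[[0.748,0.378,0],[0,0,-0.3],0.06],[[0.748,0.378,0],[0,0,-0.3],0.06],[[0.748,0.378,0],[0,0,-0.3],0.06],[[0.748,0.378,0],[0,0,-0.3],0.06],[[0.748,0.378,0],[0,0,-0.3],0.06],[[0.748,0.378,0],[0,0,-0.3],0.06],[[0.748,0.378,0],[0,0,-0.3],0.06],[[0.748,0.378,0],[0,0,-0.3],0.06],[[0.748,0.378,0],[0,0,-0.3],0.06],[[0.748,0.378,0],[0,0,-0.3],0.06]]'
python3 -c "
from h import *
o=get_obs();p=np.array([576,262,260.])-o['tool_pos'];print(totool(p), o['joint_positions'],o['tcp_rot'])"
```

```text
time: 1.97
tool_pos: [386.2, -112.3, 505.0]
tcp_rot: [3.141, 0.001, 1.868]
contact_force: [0.3, 0.0, -0.2]
grip_width: 59.8
[302.46696856 290.88691836 244.92160251] [-4.73958888e-01  4.26216114e-02  1.62668218e+00 -6.82245395e-05
  1.47146435e+00 -7.70991412e-01] [3.14104861e+00 6.23250886e-04 1.86783542e+00]
```

```bash
python3 -m pendant '[[[0.3025,0.291,0],[0,0,0],0.06],[[0.3025,0.291,0],[0,0,0],0.06],[[0.3025,0.291,0],[0,0,0],0.06],[[0.3025,0.291,0],[0,0,0],0.06],[[0.3025,0.291,0],[0,0,0],0.06],[[0.3025,0.291,0],[0,0,0],0.06],[[0.3025,0.291,0],[0,0,0],0.06],[[0.3025,0.291,0],[0,0,0],0.06],[[0.3025,0.291,0],[0,0,0],0.06],[[0.3025,0.291,0],[0,0,0],0.06]]'
python3 -m pendant '[[[0,0,0.245],[0,0,0],0.06],[[0,0,0.245],[0,0,0],0.06],[[0,0,0.245],[0,0,0],0.06],[[0,0,0.245],[0,0,0],0.06],[[0,0,0.245],[0,0,0],0.06],[[0,0,0.245],[0,0,0],0.06],[[0,0,0.245],[0,0,0],0.06],[[0,0,0.245],[0,0,0],0.06],[[0,0,0.245],[0,0,0],0.06],[[0,0,0.245],[0,0,0],0.06]]'
python3 -c "
from h import *
c=snap('top');s=snap('scene')
o=get_obs();p=np.array([576,262,181.])-o['tool_pos'];print(totool(p))
a=[cv2.resize(k['color'][y:y+60,x:x+80,::-1],None,fx=5,fy=5,interpolation=cv2.INTER_CUBIC) for k,x,y in((c,230,230),(s,310,275))]
cv2.imwrite('pics/h1.png',np.vstack(a))"
```

```text
time: 2.8
tool_pos: [573.6, 260.1, 504.5]
tcp_rot: [-3.141, 0.0, 1.868]
contact_force: [0.8, -0.2, 1.2]
grip_width: 60.3
time: 3.63
tool_pos: [574.2, 258.2, 263.0]
tcp_rot: [3.136, 0.0, 1.87]
contact_force: [-0.5, -0.4, 0.2]
grip_width: 59.9
[ 3.08945693  2.79938437 81.55720557]
```

View pics/h1.png

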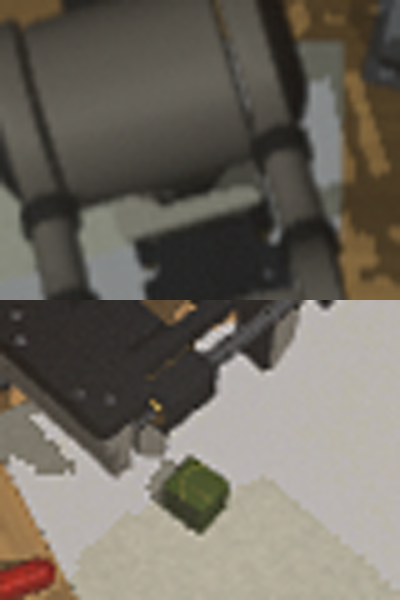

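The cube has not moved (scene ≈ 349,314). I'll go down and grip it.

```bash
python3 -m pendant '[[[0.003,0.003,0.03],[0,0,0],0.06],[[0.003,0.003,0.06],[0,0,0],0.06],[[0.003,0.003,0.081],[0,0,0],0.06],[[0.003,0.003,0.081],[0,0,0],0.06],[[0.003,0.003,0.081],[0,0,0],0.06],[[0.003,0.003,0.081],[0,0,0],0.0],[[0.003,0.003,0.081],[0,0,0],0.0],[[0.003,0.003,0.081],[0,0,0],0.0],[[0.003,0.003,0.081],[0,0,0],0.0],[[0.003,0.003,0.081],[0,0,0],0.0]]'
python3 -m pendant '[[[0,0,0],[0,0,0],0.0],[[0,0,0],[0,0,0],0.0],[[0,0,-0.03],[0,0,0],0.0],[[0,0,-0.06],[0,0,0],0.0],[[0,0,-0.1],[0,0,0],0.0],[[0,0,-0.13],[0,0,0],0.0],[[0,0,-0.13],[0,0,0],0.0],[[0,0,-0.13],[0,0,0],0],[[0,0,-0.13],[0,0,0],0],[[0,0,-0.13],[0,0,0],0]]'
python3 - <<'E'
from h import *
np.set_printoptions(precision=1,suppress=True)
# dish: nuts & rim from both views
for n in('top','scene'):
    c=snap(n); im=c['color']; hsv=cv2.cvtColor(im,cv2.COLOR_RGB2HSV)
    m=cv2.inRange(hsv,(15,90,90),(28,255,255)); k,l,s,ce=cv2.connectedComponentsWithStats(m)
    for i in range(1,k):
        q=onz(c,ce[i],27)
        if s[i,4]>8 and abs(q[0]-462)<80 and abs(q[1]+36)<90: print(n,'pale',s[i,4],ce[i],q)
o=get_obs();print(o['tool_pos'],o['grip_width'],o['tcp_rot'])
for x in (430,494): print(totool(np.array([x,-36,o['tool_pos'][2]])-o['tool_pos']))
E
```

```text
time: 4.57
tool_pos: [575.2, 261.6, 178.9]
tcp_rot: [3.141, 0.0, 1.871]
contact_force: [-0.4, 0.6, 0.3]
grip_width: 31.4
time: 5.4
tool_pos: [574.8, 261.5, 306.8]
tcp_rot: [-3.138, 0.0, 1.871]
contact_force: [0.1, 0.3, -1.1]
grip_width: 21.6
top pale 21 [377.2 300.4] [469.8 -46.5  27. ]
top pale 14 [384.7 300.5] [469.7 -67.6  27. ]
top pale 28 [376.6 309. ] [445.9 -44.8  27. ]
top pale 28 [385.4 308.8] [446.6 -69.5  27. ]
scene pale 26 [334.4 199.7] [448.7 -71.5  27. ]
scene pale 52 [329.  205.1] [471.4 -58.9  27. ]
[574.9 261.6 306.9] 21.86189395089532 [-3.1  0.   1.9]
[-241.5 -226.4    0.8]
[-260.4 -165.2    0.6]
```

```bash
python3 -m pendant '[[[-0.258,-0.166,0],[0,0,-1.24],0.0],[[-0.258,-0.166,0],[0,0,-1.24],0.0],[[-0.258,-0.166,0],[0,0,-1.24],0.0],[[-0.258,-0.166,0],[0,0,-1.24],0.0],[[-0.258,-0.166,0],[0,0,-1.24],0.0],[[-0.258,-0.166,0],[0,0,-1.24],0.0],[[-0.258,-0.166,0],[0,0,-1.24],0.0],[[-0.258,-0.166,0],[0,0,-1.24],0.0],[[-0.258,-0.166,0],[0,0,-1.24],0.0],[[-0.258,-0.166,0],[0,0,-1.24],0.0]]'
python3 - <<'E'
from h import *
s=snap('scene','d1.png'); t=snap('top')
cv2.imwrite('pics/d1.png',cv2.resize(s['color'][140:260,250:410,::-1],None,fx=5,fy=5,interpolation=cv2.INTER_CUBIC))
o=get_obs();print(o['tool_pos'],o['grip_width'],o['tcp_rot'])
print(totool(np.array([492,-34,212.])-o['tool_pos']))
E
```

```text
time: 6.33
tool_pos: [492.3, -35.9, 307.9]
tcp_rot: [3.142, -0.002, 3.062]
contact_force: [-0.4, -0.7, 0.2]
grip_width: 21.7
[492.64343382 -34.5103655  307.99999278] 21.97160450281087 [ 3.14142466e+00 -1.47680616e-03  3.05998282e+00]
[ 0.54112287  0.44008751 96.00097189]
```

View pics/d1.png

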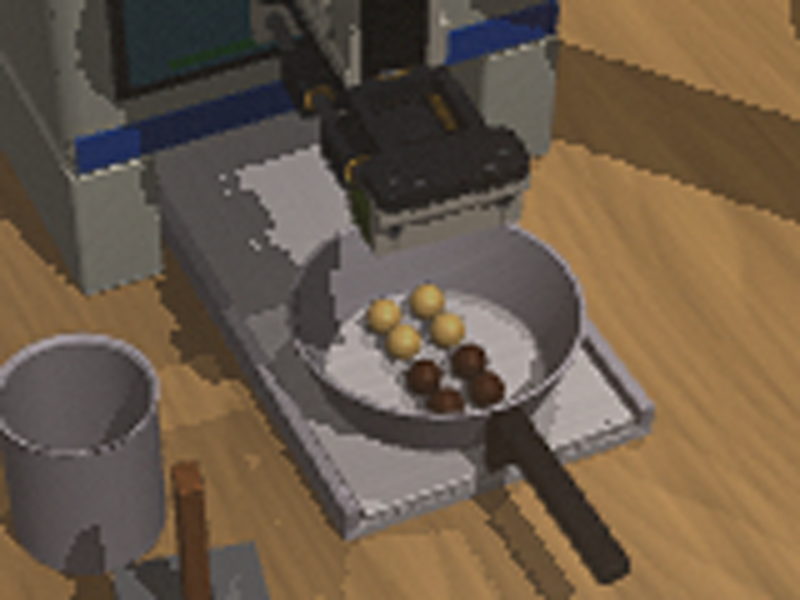

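The cube is held over the far side of the dish, and the nuts are still in two rows (dish crop 350–500, 290–410). I'll lower and release.

```bash
python3 -m pendant '[[[0,0,0.03],[0,0,0],0.0],[[0,0,0.06],[0,0,0],0.0],[[0,0,0.08],[0,0,0],0.0],[[0,0,0.096],[0,0,0],0.0],[[0,0,0.096],[0,0,0],0.0],[[0,0,0.096],[0,0,0],0.0],[[0,0,0.096],[0,0,0],0.036],[[0,0,0.096],[0,0,0],0.036],[[0,0,0.096],[0,0,0],0.036],[[0,0,0.096],[0,0,0],0.036]]'
python3 -m pendant '[[[0,0,-0.03],[0,0,0],0.036],[[0,0,-0.06],[0,0,0],0.036],[[0,0,-0.1],[0,0,0],0.036],[[0,0,-0.13],[0,0,0],0.06],[[0,0,-0.13],[0,0,0],0.06],[[0,0,-0.13],[0,0,0],0.06]]'
python3 - <<'E'
from h import *
np.set_printoptions(precision=1,suppress=True)
for n in('top','scene'):
    c=snap(n); hsv=cv2.cvtColor(c['color'],cv2.COLOR_RGB2HSV); m=cv2.inRange(hsv,(25,70,20),(85,255,255))
    k,l,s,ce=cv2.connectedComponentsWithStats(m)
    for i in range(1,k):
        if s[i,4]>12 and 200<ce[i,0]<440 and ce[i,1]>180: print(n,s[i],ce[i],onz(c,ce[i],14),onz(c,ce[i],28))
o=get_obs();print(o['tool_pos'],o['grip_width'],o['tcp_rot'])
print(totool(np.array([448,393.5,260.])-o['tool_pos']))
E
```

```text
time: 7.27
tool_pos: [493.1, -33.9, 213.6]
tcp_rot: [-3.141, 0.002, 3.06]
contact_force: [0.1, 0.2, 0.4]
grip_width: 35.9
time: 7.77
tool_pos: [493.0, -33.9, 344.8]
tcp_rot: [-3.141, 0.005, 3.06]
contact_force: [-0.2, -0.5, -0.7]
grip_width: 51.7
top [215 302   9   9  59] [219.3 306.2] [448.9 395.8  14. ] [448.8 393.8  28. ]
scene [320 208  10  12  89] [324.9 213.5] [489.4 -46.5  14. ] [495.4 -34.2  28. ]
scene [423 331  12  15 105] [428.8 337.2] [447.  393.4  14. ] [453.7 399.   28. ]
[492.4 -33.8 342.2] 58.0921571714908 [ 3.1 -0.   3.1]
[ 79.1 422.2  82.3]
```

```bash
python3 -m pendant '[[[0.079,0.423,0],[0,0,1.175],0.06],[[0.079,0.423,0],[0,0,1.175],0.06],[[0.079,0.423,0],[0,0,1.175],0.06],[[0.079,0.423,0],[0,0,1.175],0.06],[[0.079,0.423,0],[0,0,1.175],0.06],[[0.079,0.423,0],[0,0,1.175],0.06],[[0.079,0.423,0],[0,0,1.175],0.06],[[0.079,0.423,0],[0,0,1.175],0.06],[[0.079,0.423,0],[0,0,1.175],0.06],[[0.079,0.423,0],[0,0,1.175],0.06]]'
python3 - <<'E'
from h import *
np.set_printoptions(precision=1,suppress=True)
for n in('top','scene'):
    c=snap(n); hsv=cv2.cvtColor(c['color'],cv2.COLOR_RGB2HSV); m=cv2.inRange(hsv,(25,70,20),(85,255,255))
    k,l,s,ce=cv2.connectedComponentsWithStats(m)
    for i in range(1,k):
        if s[i,4]>12 and 200<ce[i,0]<440 and ce[i,1]>180: print(n,s[i],ce[i],onz(c,ce[i],14),onz(c,ce[i],28))
o=get_obs();print(o['tool_pos'],o['grip_width'],o['tcp_rot'])
print(totool(np.array([448,394.5,180.])-o['tool_pos']))
E
```

```text
time: 8.7
tool_pos: [454.6, 335.9, 340.8]
tcp_rot: [-3.138, 0.001, 1.943]
contact_force: [0.9, -0.1, 1.5]
grip_width: 60.4
top [432 270   1  24  24] [432.  281.5] [ 525.1 -204.    14. ] [ 524.4 -200.9   28. ]
top [369 288   8   8  61] [372.6 291.4] [495.  -35.1  14. ] [494.6 -33.4  28. ]
scene [321 208   9  12  89] [325.  213.5] [489.5 -46.2  14. ] [495.5 -33.9  28. ]
scene [423 331  12  15 114] [428.5 337.6] [448.1 394.   14. ] [454.7 399.7  28. ]
[453.8 338.8 340.6] 60.11932664217868 [-3.1 -0.   1.9]
[ 53.7  15.5 160.7]
```

```bash
python3 -m pendant '[[[0.035,0.01,0],[0,0,0.05],0.06],[[0.0537,0.0155,0.02],[0,0,0.05],0.06],[[0.0537,0.0155,0.06],[0,0,0.05],0.06],[[0.0537,0.0155,0.1],[0,0,0.05],0.06],[[0.0537,0.0155,0.13],[0,0,0.05],0.06],[[0.0537,0.0155,0.15],[0,0,0.05],0.06],[[0.0537,0.0155,0.16],[0,0,0.05],0.06],[[0.0537,0.0155,0.16],[0,0,0.05],0.06],[[0.0537,0.0155,0.16],[0,0,0.05],0.0],[[0.0537,0.0155,0.16],[0,0,0.05],0.0]]'
python3 -m pendant '[[[0,0,0],[0,0,0],0.0],[[0,0,0],[0,0,0],0.0],[[0,0,0],[0,0,0],0.0],[[0,0,0],[0,0,0],0.0],[[0,0,-0.03],[0,0,0],0.0],[[0,0,-0.06],[0,0,0],0.0],[[0,0,-0.1],[0,0,0],0.0],[[0,0,-0.13],[0,0,0],0.0],[[0,0,-0.13],[0,0,0],0],[[0,0,-0.13],[0,0,0],0]]'
python3 - <<'E'
from h import *
o=get_obs();print(o['tool_pos'],o['grip_width'],o['tcp_rot'])
print(totool(np.array([425,-34,310.])-o['tool_pos']), 3.06-o['tcp_rot'][2])
E
```

```text
time: 9.63
tool_pos: [450.2, 389.7, 182.8]
tcp_rot: [3.142, 0.0, 1.899]
contact_force: [-0.1, 0.3, 1.3]
grip_width: 50.8
time: 10.47
tool_pos: [450.1, 390.1, 314.9]
tcp_rot: [3.137, -0.001, 1.899]
contact_force: [0.3, -0.4, -0.5]
grip_width: 24.1
[450.12288652 390.13985592 314.8878329 ] 24.090349290263934 [ 3.13706724e+00 -1.07256654e-03  1.89915659e+00]
[-393.38219164 -160.58062462    3.73925359] 1.1608434105870713
```

```bash
python3 -m pendant '[[[-0.393,-0.160,0],[0,0,-1.16],0.0],[[-0.393,-0.160,0],[0,0,-1.16],0.0],[[-0.393,-0.160,0],[0,0,-1.16],0.0],[[-0.393,-0.160,0],[0,0,-1.16],0.0],[[-0.393,-0.160,0],[0,0,-1.16],0.0],[[-0.393,-0.160,0],[0,0,-1.16],0.0],[[-0.393,-0.160,0],[0,0,-1.16],0.0],[[-0.393,-0.160,0],[0,0,-1.16],0.0],[[-0.393,-0.160,0],[0,0,-1.16],0.0],[[-0.393,-0.160,0],[0,0,-1.16],0.0]]'
python3 - <<'E'
from h import *
o=get_obs();print(o['tool_pos'],o['grip_width'],o['tcp_rot'])
print(totool(np.array([425,-34,212.])-o['tool_pos']), 3.06-o['tcp_rot'][2])
E
```

```text
time: 11.3
tool_pos: [428.1, 17.5, 311.5]
tcp_rot: [-3.142, -0.003, 3.017]
contact_force: [0.2, -0.2, -0.8]
grip_width: 23.9
[428.14246915  17.54206795 311.46681827] 23.866764869213984 [-3.14151768e+00 -2.82030503e-03  3.01700423e+00]
[ -3.56734663 -51.52560646  99.46101616] 0.0429957661642022
```

```bash
python3 -m pendant '[[[-0.0036,-0.030,0],[0,0,-0.04],0.0],[[-0.0036,-0.0515,0],[0,0,-0.04],0.0],[[-0.0036,-0.0515,0],[0,0,-0.04],0.0],[[-0.0036,-0.0515,0],[0,0,-0.04],0.0]]'
python3 - <<'E'
from h import *
o=get_obs();print(o['tool_pos'],o['grip_width'],o['tcp_rot'])
print(totool(np.array([425,-34,212.])-o['tool_pos']), 3.06-o['tcp_rot'][2])
E
```

```text
time: 11.63
tool_pos: [425.5, -33.1, 311.6]
tcp_rot: [3.141, -0.003, 3.049]
contact_force: [0.6, 0.6, 0.3]
grip_width: 23.5
[425.50150907 -33.14228699 311.6370576 ] 23.470492126649688 [ 3.14098926e+00 -2.63314290e-03  3.04870663e+00]
[ 0.15743235 -0.96065237 99.63725604] 0.011293371711912137
```

```bash
python3 -m pendant '[[[0,-0.001,0.03],[0,0,0],0.0],[[0,-0.001,0.06],[0,0,0],0.0],[[0,-0.001,0.08],[0,0,0],0.0],[[0,-0.001,0.098],[0,0,0],0.0],[[0,-0.001,0.098],[0,0,0],0.0],[[0,-0.001,0.098],[0,0,0],0.0],[[0,-0.001,0.098],[0,0,0],0.038],[[0,-0.001,0.098],[0,0,0],0.038],[[0,-0.001,0.098],[0,0,0],0.038],[[0,-0.001,0.098],[0,0,0],0.038]]'
python3 -m pendant '[[[0,0,-0.03],[0,0,0],0.038],[[0,0,-0.06],[0,0,0],0.038],[[0,0,-0.1],[0,0,0],0.038],[[0,0,-0.14],[0,0,0],0.05],[[0,0,-0.18],[0,0,0.1],0.05],[[0,0,-0.2],[0,0,0.2],0.05],[[0,0,-0.2],[0,0,0.4],0.05],[[0,0,-0.2],[0,0,0.4],0.05]]'
python3 - <<'E'
from h import *
np.set_printoptions(precision=1,suppress=True)
s=snap('scene','e.png'); t=snap('top','f.png')
a=cv2.resize(s['color'][190:280,230:390,::-1],None,fx=4,fy=4,interpolation=cv2.INTER_CUBIC)
b=cv2.resize(t['color'][200:255,290:400,::-1],None,fx=4,fy=4,interpolation=cv2.INTER_CUBIC)
A=np.zeros((590,640,3),np.uint8);A[:360]=a;A[365:585,:440]=b;cv2.imwrite('pics/e2.png',A)
st=tri(s,(287.4,233.4),t,(324.5,227));print('sticktop',st)
for z in(165,):print(onz(s,(287.4,233.4),z),onz(t,(324.5,227),z))
for n,c in(('top',t),('scene',s)):
    hsv=cv2.cvtColor(c['color'],cv2.COLOR_RGB2HSV); m=cv2.inRange(hsv,(25,70,20),(85,255,255))
    k,l,ss,ce=cv2.connectedComponentsWithStats(m)
    for i in range(1,k):
        if ss[i,4]>12 and 200<ce[i,0]<440 and ce[i,1]>180: print(n,ss[i],ce[i],onz(c,ce[i],28))
o=get_obs();print(o['tool_pos'],o['grip_width'],o['tcp_rot'])
E
```

```text
time: 12.47
tool_pos: [426.2, -33.4, 215.6]
tcp_rot: [-3.141, 0.002, 3.052]
contact_force: [0.2, -0.2, 0.0]
grip_width: 37.8
time: 13.13
tool_pos: [425.7, -33.4, 417.0]
tcp_rot: [3.14, 0.005, 2.645]
contact_force: [-0.6, 1.0, 0.3]
grip_width: 49.6
sticktop [655.4 107.8 167.2]
[654.7 106.  165. ] [655.7 107.6 165. ]
top [432 270   1  24  24] [432.  281.5] [ 524.4 -200.9   28. ]
top [369 288   8   7  45] [372.6 290.5] [497.3 -33.5  28. ]
scene [345 201  10  12  80] [349.4 205.9] [423.  -31.9  28. ]
scene [320 208  10  12  86] [325.1 213.5] [495.1 -34.   28. ]
[425.6 -33.4 415.5] 50.20366558416316 [3.1 0.  2.7]
```

View pics/e2.png

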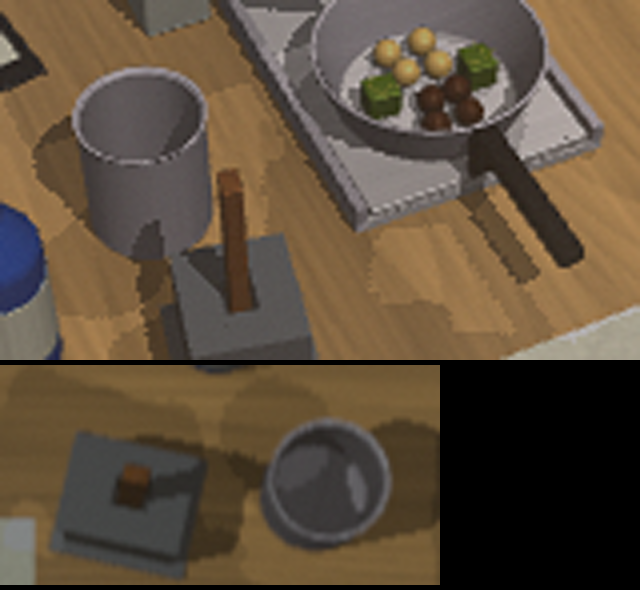

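Both hay cubes rest on the dish floor (scene crop 380,95 and 478,65). The stick stands nearly upright, top at (655,107,165). I'll go to the stick, checking bottle clearance on the way.

```bash
python3 -m pendant '[[[-0.135,0.233,0],[0,0,1.3],0.05],[[-0.135,0.233,0],[0,0,1.3],0.05],[[-0.135,0.233,0],[0,0,1.3],0.05],[[-0.135,0.233,0],[0,0,1.3],0.05],[[-0.135,0.233,0],[0,0,1.3],0.05],[[-0.135,0.233,0],[0,0,1.3],0.05],[[-0.135,0.233,0],[0,0,1.3],0.05],[[-0.135,0.233,0],[0,0,1.3],0.05],[[-0.135,0.233,0],[0,0,1.3],0.05],[[-0.135,0.233,0],[0,0,1.3],0.05]]'
python3 - <<'E'
from h import *
np.set_printoptions(precision=1,suppress=True)
t=snap('top');s=snap('scene')
print('stick base scene',onz(s,(290.3,267),65))
b=cv2.imread('pics/top0.png');f=cv2.imread('pics/scene0.png')
hs=cv2.cvtColor(b,cv2.COLOR_BGR2HSV);m=cv2.inRange(hs,(105,120,40),(130,255,255));k,l,ss,ce=cv2.connectedComponentsWithStats(m)
for i in range(1,k):
    if ss[i,4]>40: print('blue top',ss[i],ce[i],onz(t,ce[i],140))
print('bottle cap top/scene',onz(t,(348.5,179.5),170),onz(s,(223,233),170))
o=get_obs();print(o['tool_pos'],o['grip_width'],o['tcp_rot'])
print(totool(np.array([655,107,291.])-o['tool_pos']), 1.344-o['tcp_rot'][2])
E
```

```text
time: 14.07
tool_pos: [655.0, 109.0, 413.6]
tcp_rot: [-3.14, 0.001, 1.405]
contact_force: [-0.9, -1.6, -0.9]
grip_width: 49.8
stick base scene [659.2 120.6  65. ]
blue top [456 165  38  30  79] [474.6 179.4] [ 792.9 -293.6  140. ]
blue top [336 175  21  21 215] [343.9 187.3] [766.5  56.2 140. ]
blue top [561 180  11   8  59] [566.3 183.5] [ 785.5 -540.   140. ]
blue top [429 251   2 109 211] [429.5 306.2] [ 454.6 -168.8  140. ]
bottle cap top/scene [781.   46.2 170. ] [782.2  49.4 170. ]
[654.7 108.7 414.1] 49.861202609536164 [-3.1  0.   1.4]
[ -1.6   0.7 123.1] -0.06471866695552353
```

```bash
python3 -m pendant '[[[0.0005,0.0012,0.03],[0,0,0.06],0.05],[[0.0005,0.0012,0.06],[0,0,0.06],0.05],[[0.0005,0.0012,0.09],[0,0,0.06],0.05],[[0.0005,0.0012,0.11],[0,0,0.06],0.05],[[0.0005,0.0012,0.123],[0,0,0.06],0.05],[[0.0005,0.0012,0.123],[0,0,0.06],0.05],[[0.0005,0.0012,0.123],[0,0,0.06],0.05],[[0.0005,0.0012,0.123],[0,0,0.06],0.0],[[0.0005,0.0012,0.123],[0,0,0.06],0.0],[[0.0005,0.0012,0.123],[0,0,0.06],0.0]]'
python3 -m pendant '[[[0,0,0],[0,0,0],0],[[0,0,0],[0,0,0],0],[[0,0,0],[0,0,0],0],[[0,0,0],[0,0,0],0]]'
python3 -m pendant '[[[0,0,-0.02],[0,0,0],0],[[0,0,-0.04],[0,0,0],0],[[0,0,-0.06],[0,0,0],0],[[0,0,-0.08],[0,0,0],0],[[0,0,-0.1],[0,0,0],0],[[0,0,-0.12],[0,0,0],0],[[0,0,-0.12],[0,0,0],0],[[0,0,-0.12],[0,0,0],0]]'
python3 - <<'E'
from h import *
np.set_printoptions(precision=1,suppress=True)
s=snap('scene');t=snap('top')
A=np.vstack([cv2.resize(s['color'][170:290,230:390,::-1],None,fx=4,fy=4,interpolation=cv2.INTER_CUBIC)])
cv2.imwrite('pics/st.png',A)
o=get_obs();print(o['tool_pos'],o['grip_width'],o['tcp_rot'])
E
```

```text
time: 15.0
tool_pos: [656.2, 108.9, 293.3]
tcp_rot: [3.139, -0.001, 1.349]
contact_force: [-0.6, -0.7, -0.1]
grip_width: 34.3
time: 15.33
tool_pos: [655.9, 108.9, 291.9]
tcp_rot: [3.142, 0.0, 1.348]
contact_force: [0.4, -0.1, 1.1]
grip_width: 11.7
time: 16.0
tool_pos: [655.9, 108.9, 412.6]
tcp_rot: [3.139, -0.001, 1.348]
contact_force: [-0.3, -0.6, -0.5]
grip_width: 11.6
[655.7 108.9 410.2] 11.823760862299775 [-3.1  0.   1.3]
```

View pics/st.png

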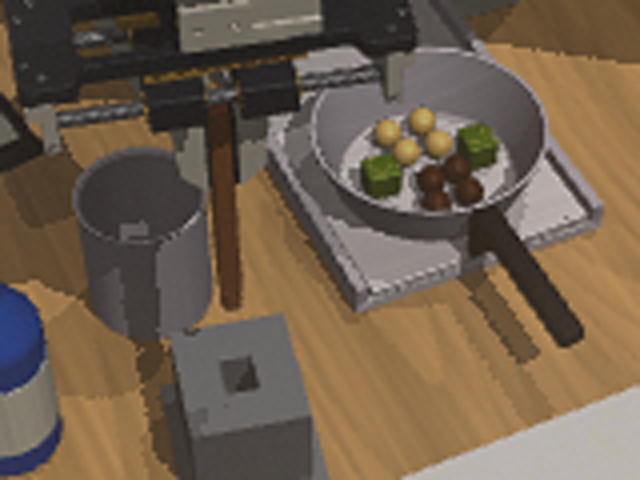

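The stick is held, with its tip at crop (232,307), scene pixel (288,246.7). I'll find the tip offset and turn to yaw 90° over the dish.

Run:
```python
from h import *
np.set_printoptions(precision=1,suppress=True)
s=snap('scene')
o=get_obs();print(o['tool_pos'],o['tcp_rot'])
for z in(115,120,125):print(z,onz(s,(288,246.5),z))
print(proj(s,o['tool_pos']-[0,0,287]))
print(totool(np.array([491,-2,410.])-o['tool_pos']))
```

```text
[655.8 108.9 409.9] [-3.1  0.   1.3]
115 [653.9 100.9 115. ]
120 [655.3 104.9 120. ]
125 [656.7 109.  125. ]
[288.4 246.9]
[-144.6 -136.1    0.4]
```

```bash
python3 -m pendant '[[[-0.03,-0.03,0],[0,0,-0.05],0],[[-0.06,-0.057,0],[0,0,-0.1],0],[[-0.09,-0.085,0],[0,0,-0.15],0],[[-0.12,-0.113,0],[0,0,-0.2],0],[[-0.1446,-0.136,0],[0,0,-0.223],0],[[-0.1446,-0.136,0],[0,0,-0.223],0],[[-0.1446,-0.136,0],[0,0,-0.223],0]]'
python3 - <<'E'
from h import *
np.set_printoptions(precision=1,suppress=True)
s=snap('scene')
o=get_obs();print(o['tool_pos'],o['tcp_rot'],o['joint_positions'])
print(totool(np.array([491,-2,309.])-o['tool_pos']))
print('tip expected px',proj(s,o['tool_pos']-[0,0,287]))
A=cv2.resize(s['color'][140:260,250:410,::-1],None,fx=4,fy=4,interpolation=cv2.INTER_CUBIC)
cv2.imwrite('pics/st2.png',A)
E
```

```text
time: 16.73
tool_pos: [490.1, -2.7, 411.3]
tcp_rot: [-3.14, -0.0, 1.568]
contact_force: [0.2, 0.2, -0.9]
grip_width: 11.8
[491.2  -2.3 411.4] [-3.1 -0.   1.6] [-0.2  0.3  1.6  0.   1.3 -0.2]
[  0.2  -0.1 102.4]
tip expected px [332.3 194.1]
```

View pics/st2.png

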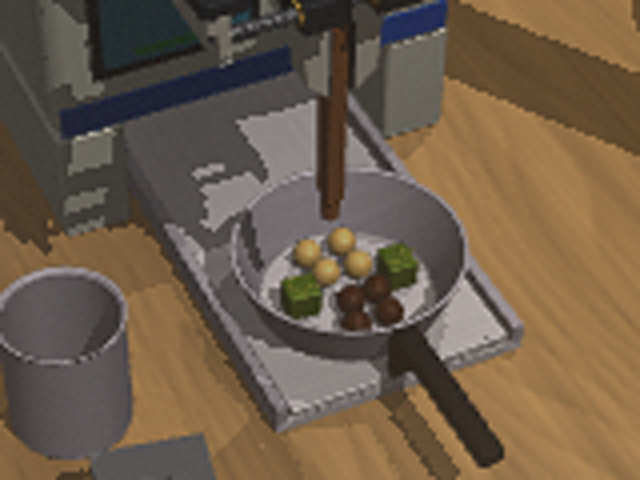

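The tip is where predicted (crop 330,216). I'll lower it into the gap between far hay and browns, then stir.

```bash
python3 -m pendant '[[[0,0,0.03],[0,0,0],0],[[0,0,0.06],[0,0,0],0],[[0,0,0.075],[0,0,0],0],[[0,0,0.085],[0,0,0],0],[[0,0,0.093],[0,0,0],0],[[0,0,0.099],[0,0,0],0],[[0,0,0.1025],[0,0,0],0],[[0,0,0.1025],[0,0,0],0]]'
python3 -m pendant '[[[0.002,-0.008,0],[0,0,0],0],[[0.003,-0.015,0],[0,0,0],0],[[0.004,-0.023,0],[0,0,0],0],[[0.004,-0.031,0],[0,0,0],0]]'
python3 -m pendant '[[[-0.0018,-0.0111,0],[0,0,0],0],[[-0.0069,-0.0212,0],[0,0,0],0],[[-0.0148,-0.0291,0],[0,0,0],0],[[-0.0249,-0.0342,0],[0,0,0],0],[[-0.036,-0.036,0],[0,0,0],0],[[-0.0471,-0.0342,0],[0,0,0],0],[[-0.0572,-0.0291,0],[0,0,0],0],[[-0.0651,-0.0212,0],[0,0,0],0],[[-0.0702,-0.0111,0],[0,0,0],0],[[-0.072,0,0],[0,0,0],0]]'
python3 -c "
from h import *
o=get_obs();print(o['tool_pos'],o['contact_force'],o['grip_width'])
s=snap('scene');cv2.imwrite('pics/st3.png',cv2.resize(s['color'][150:250,270:390,::-1],None,fx=4,fy=4,interpolation=cv2.INTER_CUBIC))"
```

```text
time: 17.45
tool_pos: [491.6, -1.8, 308.7]
tcp_rot: [-3.141, -0.0, 1.571]
contact_force: [0.7, 0.2, -0.1]
grip_width: 12.0
time: 17.78
tool_pos: [459.3, 2.3, 309.7]
tcp_rot: [3.141, 0.0, 1.571]
contact_force: [0.4, -0.8, -0.7]
grip_width: 11.8
time: 18.62
tool_pos: [460.9, -71.4, 309.0]
tcp_rot: [-3.14, 0.001, 1.57]
contact_force: [-0.2, 0.6, 0.4]
grip_width: 11.4
[460.85292389 -71.40200257 309.01258163] [-0.15200794  0.62503893  0.40624177] 11.38621163721767
```

View pics/st3.png

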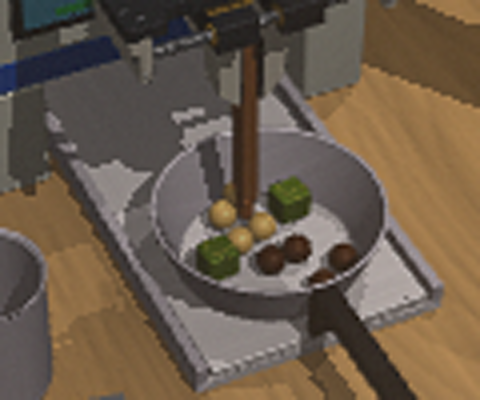

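Stirring works: the nuts and near cube moved and all feed stayed in. I'll keep going.

```bash
python3 -m pendant '[[[0.0018,0.0111,0],[0,0,0],0],[[0.0069,0.0212,0],[0,0,0],0],[[0.0148,0.0291,0],[0,0,0],0],[[0.0249,0.0342,0],[0,0,0],0],[[0.036,0.036,0],[0,0,0],0],[[0.0471,0.0342,0],[0,0,0],0],[[0.0572,0.0291,0],[0,0,0],0],[[0.0651,0.0212,0],[0,0,0],0],[[0.0702,0.0111,0],[0,0,0],0],[[0.072,0,0],[0,0,0],0]]'
python3 -m pendant '[[[-0.0018,-0.0111,0],[0,0,0],0],[[-0.0069,-0.0212,0],[0,0,0],0],[[-0.0148,-0.0291,0],[0,0,0],0],[[-0.0249,-0.0342,0],[0,0,0],0],[[-0.036,-0.036,0],[0,0,0],0],[[-0.0471,-0.0342,0],[0,0,0],0],[[-0.0572,-0.0291,0],[0,0,0],0],[[-0.0651,-0.0212,0],[0,0,0],0],[[-0.0702,-0.0111,0],[0,0,0],0],[[-0.072,0,0],[0,0,0],0]]'
python3 -m pendant '[[[0.0018,0.0111,0],[0,0,0],0],[[0.0069,0.0212,0],[0,0,0],0],[[0.0148,0.0291,0],[0,0,0],0],[[0.0249,0.0342,0],[0,0,0],0],[[0.036,0.036,0],[0,0,0],0],[[0.0471,0.0342,0],[0,0,0],0],[[0.0572,0.0291,0],[0,0,0],0],[[0.0651,0.0212,0],[0,0,0],0],[[0.0702,0.0111,0],[0,0,0],0],[[0.072,0,0],[0,0,0],0]]'
python3 -c "
from h import *
o=get_obs();print(o['tool_pos'],o['contact_force'],o['grip_width'])
s=snap('scene');cv2.imwrite('pics/st4.png',cv2.resize(s['color'][150:250,270:390,::-1],None,fx=4,fy=4,interpolation=cv2.INTER_CUBIC))"
```

```text
time: 19.5
tool_pos: [459.3, 3.7, 309.4]
tcp_rot: [3.14, -0.001, 1.571]
contact_force: [0.4, -0.1, -0.3]
grip_width: 12.0
time: 20.33
tool_pos: [461.3, -71.0, 309.3]
tcp_rot: [3.141, 0.0, 1.57]
contact_force: [-0.2, -0.8, -1.1]
grip_width: 11.7
time: 21.17
tool_pos: [459.6, 3.2, 309.8]
tcp_rot: [3.139, 0.0, 1.571]
contact_force: [0.1, 0.3, 0.0]
grip_width: 12.1
[459.5618345    3.22563574 309.76854129] [0.10462782 0.32897602 0.00950984] 12.11761514768607
```

View pics/st4.png

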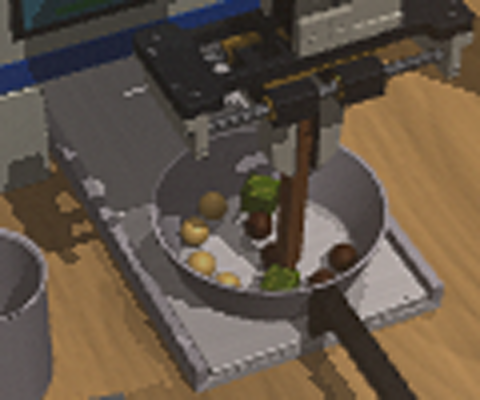

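```bash
python3 -m pendant '[[[-0.0018,-0.0111,0],[0,0,0],0],[[-0.0069,-0.0212,0],[0,0,0],0],[[-0.0148,-0.0291,0],[0,0,0],0],[[-0.0249,-0.0342,0],[0,0,0],0],[[-0.036,-0.036,0],[0,0,0],0],[[-0.0471,-0.0342,0],[0,0,0],0],[[-0.0572,-0.0291,0],[0,0,0],0],[[-0.0651,-0.0212,0],[0,0,0],0],[[-0.0702,-0.0111,0],[0,0,0],0],[[-0.072,0,0],[0,0,0],0]]'
python3 -m pendant '[[[0.0018,0.0111,0],[0,0,0],0],[[0.0069,0.0212,0],[0,0,0],0],[[0.0148,0.0291,0],[0,0,0],0],[[0.0249,0.0342,0],[0,0,0],0],[[0.036,0.036,0],[0,0,0],0],[[0.0471,0.0342,0],[0,0,0],0],[[0.0572,0.0291,0],[0,0,0],0],[[0.0651,0.0212,0],[0,0,0],0],[[0.0702,0.0111,0],[0,0,0],0],[[0.072,0,0],[0,0,0],0]]'
python3 -m pendant '[[[-0.0018,-0.0111,0],[0,0,0],0],[[-0.0069,-0.0212,0],[0,0,0],0],[[-0.0148,-0.0291,0],[0,0,0],0],[[-0.0249,-0.0342,0],[0,0,0],0],[[-0.036,-0.036,0],[0,0,0],0],[[-0.0471,-0.0342,0],[0,0,0],0],[[-0.0572,-0.0291,0],[0,0,0],0],[[-0.0651,-0.0212,0],[0,0,0],0],[[-0.0702,-0.0111,0],[0,0,0],0],[[-0.072,0,0],[0,0,0],0]]'
python3 -m pendant '[[[0.0018,0.0111,0],[0,0,0],0],[[0.0069,0.0212,0],[0,0,0],0],[[0.0148,0.0291,0],[0,0,0],0],[[0.0249,0.0342,0],[0,0,0],0],[[0.036,0.036,0],[0,0,0],0],[[0.0471,0.0342,0],[0,0,0],0],[[0.0572,0.0291,0],[0,0,0],0],[[0.0651,0.0212,0],[0,0,0],0],[[0.0702,0.0111,0],[0,0,0],0],[[0.072,0,0],[0,0,0],0]]'
python3 -m pendant '[[[-0.012,0,0],[0,0,0],0],[[-0.024,0,0],[0,0,0],0],[[-0.036,0,0],[0,0,0],0],[[-0.048,0,0],[0,0,0],0],[[-0.06,0,0],[0,0,0],0],[[-0.072,0,0],[0,0,0],0]]'
python3 -m pendant '[[[0.0018,0.0111,0],[0,0,0],0],[[0.0069,0.0212,0],[0,0,0],0],[[0.0148,0.0291,0],[0,0,0],0],[[0.0249,0.0342,0],[0,0,0],0],[[0.036,0.036,0],[0,0,0],0],[[0.0471,0.0342,0],[0,0,0],0],[[0.0572,0.0291,0],[0,0,0],0],[[0.0651,0.0212,0],[0,0,0],0],[[0.0702,0.0111,0],[0,0,0],0],[[0.072,0,0],[0,0,0],0]]'
cat >> h.py <<'E'
def nuts(s):
    hsv=cv2.cvtColor(s['color'],cv2.COLOR_RGB2HSV)
    for nm,lo,hi in(('pale',(14,80,70),(27,255,255)),('brown',(0,60,15),(13,255,95)),('hay',(28,70,20),(85,255,255))):
        m=cv2.inRange(hsv,lo,hi);k,l,ss,ce=cv2.connectedComponentsWithStats(m)
        for i in range(1,k):
            q=onz(s,ce[i],27)
            if ss[i,4]>10 and np.hypot(q[0]-460,q[1]+34)<66: print(nm,ss[i],(q-[460,-34,27])[:2].round(),[float(v) for v in (onz(s,ce[i],27)[:2]).round()])
E
python3 -c "
from h import *
o=get_obs();print(o['tool_pos'],o['contact_force'],o['grip_width'])
s=snap('scene');nuts(s);cv2.imwrite('pics/st5.png',cv2.resize(s['color'][150:250,270:390,::-1],None,fx=5,fy=5,interpolation=cv2.INTER_CUBIC))"
```

```text
time: 22.05
tool_pos: [460.8, -70.5, 309.1]
tcp_rot: [-3.14, -0.002, 1.569]
contact_force: [-1.8, 4.4, 1.8]
grip_width: 11.7
time: 22.88
tool_pos: [460.2, 2.9, 310.1]
tcp_rot: [3.137, 0.002, 1.572]
contact_force: [1.9, -3.7, 1.5]
grip_width: 12.0
time: 23.72
tool_pos: [461.3, -71.1, 309.3]
tcp_rot: [3.141, 0.0, 1.569]
contact_force: [-3.1, 0.1, 0.5]
grip_width: 12.1
time: 24.55
tool_pos: [459.4, 3.8, 309.5]
tcp_rot: [3.14, -0.002, 1.571]
contact_force: [-0.1, 0.2, 0.2]
grip_width: 11.9
time: 25.05
tool_pos: [459.9, -69.1, 310.0]
tcp_rot: [3.139, -0.003, 1.57]
contact_force: [-0.9, 6.8, 9.4]
grip_width: 11.9
time: 25.88
tool_pos: [459.3, 2.8, 309.6]
tcp_rot: [3.14, 0.002, 1.573]
contact_force: [1.8, -5.0, 1.4]
grip_width: 11.7
[459.32204857   2.82494513 309.60526457] [ 1.77170318 -4.95965339  1.37926314] 11.690115343985381
pale [320 217   7   4  18] [47. 14.] [507.0, -20.0]
pale [344 219   7   3  15] [-7. 45.] [453.0, 11.0]
brown [336 179  13  33 150] [-36. -39.] [424.0, -73.0]
brown [352 204   8  13  54] [-48.  18.] [412.0, -16.0]
brown [343 210   6   7  22] [-17.  18.] [443.0, -16.0]
brown [316 212   7   6  30] [51. -4.] [511.0, -38.0]
hay [347 211  10   9  60] [-26.  36.] [434.0, 2.0]
hay [336 212   9  10  73] [ 4. 25.] [464.0, -9.0]
```

```bash
python3 -m pendant '[[[-0.004,0,-0.02],[0,0,0],0],[[-0.004,0,-0.05],[0,0,0],0],[[-0.004,0,-0.08],[0,0,0],0],[[-0.004,0,-0.11],[0,0,0],0],[[-0.004,0,-0.11],[0,0,0],0]]'
python3 -c "
from h import *
o=get_obs();print(o['tool_pos'],o['contact_force'],o['grip_width'])
s=snap('scene');nuts(s);cv2.imwrite('pics/st5.png',cv2.resize(s['color'][150:270,270:390,::-1],None,fx=5,fy=5,interpolation=cv2.INTER_CUBIC))"
```

```text
time: 26.35
tool_pos: [460.6, -1.6, 424.7]
tcp_rot: [3.132, 0.001, 1.571]
contact_force: [0.5, 0.2, -0.4]
grip_width: 12.0
[460.57541069  -1.62539811 424.7152079 ] [ 0.5045156   0.19124335 -0.37231161] 11.99835726938298
pale [321 217   6   4  17] [46. 14.] [506.0, -20.0]
pale [344 219   6   3  13] [-6. 45.] [454.0, 11.0]
brown [345 204  15  11  92] [-41.  14.] [419.0, -20.0]
brown [316 212   7   7  32] [51. -4.] [511.0, -38.0]
hay [347 211  10   9  61] [-26.  35.] [434.0, 1.0]
hay [336 212   8  10  72] [ 4. 24.] [464.0, -10.0]
```

View pics/st5.png

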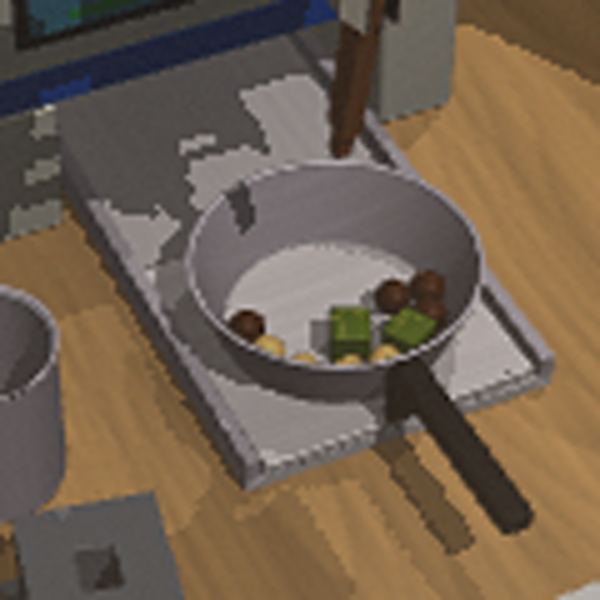

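All the feed is in the dish, but it is pushed to the near wall: three browns right, one left, pales between them. The stick looks leaned, so I'll check that and plan a looping stir.

Run:
```python
from h import *
np.set_printoptions(precision=1,suppress=True)
s=snap('scene'); o=get_obs()
print('exp',proj(s,o['tool_pos']-[0,0,287]),'seen 338.6 180.4')
for z in(130,137,145):print(onz(s,(338.6,180.4),z))
hsv=cv2.cvtColor(s['color'],cv2.COLOR_RGB2HSV);im=s['color']
for v in range(148,186,4): print(v,[tuple(im[v,u]) for u in range(332,352,4)] if 0 else np.where((im[v,325:360,0].astype(int)-im[v,325:360,2]>20))[0]+325)
# epicycle path, tool axes (x=world y, y=world x), from point (32,0)
th=np.linspace(0,2*np.pi,41); z=25*np.exp(1j*th)+14*np.exp(-1j*3*th)
print(np.c_[z.real,z.imag].round(0).tolist()); print(abs(np.diff(z)).max())
```

```text
exp [343.7 188.1] seen 338.6 180.4
[457.  -35.5 130. ]
[460.7 -28.6 137. ]
[464.9 -20.7 145. ]
148 [345 346 347 355 358]
152 [345 346]
156 [339 340 344 345]
160 [338 339 340 341 342 343 344 345]
164 [338 339 340 341 342 343 344]
168 [337 338 339 340 341 342 343]
172 [336 337 338 339 340 341 342 343 353 354 355 356 357 358 359]
176 [338 339 340 341 342 347 348 349 350 351 352 353 354 355 356 357 358 359]
180 [337 338 339 340 350 351 352 353 354 355 356 357 358 359]
184 [353 354 355 356 357 358 359]
[[39.0, 0.0], [37.0, -2.0], [32.0, -4.0], [24.0, -2.0], [16.0, 1.0], [8.0, 8.0], [1.0, 16.0], [-2.0, 24.0], [-4.0, 32.0], [-2.0, 37.0], [-0.0, 39.0], [2.0, 37.0], [4.0, 32.0], [2.0, 24.0], [-1.0, 16.0], [-8.0, 8.0], [-16.0, 1.0], [-24.0, -2.0], [-32.0, -4.0], [-37.0, -2.0], [-39.0, -0.0], [-37.0, 2.0], [-32.0, 4.0], [-24.0, 2.0], [-16.0, -1.0], [-8.0, -8.0], [-1.0, -16.0], [2.0, -24.0], [4.0, -32.0], [2.0, -37.0], [0.0, -39.0], [-2.0, -37.0], [-4.0, -32.0], [-2.0, -24.0], [1.0, -16.0], [8.0, -8.0], [16.0, -1.0], [24.0, 2.0], [32.0, 4.0], [37.0, 2.0], [39.0, 0.0]]
10.338739094310732
```

```bash
python3 -m pendant '[[[-0.016,0,0.03],[0,0,0],0],[[-0.016,0,0.06],[0,0,0],0],[[-0.016,0,0.085],[0,0,0],0],[[-0.016,0,0.1],[0,0,0],0],[[-0.016,0,0.11],[0,0,0],0],[[-0.016,0,0.116],[0,0,0],0],[[-0.026,0,0.116],[0,0,0],0],[[-0.036,0,0.116],[0,0,0],0],[[-0.036,0,0.116],[0,0,0],0]]'
python3 -m pendant '[[[0.0014,-0.0087,0],[0,0,0],0],[[0.0053,-0.0165,0],[0,0,0],0],[[0.0115,-0.0227,0],[0,0,0],0],[[0.0193,-0.0266,0],[0,0,0],0],[[0.028,-0.028,0],[0,0,0],0],[[0.0367,-0.0266,0],[0,0,0],0],[[0.0445,-0.0227,0],[0,0,0],0],[[0.0507,-0.0165,0],[0,0,0],0],[[0.0546,-0.0087,0],[0,0,0],0],[[0.056,0,0],[0,0,0],0]]'
python3 -m pendant '[[[-0.0014,0.0087,0],[0,0,0],0],[[-0.0053,0.0165,0],[0,0,0],0],[[-0.0115,0.0227,0],[0,0,0],0],[[-0.0193,0.0266,0],[0,0,0],0],[[-0.028,0.028,0],[0,0,0],0],[[-0.0367,0.0266,0],[0,0,0],0],[[-0.0445,0.0227,0],[0,0,0],0],[[-0.0507,0.0165,0],[0,0,0],0],[[-0.0546,0.0087,0],[0,0,0],0],[[-0.056,0,0],[0,0,0],0]]'
python3 -m pendant '[[[0.0014,-0.0087,0],[0,0,0],0],[[0.0053,-0.0165,0],[0,0,0],0],[[0.0115,-0.0227,0],[0,0,0],0],[[0.0193,-0.0266,0],[0,0,0],0],[[0.028,-0.028,0],[0,0,0],0],[[0.0367,-0.0266,0],[0,0,0],0],[[0.0445,-0.0227,0],[0,0,0],0],[[0.0507,-0.0165,0],[0,0,0],0],[[0.0546,-0.0087,0],[0,0,0],0],[[0.056,0,0],[0,0,0],0]]'
python3 -c "
from h import *
o=get_obs();print(o['tool_pos'],o['contact_force'],o['grip_width'])
s=snap('scene');nuts(s);cv2.imwrite('pics/st6.png',cv2.resize(s['color'][150:270,270:390,::-1],None,fx=5,fy=5,interpolation=cv2.INTER_CUBIC))"
```

```text
time: 27.2
tool_pos: [460.5, -39.7, 303.7]
tcp_rot: [3.141, 0.001, 1.569]
contact_force: [-0.3, -0.3, -0.3]
grip_width: 11.7
time: 28.03
tool_pos: [461.0, 18.8, 303.2]
tcp_rot: [-3.14, 0.0, 1.571]
contact_force: [-4.9, -2.6, 1.4]
grip_width: 12.0
time: 28.87
tool_pos: [459.2, -38.6, 303.3]
tcp_rot: [-3.141, 0.0, 1.57]
contact_force: [-0.4, 1.0, -0.5]
grip_width: 11.7
time: 29.7
tool_pos: [461.4, 18.9, 303.2]
tcp_rot: [3.141, 0.0, 1.572]
contact_force: [0.3, 0.3, -0.0]
grip_width: 11.8
[461.37109995  18.89278417 303.2440115 ] [ 0.27122854  0.27690753 -0.03603357] 11.786699197663378
pale [317 213  12   9  48] [47.  8.] [507.0, -26.0]
pale [339 220   6   3  12] [ 8. 44.] [468.0, 10.0]
brown [336 197  10  17  69] [-15. -13.] [445.0, -47.0]
brown [352 204   8  13  61] [-46.  20.] [414.0, -14.0]
brown [314 208   8   7  35] [ 49. -19.] [509.0, -53.0]
brown [340 212   7   7  31] [-6. 24.] [454.0, -10.0]
hay [327 212  11  10  68] [22. 17.] [482.0, -17.0]
hay [345 212  11  10  63] [-21.  38.] [439.0, 4.0]
```

```bash
python3 -m pendant '[[[0.0015,0.0093,-0.003],[0,0,0],0],[[-0.0003,0.0194,-0.003],[0,0,0],0],[[-0.0064,0.0283,-0.003],[0,0,0],0],[[-0.0159,0.0342,-0.003],[0,0,0],0],[[-0.027,0.036,-0.003],[0,0,0],0],[[-0.0381,0.0342,-0.003],[0,0,0],0],[[-0.0482,0.0291,-0.003],[0,0,0],0],[[-0.0561,0.0212,-0.003],[0,0,0],0],[[-0.0612,0.0111,-0.003],[0,0,0],0],[[-0.063,0,-0.003],[0,0,0],0]]'
python3 -m pendant '[[[0.0018,-0.0111,0],[0,0,0],0],[[0.0069,-0.0212,0],[0,0,0],0],[[0.0148,-0.0291,0],[0,0,0],0],[[0.0249,-0.0342,0],[0,0,0],0],[[0.036,-0.036,0],[0,0,0],0],[[0.0471,-0.0342,0],[0,0,0],0],[[0.0572,-0.0291,0],[0,0,0],0],[[0.0651,-0.0212,0],[0,0,0],0],[[0.0702,-0.0111,0],[0,0,0],0],[[0.072,0,0],[0,0,0],0]]'
python3 -m pendant '[[[-0.0018,0.0111,0],[0,0,0],0],[[-0.0069,0.0212,0],[0,0,0],0],[[-0.0148,0.0291,0],[0,0,0],0],[[-0.0249,0.0342,0],[0,0,0],0],[[-0.036,0.036,0],[0,0,0],0],[[-0.0471,0.0342,0],[0,0,0],0],[[-0.0572,0.0291,0],[0,0,0],0],[[-0.0651,0.0212,0],[0,0,0],0],[[-0.0702,0.0111,0],[0,0,0],0],[[-0.072,0,0],[0,0,0],0]]'
python3 -c "
from h import *
o=get_obs();print(o['tool_pos'],o['contact_force'],o['grip_width'])
s=snap('scene');nuts(s);cv2.imwrite('pics/st6.png',cv2.resize(s['color'][150:270,270:390,::-1],None,fx=5,fy=5,interpolation=cv2.INTER_CUBIC))"
```

```text
time: 30.58
tool_pos: [460.5, -46.0, 306.9]
tcp_rot: [3.136, -0.0, 1.569]
contact_force: [5.0, 4.1, 1.1]
grip_width: 12.2
time: 31.42
tool_pos: [461.0, 28.5, 306.4]
tcp_rot: [3.141, 0.0, 1.572]
contact_force: [0.8, -0.1, -0.9]
grip_width: 11.7
time: 32.25
tool_pos: [460.7, -45.0, 306.1]
tcp_rot: [3.141, 0.0, 1.571]
contact_force: [0.2, -0.4, 0.4]
grip_width: 11.6
[460.67130498 -45.02264581 306.08239247] [ 0.1983087  -0.42849169  0.35897349] 11.592061543702481
pale [314 209   7   7  40] [ 51. -15.] [511.0, -49.0]
pale [322 217   6   5  18] [44. 17.] [504.0, -17.0]
pale [339 220   6   3  13] [ 7. 44.] [467.0, 10.0]
brown [315 203   7   7  30] [ 40. -35.] [500.0, -69.0]
brown [352 204   8  14  63] [-46.  20.] [414.0, -14.0]
brown [337 214   8   7  36] [ 3. 29.] [463.0, -5.0]
hay [322 205   9  11  88] [ 27. -13.] [487.0, -47.0]
hay [345 213  11   8  56] [-20.  38.] [440.0, 4.0]
```

View pics/st6.png

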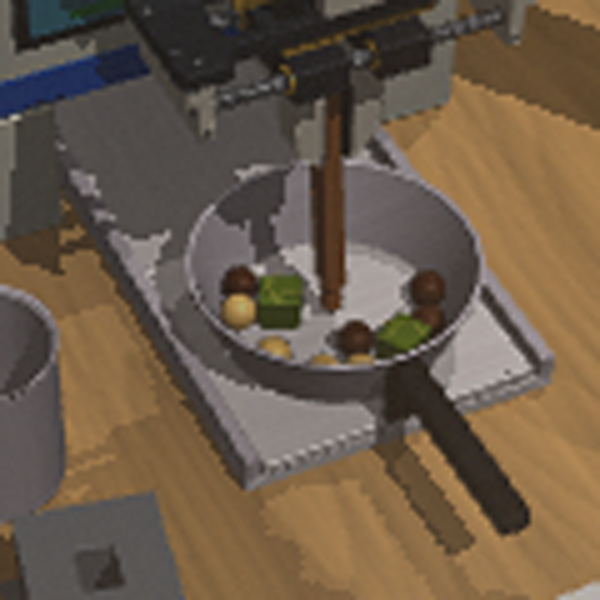

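```bash
python3 -c "
from h import *
s=snap('scene');print(onz(s,(336,210.5),20))"
python3 -m pendant '[[[-0.008,0,0],[0,0,0],0],[[-0.016,0,0],[0,0,0],0],[[-0.025,0,0],[0,0,0],0]]'
python3 -m pendant '[[[0.0018,-0.0111,0],[0,0,0],0],[[0.0069,-0.0212,0],[0,0,0],0],[[0.0148,-0.0291,0],[0,0,0],0],[[0.0249,-0.0342,0],[0,0,0],0],[[0.036,-0.036,0],[0,0,0],0],[[0.0471,-0.0342,0],[0,0,0],0],[[0.0572,-0.0291,0],[0,0,0],0],[[0.0651,-0.0212,0],[0,0,0],0],[[0.0702,-0.0111,0],[0,0,0],0],[[0.072,0,0],[0,0,0],0]]'
python3 -m pendant '[[[-0.0018,0.0111,0],[0,0,0],0],[[-0.0069,0.0212,0],[0,0,0],0],[[-0.0148,0.0291,0],[0,0,0],0],[[-0.0249,0.0342,0],[0,0,0],0],[[-0.036,0.036,0],[0,0,0],0],[[-0.0471,0.0342,0],[0,0,0],0],[[-0.0572,0.0291,0],[0,0,0],0],[[-0.0651,0.0212,0],[0,0,0],0],[[-0.0702,0.0111,0],[0,0,0],0],[[-0.072,0,0],[0,0,0],0]]'
python3 -c "
from h import *
o=get_obs();print(o['tool_pos'],o['contact_force'],o['grip_width'])
s=snap('scene');nuts(s);cv2.imwrite('pics/st7.png',cv2.resize(s['color'][150:270,270:390,::-1],None,fx=5,fy=5,interpolation=cv2.INTER_CUBIC))"
```

```text
[460.00292776 -38.54689729  20.        ]
time: 32.6
tool_pos: [461.0, -70.5, 306.4]
tcp_rot: [3.141, 0.0, 1.571]
contact_force: [0.1, -0.6, -0.5]
grip_width: 12.0
time: 33.43
tool_pos: [460.5, 3.6, 306.1]
tcp_rot: [-3.139, -0.001, 1.572]
contact_force: [-6.6, -0.6, 1.6]
grip_width: 11.9
time: 34.27
tool_pos: [459.6, -70.6, 306.3]
tcp_rot: [3.141, 0.0, 1.57]
contact_force: [-0.5, -0.9, -1.1]
grip_width: 11.9
[459.55068403 -70.61072219 306.2789379 ] [-0.46213041 -0.86249835 -1.06555764] 11.885993887091654
pale [314 196  17  20 140] [ 32. -36.] [492.0, -70.0]
brown [349 206  10  14  71] [-37.  28.] [423.0, -6.0]
hay [321 204  10  17 146] [32. -6.] [492.0, -40.0]
```

```bash
python3 -m pendant '[[[0.0018,-0.0111,0],[0,0,0],0],[[0.0069,-0.0212,0],[0,0,0],0],[[0.0148,-0.0291,0],[0,0,0],0],[[0.0249,-0.0342,0],[0,0,0],0],[[0.036,-0.036,0],[0,0,0],0],[[0.0471,-0.0342,0],[0,0,0],0],[[0.0572,-0.0291,0],[0,0,0],0],[[0.0651,-0.0212,0],[0,0,0],0],[[0.0702,-0.0111,0],[0,0,0],0],[[0.072,0,0],[0,0,0],0]]'
python3 -m pendant '[[[-0.0018,0.0111,0],[0,0,0],0],[[-0.0069,0.0212,0],[0,0,0],0],[[-0.0148,0.0291,0],[0,0,0],0],[[-0.0249,0.0342,0],[0,0,0],0],[[-0.036,0.036,0],[0,0,0],0],[[-0.0471,0.0342,0],[0,0,0],0],[[-0.0572,0.0291,0],[0,0,0],0],[[-0.0651,0.0212,0],[0,0,0],0],[[-0.0702,0.0111,0],[0,0,0],0],[[-0.072,0,0],[0,0,0],0]]'
python3 -m pendant '[[[0.006,0,-0.02],[0,0,0],0],[[0.006,0,-0.05],[0,0,0],0],[[0.006,0,-0.08],[0,0,0],0],[[0.006,0,-0.11],[0,0,0],0],[[0.006,0,-0.11],[0,0,0],0]]'
python3 -c "
from h import *
o=get_obs();print(o['tool_pos'],o['contact_force'],o['grip_width'])
s=snap('scene');nuts(s);cv2.imwrite('pics/st8.png',cv2.resize(s['color'][150:270,270:390,::-1],None,fx=5,fy=5,interpolation=cv2.INTER_CUBIC))"
```

```text
time: 35.15
tool_pos: [459.9, 3.4, 306.2]
tcp_rot: [-3.139, 0.001, 1.573]
contact_force: [-5.2, -4.2, 1.5]
grip_width: 12.2
time: 35.98
tool_pos: [459.3, -70.6, 306.6]
tcp_rot: [3.14, -0.001, 1.568]
contact_force: [0.3, 3.8, 1.2]
grip_width: 11.8
time: 36.4
tool_pos: [459.8, -64.6, 421.7]
tcp_rot: [3.133, 0.003, 1.57]
contact_force: [1.2, 0.7, 0.2]
grip_width: 11.9
[459.8452028  -64.58476818 421.678057  ] [1.21551475 0.7215295  0.15619332] 11.931141260651245
pale [330 195   7   6  24] [-11. -51.] [449.0, -85.0]
pale [314 197  14  16 109] [ 31. -39.] [491.0, -73.0]
brown [343 196   9  12  68] [-39. -16.] [421.0, -50.0]
brown [351 206   8   8  36] [-46.  18.] [414.0, -16.0]
brown [318 215   6   5  22] [51.  6.] [511.0, -28.0]
hay [332 197  12  18 143] [-11. -15.] [449.0, -49.0]
```

View pics/st8.png

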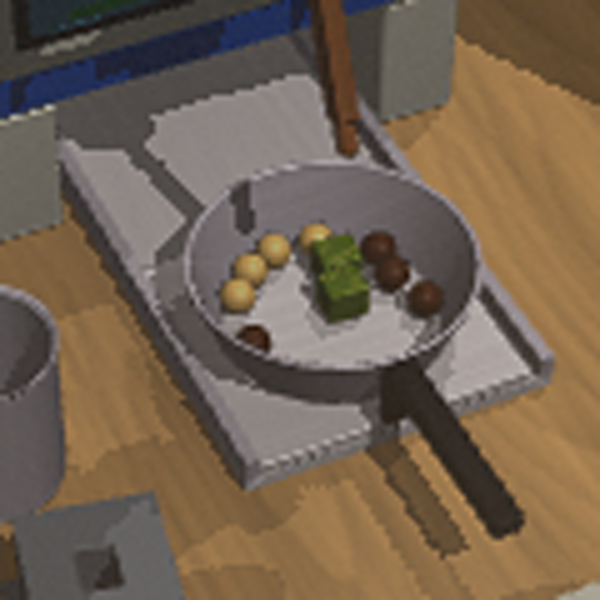

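Clear layout: the pales sit in an arc on the far-left (237–315, 237–295), three browns on the right and one at (253,338), with hay in the middle. I'll work out positions for two splitting strokes.

Run:
```python
from h import *
np.set_printoptions(precision=0,suppress=True)
s=snap('scene'); o=get_obs(); c=np.array([460,-34,0])
for nm,L in(('pale',[(317.4,209),(320,203.6),(324.6,200),(333,197.4)]),('brown',[(320.6,217.6),(345.6,199.2),(348.6,204.6),(355.4,209.6)]),('hay',[(337,201),(338.6,209)])):
    for u in L: print(nm,(onz(s,u,27)-c)[:2])
print(o['tool_pos'])
for z in(134,137,140): print('tip',onz(s,(339.4,180),z))
```

```text
pale [ 46. -25.]
pale [ 31. -41.]
pale [ 14. -48.]
pale [-12. -47.]
brown [52.  8.]
brown [-40. -26.]
brown [-38.  -4.]
brown [-46.  21.]
hay [-16. -30.]
hay [-6. -1.]
[459. -64. 417.]
tip [457. -32. 134.]
tip [458. -29. 137.]
tip [460. -26. 140.]
```

```bash
python3 -m pendant '[[[0.020,-0.026,0],[0,0,0],0],[[0.020,-0.026,0.03],[0,0,0],0],[[0.020,-0.026,0.06],[0,0,0],0],[[0.020,-0.026,0.085],[0,0,0],0],[[0.020,-0.026,0.1],[0,0,0],0],[[0.020,-0.026,0.108],[0,0,0],0],[[0.020,-0.026,0.112],[0,0,0],0],[[0.020,-0.026,0.112],[0,0,0],0]]'
python3 -m pendant '[[[-0.010,-0.008,0],[0,0,0],0],[[-0.016,-0.014,0],[0,0,0],0],[[-0.024,-0.016,0],[0,0,0],0],[[-0.032,-0.016,0],[0,0,0],0],[[-0.042,-0.014,0],[0,0,0],0],[[-0.049,-0.011,0],[0,0,0],0],[[-0.056,-0.006,0],[0,0,0],0],[[-0.062,0,0],[0,0,0],0],[[-0.062,0,0],[0,0,0],0]]'
python3 -c "
from h import *
o=get_obs();print(o['tool_pos'],o['contact_force'])"
python3 -m pendant '[[[0.01,0.01,0],[0,0,0],0],[[0.01,0.01,-0.02],[0,0,0],0],[[0.01,0.01,-0.05],[0,0,0],0],[[0.01,0.01,-0.08],[0,0,0],0],[[0.01,0.01,-0.112],[0,0,0],0],[[0.01,0.01,-0.112],[0,0,0],0]]'
cat >> h.py <<'E'
def blobs(s,save=None):
    S=s['color'][180:232,300:372]; k=8
    big=cv2.resize(S,None,fx=k,fy=k,interpolation=cv2.INTER_CUBIC); hsv=cv2.cvtColor(big,cv2.COLOR_RGB2HSV)
    for nm,lo,hi in(('pale',(14,80,80),(27,255,255)),('brown',(0,60,10),(13,255,95)),('hay',(28,70,20),(85,255,255))):
        m=cv2.inRange(hsv,lo,hi); d=cv2.distanceTransform(m,cv2.DIST_L2,5)
        pk=(d==cv2.dilate(d,np.ones((31,31))))&(d>12)
        n,l,ss,ce=cv2.connectedComponentsWithStats(pk.astype(np.uint8))
        print(nm,[tuple(int(v) for v in (onz(s,((ce[i,0]+.5)/k-.5+300,(ce[i,1]+.5)/k-.5+180),27)-[460,-34,27])[:2].round())+(round(float(d[int(ce[i,1]),int(ce[i,0])]/k),1),) for i in range(1,n)])
    if save: cv2.imwrite('pics/'+save,big[:,:,::-1])
E
python3 -c "
from h import *
o=get_obs();print(o['tool_pos'],o['contact_force'])
s=snap('scene');blobs(s,'st9.png')"
```

```text
time: 37.17
tool_pos: [433.8, -44.1, 303.3]
tcp_rot: [-3.139, -0.0, 1.57]
contact_force: [0.3, -0.3, -1.0]
grip_width: 11.9
time: 37.92
tool_pos: [435.4, -107.2, 304.1]
tcp_rot: [3.141, 0.001, 1.57]
contact_force: [-0.1, -0.8, 0.1]
grip_width: 11.6
[ 435.40745344 -107.23184831  304.10875809] [-0.14012743 -0.84230062  0.14999199]
time: 38.42
tool_pos: [445.3, -96.0, 421.7]
tcp_rot: [3.132, 0.004, 1.571]
contact_force: [1.0, 0.5, -0.4]
grip_width: 11.9
[445.3149245  -96.04528195 421.68402065] [ 1.00480105  0.49836908 -0.44070557]
pale [(-144, -67, 15.2), (6, -54, 1.9), (0, -47, 1.5), (26, -50, 2.0), (41, -35, 3.4), (54, -13, 1.9), (122, 29, 6.5), (-46, 109, 2.0)]
brown [(-17, -48, 2.7), (-7, -28, 2.1), (-49, 1, 2.7), (-48, 3, 2.7), (50, 5, 2.0)]
hay [(17, -33, 3.2), (21, -18, 2.7), (-7, -2, 4.1)]
```

```bash
python3 -m pendant '[[[0.009,0.03,0],[0,0,0],0],[[0.009,0.051,0],[0,0,0],0],[[0.009,0.051,0.03],[0,0,0],0],[[0.009,0.051,0.06],[0,0,0],0],[[0.009,0.051,0.085],[0,0,0],0],[[0.009,0.051,0.1],[0,0,0],0],[[0.009,0.051,0.108],[0,0,0],0],[[0.009,0.051,0.112],[0,0,0],0],[[0.009,0.051,0.112],[0,0,0],0]]'
python3 -m pendant '[[[-0.010,-0.003,0],[0,0,0],0],[[-0.019,-0.004,0],[0,0,0],0],[[-0.014,0.002,0],[0,0,0],0],[[-0.004,0.007,0],[0,0,0],0],[[0.008,0.009,0],[0,0,0],0],[[0.021,0.008,0],[0,0,0],0],[[0.034,0.004,0],[0,0,0],0],[[0.045,-0.003,0],[0,0,0],0],[[0.054,-0.014,0],[0,0,0],0],[[0.059,-0.026,0],[0,0,0],0]]'
python3 -m pendant '[[[0.001,-0.014,0],[0,0,0],0],[[-0.002,-0.026,0],[0,0,0],0],[[-0.007,-0.036,0],[0,0,0],0],[[-0.015,-0.03,0],[0,0,0],0],[[-0.015,-0.03,-0.03],[0,0,0],0],[[-0.015,-0.03,-0.06],[0,0,0],0],[[-0.015,-0.03,-0.09],[0,0,0],0],[[-0.015,-0.03,-0.112],[0,0,0],0],[[-0.015,-0.03,-0.112],[0,0,0],0]]'
python3 -c "
from h import *
o=get_obs();print(o['tool_pos'],o['contact_force'])
s=snap('scene');blobs(s,'st10.png')
im=s['color'].astype(int)
for v in range(150,200,4): print(v,[u for u in range(300,360) if im[v,u,0]-im[v,u,2]>25 and im[v,u,0]>im[v,u,1]+12])"
```

```text
time: 39.22
tool_pos: [495.2, -86.9, 303.4]
tcp_rot: [-3.14, -0.0, 1.571]
contact_force: [-0.1, -0.4, 0.3]
grip_width: 11.6
time: 40.05
tool_pos: [469.5, -26.4, 304.8]
tcp_rot: [3.138, 0.0, 1.571]
contact_force: [-0.3, 0.4, -0.6]
grip_width: 11.7
time: 40.8
tool_pos: [440.9, -43.6, 421.2]
tcp_rot: [3.131, 0.003, 1.57]
contact_force: [0.6, -0.6, -0.4]
grip_width: 12.0
[440.92423195 -43.55407569 421.22473054] [ 0.55071624 -0.63417789 -0.38520921]
pale [(-144, -67, 15.2), (5, -55, 1.9), (24, -50, 2.3), (41, -32, 3.3), (52, -4, 2.8), (122, 29, 6.5), (-46, 109, 2.0)]
brown [(-17, -48, 2.9), (-11, -29, 1.9), (-52, -2, 1.9), (-49, 8, 1.8), (42, 19, 1.5)]
hay [(10, -31, 4.0), (-5, 3, 4.3)]
150 [344, 345, 346, 347, 348]
154 [345, 346, 347, 348, 349]
158 [344, 346, 347, 348, 349]
162 [346, 347, 348, 349, 350]
166 [346, 347, 348, 349, 350]
170 [347, 348, 349, 350, 351, 359]
174 [348, 349, 350, 351, 352, 353, 354, 355, 356, 357, 358, 359]
178 [348, 349, 350, 351, 352, 353, 354, 355, 356, 357, 358, 359]
182 [348, 349, 350, 351, 352, 353, 354, 355, 356, 357, 358, 359]
186 [355, 356, 357, 358, 359]
190 []
194 [334, 335]
198 [321, 324, 325, 326, 327, 328, 329, 330, 331, 334, 335, 336, 337]
```

```bash
python3 -c "
from h import *
s=snap('scene');o=get_obs();print(o['tool_pos'])
for z in (134,138,142): print(onz(s,(350.3,184.5),z)-[460,-34,0])
t=snap('top');im=s['color']
# dish rim check: floor brightness; print projected dish centre and rim points
for p in [(460,-34,60),(460-76,-34,60),(460+76,-34,60),(460,-110,60),(460,42,60),(460,-34,17),(460,24,17),(460,-92,17)]: print(p,proj(s,p).round(1))
cv2.imwrite('pics/st11.png',cv2.resize(im[140:240,280:400,::-1],None,fx=6,fy=6,interpolation=cv2.INTER_CUBIC))"
```

```text
[439.93784628 -43.26408542 417.05003946]
[-20.54922032  28.6028657  134.        ]
[-18.34065819  32.43111666 138.        ]
[-16.13209607  36.25936763 142.        ]
(460, -34, 60) [337.1 201. ]
(384, -34, 60) [362.4 192.5]
(536, -34, 60) [311.  209.7]
(460, -110, 60) [324.7 183.4]
(460, 42, 60) [350.4 219.8]
(460, -34, 17) [336.7 212.4]
(460, 24, 17) [346.5 226.6]
(460, -92, 17) [327.4 198.9]
```

View pics/st11.png

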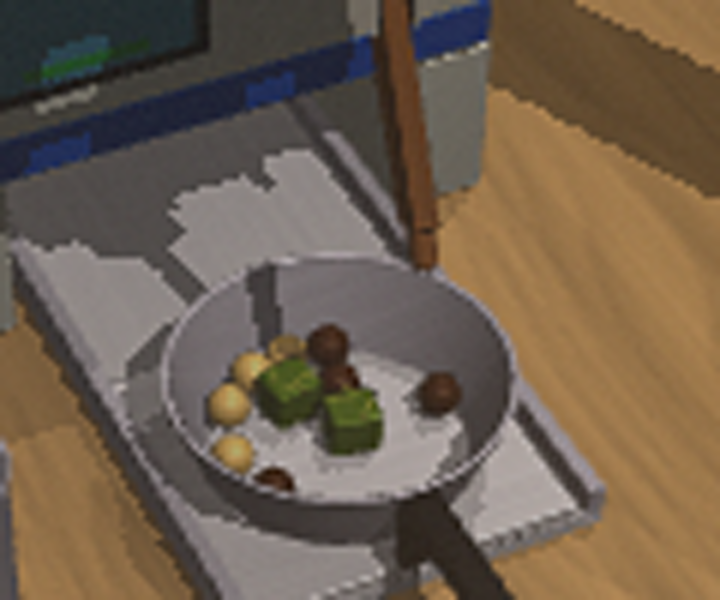

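Views are used up, so I'll use numbers only from here. First: has the dish shifted (handle end in the top view against the first picture), and where is everything now?

Run:
```python
from h import *
t=snap('top');s=snap('scene')
a=cv2.imread('pics/top0.png')[:,:,::-1]; b=t['color']
s0=cv2.imread('pics/scene0.png')[:,:,::-1]
for nm,im in(('t0',a),('now',b)):
    for v in(301,303,305): print(nm,v,im[v,296:330].sum(1).tolist()[:14])
# handle in scene: line sample along handle from (350,226) to end (372,254)
P=[proj(s,(460,y,53)) for y in range(60,190,4)]
for nm,im in(('s0',s0),('now',s['color'])): print(nm,[int(im[int(round(p[1])),int(round(p[0]))].astype(int).sum()) for p in P])
```

```text
t0 301 [388, 368, 277, 269, 273, 275, 257, 146, 106, 111, 108, 112, 110, 111]
t0 303 [389, 368, 275, 263, 261, 260, 245, 121, 103, 109, 108, 104, 109, 106]
t0 305 [384, 357, 272, 259, 265, 266, 248, 147, 113, 108, 106, 108, 108, 108]
now 301 [383, 369, 287, 276, 279, 276, 235, 121, 102, 104, 110, 114, 111, 110]
now 303 [384, 362, 255, 264, 266, 263, 204, 113, 101, 110, 114, 116, 109, 116]
now 305 [373, 340, 252, 270, 272, 279, 266, 233, 222, 221, 223, 228, 225, 218]
s0 [122, 114, 116, 114, 108, 119, 116, 121, 115, 123, 115, 112, 119, 116, 123, 126, 136, 131, 141, 130, 131, 133, 135, 134, 145, 126, 179, 294, 294, 285, 327, 328, 320]
now [125, 122, 134, 129, 130, 129, 132, 133, 132, 132, 134, 135, 131, 131, 128, 135, 134, 135, 137, 136, 138, 135, 140, 127, 149, 126, 277, 353, 350, 340, 340, 339, 337]
```

```bash
python3 -m pendant '[[[-0.035,0.025,0],[0,0,0],0],[[-0.070,0.0495,0],[0,0,0],0],[[-0.070,0.0495,0.03],[0,0,0],0],[[-0.070,0.0495,0.06],[0,0,0],0],[[-0.070,0.0495,0.08],[0,0,0],0],[[-0.070,0.0495,0.088],[0,0,0],0],[[-0.070,0.0495,0.094],[0,0,0],0],[[-0.070,0.0495,0.1],[0,0,0],0],[[-0.070,0.0495,0.106],[0,0,0],0],[[-0.070,0.0495,0.112],[0,0,0],0]]'
python3 -c "
from h import *
s=snap('scene');o=get_obs();print(o['tool_pos'],o['contact_force']);blobs(s)"
```

```text
time: 41.88
tool_pos: [489.0, -113.0, 305.0]
tcp_rot: [3.14, 0.001, 1.571]
contact_force: [-5.8, -1.3, 12.9]
grip_width: 11.8
[ 488.5185733  -112.87681914  303.85662693] [-0.04441413  0.73833188 -1.32539711]
pale [(-144, -67, 15.2), (7, -52, 1.9), (42, -30, 3.2), (52, -4, 2.7), (122, 29, 6.5), (-46, 109, 2.0)]
brown [(-15, -45, 2.9), (-49, 0, 2.8)]
hay [(8, -29, 3.9), (-6, 2, 4.1)]
```

```bash
python3 -m pendant '[[[0.003,0.0045,0],[0,0,0],0],[[0.007,0.009,0],[0,0,0],0],[[0.014,0.0139,0],[0,0,0],0],[[0.0225,0.0175,0],[0,0,0],0],[[0.0315,0.020,0],[0,0,0],0],[[0.0405,0.0205,0],[0,0,0],0],[[0.0505,0.019,0],[0,0,0],0],[[0.0595,0.0155,0],[0,0,0],0],[[0.0675,0.0105,0],[0,0,0],0],[[0.073,0.006,0],[0,0,0],0]]'
python3 -c "
from h import *
s=snap('scene');o=get_obs();print(o['tool_pos'],o['contact_force']);blobs(s)
im=s['color'].astype(int)
for v in range(150,226,5): print(v,[u for u in range(300,360) if im[v,u,0]-im[v,u,2]>25 and im[v,u,0]>im[v,u,1]+12])"
```

```text
time: 42.77
tool_pos: [495.6, -39.0, 305.4]
tcp_rot: [3.136, 0.001, 1.571]
contact_force: [1.0, 1.7, 3.5]
grip_width: 11.6
[494.44751022 -38.31313794 304.95044378] [-0.04737389  1.02546019  2.41184317]
pale [(-144, -67, 15.2), (27, -45, 2.2), (54, -16, 2.6), (52, 1, 2.0), (122, 29, 6.5), (-46, 109, 2.0)]
brown [(-17, -48, 3.0), (-15, -29, 1.9), (-49, 3, 2.8)]
hay [(-6, -2, 4.2)]
150 []
155 [304, 305, 306, 307, 308, 309, 310, 311, 312]
160 [306, 332, 333, 335]
165 [316, 317, 318, 319, 332]
170 [315, 359]
175 [324, 346, 347, 348, 349, 350, 351, 352, 353, 354, 355, 356, 357, 358, 359]
180 [324, 325, 350, 351, 352, 353, 354, 355, 356, 357, 358, 359]
185 [324, 325, 326, 327, 354, 355, 356, 357, 358, 359]
190 [324, 325, 326, 327, 328]
195 [324, 325, 326, 327, 328, 329, 333, 334, 335, 336]
200 [319, 320, 321, 323, 324, 325, 326, 327, 328, 329, 330, 336, 337, 338]
205 [322, 327, 328, 329, 330, 331, 351, 352, 353, 354, 355, 356]
210 [315, 316, 317, 318, 328, 329, 330, 331, 332]
215 [315, 316, 317, 318, 319, 320, 321, 322, 323, 329, 330, 331, 332, 333]
220 [300, 301, 330, 331, 332, 333]
225 [300, 301, 302, 303, 304]
```

```bash
python3 -c "
from h import *
s=snap('scene');o=get_obs()
for z in(20,24,28): print(onz(s,(331.7,222),z)-[462,-34,0])
print(proj(s,(495.5,2.7,24)), o['contact_force'])
p=s['color']
for P in [(512,-50,27),(512,-33,27),(514,-30,27),(505,-12,27),(490,5,27)]: print(P,proj(s,P).round(1),p[int(round(proj(s,P)[1])),int(round(proj(s,P)[0]))])
cv2.imwrite('pics/st12.png',p[180:240,300:380,::-1])
hsv=cv2.cvtColor(p,cv2.COLOR_RGB2HSV)
for v in range(203,228): print(v,''.join('P' if 14<=h<=27 and S>80 and V>80 else 'b' if h<14 and S>60 and V<95 else 'w' if h<14 and S>60 else 'g' if 28<=h<=85 and S>70 else '.' for h,S,V in hsv[v,305:365]))
"
```

```text
[27.43783783 28.94751214 20.        ]
[29.15868192 32.30307975 24.        ]
[30.87952601 35.65864736 28.        ]
[330.95605993 223.61106264] [0.8170182  0.27736765 2.74574013]
(512, -50, 27) [316.8 211.8] [180 169 104]
(512, -33, 27) [319.5 215.9] [180 144  83]
(514, -30, 27) [319.3 216.9] [152 119  67]
(505, -12, 27) [325.3 220.3] [107  99  97]
(490, 5, 27) [333.2 222.8] [145 138 141]
203 ..............PPPP..g.bwwwwgggbbbbbb..........bbbbb.........
204 ...............PPP.gg.bwwwwgg.bbP.b..........bbbbbbb........
205 ...................ggbbbwww.gg..ggggg........bbbbbbb........
206 ...................g..bbwww..gggggggg.........bbbbbb........
207 ....................g..bwwww.ggggggggg........bbbbb.........
208 ....................g.bbwwww.ggggggggg........bbbb..........
209 .....................g.bwwww..ggggggggg.....................
210 ..........PPPP........b.wwPw..ggggggggg.....................
211 .........PPPPPP.........bwww..ggggggggg.....................
212 .........PPPPPPP.......b.wwww.ggggggggg.....................
213 .........PPPPPP........bbwwww.gggggggg..................
[... 214 characters left out ...]
...PPPPPP.....b.wwwb..............................
218 ..............PPPPP......bwwww..............................
219 ................PPP......bbbbw..............................
220 .........................bbwww..............................
221 .........................bbwwwbbw..............b............
222 ..........................bbbwbbb............bb.............
223 .............................................b..............
224 ..........................................bb.b.b............
225 ..........................................b...bbb...........
226 .........................................b..b.bbb.b.........
227 .b........................................b..bb..bb.........
```

```bash
python3 -m pendant '[[[0,-0.005,-0.02],[0,0,0],0],[[-0.01,-0.005,-0.045],[0,0,0],0],[[-0.04,0.0015,-0.05],[0,0,0],0],[[-0.0645,0.0015,-0.05],[0,0,0],0],[[-0.0645,0.0015,-0.04],[0,0,0],0],[[-0.0645,0.0015,-0.025],[0,0,0],0],[[-0.0645,0.0015,-0.015],[0,0,0],0],[[-0.0645,0.0015,-0.005],[0,0,0],0],[[-0.0645,0.0015,0.006],[0,0,0],0],[[-0.0645,0.0015,0.006],[0,0,0],0]]'
python3 -c "
from h import *
o=get_obs();print(o['tool_pos'],o['contact_force'])"
python3 -m pendant '[[[0.003,0.005,0],[0,0,0],0],[[0.010,0.010,0],[0,0,0],0],[[0.020,0.014,0],[0,0,0],0],[[0.030,0.016,0],[0,0,0],0],[[0.040,0.015,0],[0,0,0],0],[[0.050,0.012,0],[0,0,0],0],[[0.060,0.006,0],[0,0,0],0],[[0.068,-0.001,0],[0,0,0],0],[[0.073,-0.010,0],[0,0,0],0],[[0.077,-0.021,0],[0,0,0],0]]'
cat >> h.py <<'E'
def tmap(s,r0=186,r1=230,c0=300,c1=370):
    hsv=cv2.cvtColor(s['color'],cv2.COLOR_RGB2HSV)
    for v in range(r0,r1): print(v,''.join('P' if 14<=h<=27 and S>80 and V>80 else 'b' if h<14 and S>60 and V<95 else 'w' if h<14 and S>60 else 'g' if 28<=h<=85 and S>70 else '.' for h,S,V in hsv[v,c0:c1]))
E
python3 -c "
from h import *
o=get_obs();print(o['tool_pos'],o['contact_force']);s=snap('scene');blobs(s);tmap(s)"
```

```text
time: 43.7
tool_pos: [495.6, -103.9, 295.8]
tcp_rot: [-3.137, -0.002, 1.571]
contact_force: [0.4, 0.5, -0.4]
grip_width: 12.1
[ 495.64194692 -103.8933226   295.76193584] [ 0.41381662  0.47870202 -0.44489601]
time: 44.53
tool_pos: [474.9, -26.7, 298.6]
tcp_rot: [3.14, 0.001, 1.572]
contact_force: [2.1, -4.8, -0.2]
grip_width: 12.2
[474.94822745 -26.74167892 298.58543378] [ 2.11994448 -4.83103839 -0.23299944]
pale [(-144, -67, 15.2), (7, -53, 1.8), (24, -50, 2.3), (54, -13, 1.9), (122, 29, 6.5), (-46, 109, 2.0)]
brown [(-7, -33, 1.5), (-51, -2, 2.2)]
hay [(9, -33, 3.2), (-14, -5, 1.8), (13, -16, 1.8), (-10, 7, 1.9)]
186 .................................bbbbb.................PPPPPPPPPPPPPPP
187 .................................bbbb...................PPPPPPPPPPPPPP
188 .................................bbbbb....................PPPPPPPPPPPP
189 .................................bbbbb.....................PPPPPPPPPPP
190 .................................bPbb.......................wPPPPPPPPP
191 .................................bbbb.........................PPPPPPPP
192 ........................
[... 2121 characters left out ...]
bbbbbbb..................
221 P..................................bbbwb.PPP.bbbb.....................
222 PP.b...............................bbPwPPPPPP......b.b................
223 PPP...............................................b..b................
224 PPP............................................bb..bb.b...............
225 PPPP..............................................bbbbb...............
226 PPPP..............................................b..b................
227 PPPPP..........................................bb...bbbb..............
228 PPPPPP.b.......................................bbb...bb.b.............
229 PPPPPPP.........................................b...bbb.bb............
```

```bash
python3 -m pendant '[[[-0.008,0,-0.02],[0,0,0],0],[[-0.02,0.005,-0.045],[0,0,0],0],[[-0.045,0.018,-0.05],[0,0,0],0],[[-0.064,0.0225,-0.05],[0,0,0],0],[[-0.064,0.0225,-0.05],[0,0,0],0]]'
python3 -c "
from h import *
o=get_obs();print(o['tool_pos'],o['contact_force']);s=snap('scene');blobs(s);tmap(s,182,226)"
```

```text
time: 45.0
tool_pos: [498.7, -94.1, 349.2]
tcp_rot: [3.138, 0.002, 1.568]
contact_force: [-0.7, 0.1, -0.9]
grip_width: 11.8
[498.66305247 -94.05542081 349.18865582] [-0.72303578  0.09557256 -0.86732244]
pale [(-144, -67, 15.2), (8, -52, 1.9), (25, -49, 2.5), (51, -17, 3.2), (5, 43, 1.5), (4, 43, 1.5), (122, 29, 6.5), (-46, 109, 2.0)]
brown [(4, -110, 1.5), (-17, -49, 2.7), (-13, -31, 2.0), (-14, -30, 2.0), (-51, 0, 2.4), (-16, 44, 1.8)]
hay [(10, -32, 3.3), (14, -19, 2.7), (-6, 0, 4.2)]
182 ...............bbbbb................................PPPPPPPPPPPPPPPPPP
183 ..............bbwbbb................................wPPPPPPPPPPPPPPPPP
184 ................wbbb.................................wPPPPPPPPPPPPPPPP
185 ..............bbbbbb..................................PPPPPPPPPPPPPPPP
186 ...............bbbbbb..................................PPPPPPPPPPPPPPP
187 ...............bbwbbw...................................PPPPPPPPPPPPPP
188 ...............bbwbbb.....................................PPPPPPPPPPPP
189 ...............bbbbbb......................................PPPPPPPPPPP
190 ....
[... 1991 characters left out ...]
.........................
217 .................................................bbb..................
218 ................................................bbbbbb................
219 ................................................bbbbbb................
220 P........................................PPPPPP.bbbw..................
221 P.......................................PPPPPPP.b...b.................
222 PP.b....................................PPPP..........................
223 PPP............................................b.bbbbb................
224 PPP............................................b...b.b................
225 PPPPP.........................................b.b.bbbbb...............
```

```bash
python3 -m pendant '[[[0.006,0,0.015],[0,0,0],0],[[0.006,0,0.025],[0,0,0],0],[[0.006,0,0.035],[0,0,0],0],[[0.006,0,0.0435],[0,0,0],0],[[0.006,0,0.0435],[0,0,0],0]]'
python3 -m pendant '[[[0.003,0.005,0],[0,0,0],0],[[0.010,0.011,0],[0,0,0],0],[[0.020,0.016,0],[0,0,0],0],[[0.030,0.018,0],[0,0,0],0],[[0.040,0.017,0],[0,0,0],0],[[0.050,0.014,0],[0,0,0],0],[[0.060,0.008,0],[0,0,0],0],[[0.066,0.002,0],[0,0,0],0],[[0.066,0.002,0],[0,0,0],0]]'
python3 -m pendant '[[[-0.008,-0.005,-0.02],[0,0,0],0],[[-0.02,-0.005,-0.05],[0,0,0],0],[[-0.02,-0.005,-0.08],[0,0,0],0],[[-0.02,-0.005,-0.11],[0,0,0],0],[[-0.02,-0.005,-0.11],[0,0,0],0]]'
python3 -c "
from h import *
o=get_obs();print(o['tool_pos'],o['contact_force']);s=snap('scene');blobs(s);tmap(s,182,226)"
```

```text
time: 45.47
tool_pos: [497.0, -85.0, 302.7]
tcp_rot: [-3.137, -0.001, 1.571]
contact_force: [-0.5, 0.1, -0.9]
grip_width: 12.1
time: 46.22
tool_pos: [498.9, -18.1, 305.0]
tcp_rot: [-3.142, -0.001, 1.572]
contact_force: [-0.2, 0.3, 0.0]
grip_width: 12.2
time: 46.63
tool_pos: [495.7, -39.8, 420.8]
tcp_rot: [3.13, 0.002, 1.57]
contact_force: [0.6, 1.1, -0.2]
grip_width: 11.8
[495.73014765 -39.83309917 420.78777877] [ 0.58621425  1.08160813 -0.15478031]
pale [(-144, -67, 15.2), (8, -52, 1.9), (27, -45, 2.2), (50, -9, 3.2), (5, 43, 1.5), (122, 29, 6.5), (-46, 109, 2.0)]
brown [(-17, -48, 2.8), (-14, -30, 2.1), (-49, 2, 3.1), (-16, 44, 1.7), (-15, 44, 1.7)]
hay [(3, -36, 2.4), (12, -35, 2.8), (14, -19, 2.8), (-6, -2, 4.2), (-6, 1, 4.2)]
182 .........................bbwwb......................PPPPPPPPPPPPPPPPPP
183 .........................bbbbw.......................PPPPPPPPPPPPPPPPP
184 ..........................bbwb........................PPPPPPPPPPPPPPPP
185 .........................bbbwb........................PPPPPPPPPPPPPPPP
186 .........................bbbwb.........................
[... 2240 characters left out ...]
.........................
217 .................................................bbb..................
218 ................................................bbbbbb................
219 ...............................................bbbbbb.................
220 P.b......................................PPPPPPb.bbw..................
221 P.......................................PPPPPPP.b.....................
222 PP.b....................................PPPP......bb..................
223 PPP.................................................bb................
224 PPP............................................b.bbbb.b...............
225 PPPP.b........................................bbb..bbb................
```

```bash
python3 -m pendant '[[[-0.025,0.001,0],[0,0,0],0],[[-0.045,0.001,0.02],[0,0,0],0],[[-0.045,0.001,0.05],[0,0,0],0],[[-0.045,0.001,0.08],[0,0,0],0],[[-0.045,0.001,0.095],[0,0,0],0],[[-0.045,0.001,0.105],[0,0,0],0],[[-0.045,0.001,0.113],[0,0,0],0],[[-0.045,0.001,0.119],[0,0,0],0],[[-0.045,0.001,0.119],[0,0,0],0]]'
python3 -m pendant '[[[0.002,0.006,0],[0,0,0],0],[[0.008,0.012,0],[0,0,0],0],[[0.018,0.018,0],[0,0,0],0],[[0.028,0.020,0],[0,0,0],0],[[0.038,0.019,0],[0,0,0],0],[[0.048,0.015,0],[0,0,0],0],[[0.056,0.010,0],[0,0,0],0],[[0.063,0.003,0],[0,0,0],0],[[0.063,0.003,0],[0,0,0],0]]'
python3 -m pendant '[[[-0.008,-0.005,-0.02],[0,0,0],0],[[-0.02,-0.005,-0.05],[0,0,0],0],[[-0.02,-0.005,-0.08],[0,0,0],0],[[-0.02,-0.005,-0.12],[0,0,0],0],[[-0.02,-0.005,-0.12],[0,0,0],0]]'
python3 -c "
from h import *
o=get_obs();print(o['tool_pos'],o['contact_force']);s=snap('scene');blobs(s);tmap(s,182,226)"
```

```text
time: 47.43
tool_pos: [496.1, -84.7, 296.4]
tcp_rot: [3.14, 0.001, 1.571]
contact_force: [1.5, -1.1, 1.7]
grip_width: 11.8
time: 48.18
tool_pos: [499.6, -19.7, 297.8]
tcp_rot: [3.136, 0.001, 1.572]
contact_force: [-2.7, 3.3, 13.1]
grip_width: 11.7
time: 48.6
tool_pos: [495.3, -40.8, 423.1]
tcp_rot: [3.128, 0.003, 1.571]
contact_force: [1.0, 0.1, 0.6]
grip_width: 11.9
[495.30331804 -40.81649281 423.13647839] [0.97836465 0.06329858 0.59381921]
pale [(-144, -67, 15.2), (8, -52, 1.9), (25, -49, 2.5), (5, 43, 1.5), (4, 43, 1.5), (122, 29, 6.5), (-46, 109, 2.0)]
brown [(-18, -47, 2.7), (-13, -32, 2.1), (-13, -30, 2.1), (-49, -1, 2.5), (-16, 44, 1.8)]
hay [(8, -30, 4.0), (-6, -2, 4.2), (-6, 2, 4.2)]
182 ....................................................PPPPPPPPPPPPPPPPPP
183 .....................................................PPPPPPPPPPPPPPPPP
184 ......................................................PPPPPPPPPPPPPPPP
185 ......................................................PPPPPPPPPPPPPPPP
186 .......................................................PPPPPPPPPPPPPPP
187 ...................
[... 2201 characters left out ...]
.........................
217 .................................................bbb..................
218 .......................PPPP.....................bbbbbb................
219 ......................PPPPPP...................bbbbbbb................
220 P.b....................PPPPP.............PPPPPPbbbbw..................
221 P.........................PP............PPPPPPP.b.....................
222 PP......................................PPPP.......bb.................
223 PPP.b............................................b..b.................
224 PPP............................................bbb.b.bb...............
225 PPPP..........................................b.bb.b..b...............
```

```bash
python3 -c "
from h import *
o=get_obs();print(o['tool_pos'],o['contact_force']);s=snap('scene');tmap(s,150,184,300,350)
for u in [(328,182),(326,180)]: print([ (onz(s,u,z)-[462,-34,0]).round(0) for z in (135,145,155)])"
```

```text
[494.85869228 -40.69834559 419.85226069] [-0.04914824 -1.06640638 -1.17499841]
150 .......................b..........................
151 b.................b....bb.........................
152 ..................bbbPbbb.........................
153 ...................b.bbb..........................
154 ...................bbbbbb.........................
155 ...................bbbbbb.........................
156 ...................b.bbb..........................
157 ..................bb.bbbb.........................
158 ..................bbbbbbb.........................
159 ...................bbbbbb.........................
160 ..................bbbbbbb.........................
161 ...................bbbb.b.........................
162 ..................bbbbbbb.........................
163 ..................bbbbbbb.........................
164 ..................bbbbbbb.........................
165 ..................bb.bbbb.........................
166 ..................bbbbbbb.........................
167 ..................bbbbbbb.........................
168 ..................bbbbbbb..
[... 312 characters left out ...]
...........bbbbb......................PPP
175 ....................bbbb.......................PPP
176 ...................bbbbb.......................wPP
177 ...................bbbbb........................PP
178 ...................bbbbb.........................P
179 ....................bbb...........................
180 ..................................................
181 ..................................................
182 ..................................................
183 ..................................................
[array([ 24.,  -3., 135.]), array([ 29.,   7., 145.]), array([ 34.,  17., 155.])]
[array([ 26., -11., 135.]), array([ 31.,  -1., 145.]), array([ 36.,   9., 155.])]
```

```bash
python3 -m pendant '[[[-0.005,-0.035,0],[0,0,0],0],[[-0.010,-0.068,0],[0,0,0],0],[[-0.010,-0.068,0.03],[0,0,0],0],[[-0.010,-0.068,0.06],[0,0,0],0],[[-0.010,-0.068,0.08],[0,0,0],0],[[-0.010,-0.068,0.095],[0,0,0],0],[[-0.010,-0.068,0.106],[0,0,0],0],[[-0.010,-0.068,0.112],[0,0,0],0],[[-0.010,-0.068,0.112],[0,0,0],0]]'
python3 -c "
from h import *
o=get_obs();print(o['tool_pos'],o['contact_force'])"
python3 -m pendant '[[[0,0.006,0],[0,0,0],0],[[0,0.012,0],[0,0,0],0],[[0,0.018,0],[0,0,0],0],[[0.001,0.024,0],[0,0,0],0],[[0.002,0.03,0],[0,0,0],0],[[0.003,0.036,0],[0,0,0],0],[[0.004,0.042,0],[0,0,0],0],[[0.004,0.042,0],[0,0,0],0]]'
python3 -m pendant '[[[0,-0.005,-0.02],[0,0,0],0],[[0,-0.005,-0.05],[0,0,0],0],[[0,-0.005,-0.08],[0,0,0],0],[[0,-0.005,-0.112],[0,0,0],0],[[0,-0.005,-0.112],[0,0,0],0]]'
python3 -c "
from h import *
o=get_obs();print(o['tool_pos'],o['contact_force']);s=snap('scene');blobs(s);tmap(s,165,226,300,360)"
```

```text
time: 49.45
tool_pos: [425.3, -50.9, 301.8]
tcp_rot: [-3.137, -0.001, 1.571]
contact_force: [-0.5, 0.1, -0.5]
grip_width: 11.4
[425.307164   -50.89288523 301.78321038] [-0.49805317  0.13906785 -0.53577484]
time: 50.12
tool_pos: [468.9, -47.4, 303.9]
tcp_rot: [3.14, 0.0, 1.571]
contact_force: [0.2, -0.7, -0.5]
grip_width: 11.9
time: 50.53
tool_pos: [463.6, -47.6, 421.6]
tcp_rot: [3.131, 0.003, 1.571]
contact_force: [1.5, -0.5, -0.4]
grip_width: 11.7
[463.58510193 -47.5959983  421.59100397] [ 1.50950785 -0.46413209 -0.36242551]
pale [(-144, -67, 15.2), (9, -49, 2.2), (27, -45, 2.2), (5, 43, 1.5), (4, 43, 1.5), (122, 29, 6.5), (-46, 109, 2.0)]
brown [(-17, -48, 3.0), (-49, 0, 2.8), (19, 12, 2.7), (-18, 44, 1.7)]
hay [(-6, 4, 4.1), (42, -1, 3.8)]
165 ............................bbbbbbb.........................
166 .............................bbbbbb.........................
167 .............................bbbbbb.........................
168 .............................bbbbbb.........................
169 .............................bbbbb..........................
170 ..................
[... 2917 characters left out ...]
..........gggggggggbbbbbbb.gggg...................
216 ....................gggggggg..bbbbbb........................
217 b...................gggggggg..bbbbbb.............bbb........
218 ....................ggggPP.g..b.b.b.............bbbbbb......
219 .....................g.PPPPP.....b.............b.bbbb.......
220 P......................PPPPPP............PPPPPPbbbbw........
221 P.........................PPP...........PPPPPPP.b...........
222 PPPb....................................PPPP......b.b.......
223 PPP............................................b..bb.b......
224 PPP.b..............................................b..b.....
225 PPPP..........................................bb..bbbbb.....
```

```bash
python3 -m pendant '[[[0.025,-0.025,0],[0,0,0],0],[[0.045,-0.0465,0],[0,0,0],0],[[0.045,-0.0465,0.03],[0,0,0],0],[[0.045,-0.0465,0.06],[0,0,0],0],[[0.045,-0.0465,0.08],[0,0,0],0],[[0.045,-0.0465,0.095],[0,0,0],0],[[0.045,-0.0465,0.106],[0,0,0],0],[[0.045,-0.0465,0.114],[0,0,0],0],[[0.045,-0.0465,0.114],[0,0,0],0]]'
python3 -m pendant '[[[-0.005,-0.003,0],[0,0,0],0],[[-0.012,-0.005,0],[0,0,0],0],[[-0.020,-0.007,0],[0,0,0],0],[[-0.028,-0.006,0],[0,0,0],0],[[-0.034,-0.004,0],[0,0,0],0],[[-0.034,-0.004,0],[0,0,0],0]]'
python3 -c "
from h import *
o=get_obs();print(o['tool_pos'],o['contact_force'])"
python3 -m pendant '[[[0,0.008,-0.02],[0,0,0],0],[[0,0.008,-0.05],[0,0,0],0],[[0,0.008,-0.08],[0,0,0],0],[[0,0.008,-0.114],[0,0,0],0],[[0,0.008,-0.114],[0,0,0],0]]'
python3 -c "
from h import *
o=get_obs();print(o['tool_pos'],o['contact_force']);s=snap('scene');blobs(s);tmap(s,165,226,300,360)"
```

```text
time: 51.33
tool_pos: [415.5, -2.3, 299.8]
tcp_rot: [-3.137, -0.001, 1.57]
contact_force: [-0.8, -0.2, 0.5]
grip_width: 12.0
time: 51.83
tool_pos: [412.8, -37.9, 302.2]
tcp_rot: [3.14, 0.001, 1.569]
contact_force: [0.6, -0.4, -0.3]
grip_width: 11.7
[412.82620094 -37.88812569 302.24158264] [ 0.63868936 -0.42974015 -0.33184289]
time: 52.25
tool_pos: [421.4, -36.8, 421.6]
tcp_rot: [3.131, 0.003, 1.57]
contact_force: [1.1, -0.2, 0.2]
grip_width: 11.8
[421.3896462  -36.77040522 421.64146046] [ 1.13129542 -0.16096226  0.22926403]
pale [(-144, -67, 15.2), (8, -49, 2.0), (23, -46, 3.2), (5, 43, 1.5), (4, 43, 1.5), (122, 29, 6.5), (-46, 109, 2.0)]
brown [(-18, -48, 2.6), (-36, -36, 2.8), (-16, 44, 1.8), (20, 28, 2.5)]
hay [(-6, 0, 4.2), (41, 0, 3.9)]
165 ..............................................bbbbb.........
166 ..............................................bbb.bb........
167 ..............................................bbbb..........
168 ...............................................b.b..........
169 ..............................................bbbb..........
170 ...................
[... 2916 characters left out ...]
..........gggggggg........gggg....................
216 ....................gggggggg................................
217 ....................gggggggg.....bbbbb...........bbb........
218 ....................ggggg..g.....bbbbb..........bbbbbb......
219 .....................gg.PPPP...bbbbbbb..........bbbbbb......
220 P......................PPPPPP...bbbbbb...PPPPPP.bbbw........
221 P.........................PPPP..bbbbbb..PPPPPPP.....b.......
222 PPP.............................bb.b.b..PPPP................
223 PPP...............................................b.........
224 PPPPb..........................................b.b..b.b.....
225 PPPP..........................................b...b..bb.....
```

Counts by half are now 2 brown + 2 pale in each. Because I stirred in both directions, I'll add three and a half gentle one-way rounds at a smaller radius, then check again.

```bash
python3 -m pendant '[[[0.014,0.009,0],[0,0,0],0],[[0.014,0.009,0.03],[0,0,0],0],[[0.014,0.009,0.06],[0,0,0],0],[[0.014,0.009,0.08],[0,0,0],0],[[0.014,0.009,0.095],[0,0,0],0],[[0.014,0.009,0.106],[0,0,0],0],[[0.014,0.009,0.113],[0,0,0],0],[[0.014,0.009,0.113],[0,0,0],0]]'
for i in 1 2 3; do
python3 -m pendant '[[[-0.0077,0.0014,0],[0,0,0],0],[[-0.0147,0.0053,0],[0,0,0],0],[[-0.0202,0.0115,0],[0,0,0],0],[[-0.0238,0.0193,0],[0,0,0],0],[[-0.025,0.028,0],[0,0,0],0],[[-0.0238,0.0367,0],[0,0,0],0],[[-0.0202,0.0445,0],[0,0,0],0],[[-0.0147,0.0507,0],[0,0,0],0],[[-0.0077,0.0546,0],[0,0,0],0],[[0,0.056,0],[0,0,0],0]]'
python3 -m pendant '[[[0.0077,-0.0014,0],[0,0,0],0],[[0.0147,-0.0053,0],[0,0,0],0],[[0.0202,-0.0115,0],[0,0,0],0],[[0.0238,-0.0193,0],[0,0,0],0],[[0.025,-0.028,0],[0,0,0],0],[[0.0238,-0.0367,0],[0,0,0],0],[[0.0202,-0.0445,0],[0,0,0],0],[[0.0147,-0.0507,0],[0,0,0],0],[[0.0077,-0.0546,0],[0,0,0],0],[[0,-0.056,0],[0,0,0],0]]'
done
python3 -c "
from h import *
o=get_obs();print(o['tool_pos'],o['contact_force']);s=snap('scene');blobs(s);tmap(s,180,226,300,360)"
```

```text
time: 52.97
tool_pos: [428.6, -22.4, 300.9]
tcp_rot: [-3.138, -0.001, 1.57]
contact_force: [-0.3, 0.2, -0.1]
grip_width: 11.9
time: 53.8
tool_pos: [485.6, -21.9, 302.6]
tcp_rot: [-3.14, 0.001, 1.572]
contact_force: [-4.1, -3.8, 1.9]
grip_width: 12.0
time: 54.63
tool_pos: [428.6, -22.9, 303.0]
tcp_rot: [3.141, -0.001, 1.57]
contact_force: [0.2, 4.6, 0.8]
grip_width: 11.8
time: 55.47
tool_pos: [485.8, -22.1, 302.6]
tcp_rot: [-3.141, 0.002, 1.572]
contact_force: [-2.1, -5.3, 0.4]
grip_width: 11.7
time: 56.3
tool_pos: [428.6, -23.2, 302.9]
tcp_rot: [3.142, -0.0, 1.57]
contact_force: [0.5, 0.4, -2.0]
grip_width: 11.8
time: 57.13
tool_pos: [485.7, -21.6, 302.6]
tcp_rot: [-3.141, 0.0, 1.571]
contact_force: [-4.5, -3.2, 1.5]
grip_width: 11.5
time: 57.97
tool_pos: [428.7, -23.3, 302.9]
tcp_rot: [3.141, 0.0, 1.57]
contact_force: [1.2, 0.5, -0.7]
grip_width: 11.8
[428.65712397 -23.33642441 302.92546298] [ 1.20579443  0.45839198 -0.69453816]
pale [(-138, -56, 13.4), (51, -11, 2.0), (48, 12, 1.6), (-16, 44, 1.8), (122, 29, 6.5), (-46, 109, 2.0)]
brown [(-45, -34, 1.6), (-11, -45, 2.0), (30, -43, 
[... 2359 characters left out ...]
.......P......ggggggggggg.gggg....................
216 ........................ggggggggggggggggg...................
217 b.....................PP.g.gggggg.ggggggggg......PP.........
218 ....................PPPPPP..gggg.ggggggggggg....PPPPP.......
219 .b...................PPPPP..gggg.ggggggggggg...PPPPPP.......
220 P......................PPPPggggggggggggggggg...PPPPP........
221 P.............................PPP..ggggggggg...PP...........
222 PPP...........................PPPP.ggg.gggg.......bbb.......
223 PPP..............................................b..b.......
224 PPP.............................................bb...bb.....
225 PPPP............................................bbbbb.......
```

```bash
python3 -m pendant '[[[0,0.008,-0.02],[0,0,0],0],[[0,0.008,-0.05],[0,0,0],0],[[0,0.008,-0.08],[0,0,0],0],[[0,0.008,-0.114],[0,0,0],0],[[0,0.008,-0.114],[0,0,0],0],[[0,0.008,-0.114],[0,0,0],0]]'
cat >> h.py <<'E'
def tip(s,z0=60):
    # lower end of the reddish stick above the dish back wall: last row of contiguous stick pixels below TCP column
    o=get_obs(); T=o['tool_pos']; hsv=cv2.cvtColor(s['color'],cv2.COLOR_RGB2HSV)
    m=((hsv[:,:,0]<14)&(hsv[:,:,1]>60)&(hsv[:,:,2]<140)).astype(np.uint8)
    u,v=proj(s,T-[0,0,210]).round().astype(int); 
    k,l,ss,ce=cv2.connectedComponentsWithStats(m)
    best=None
    for i in range(1,k):
        ys,xs=np.where(l==i)
        if ss[i,4]>40 and ss[i,3]>15 and abs(xs[ys<ss[i,1]+12].mean()-u)<18 and ss[i,1]<v+15 and ss[i,1]+ss[i,3]>v: best=(xs[ys>ys.max()-3].mean(),ys.max()-1.5)
    if best is None: print('tip?',u,v); return
    for c in (286,283,280): print('tip',np.round(best,1),(onz(s,best,T[2]-c)-T)[:2].round(1))
E
python3 -c "
from h import *
o=get_obs();print(o['tool_pos'],o['contact_force']);s=snap('scene');blobs(s);tip(s);tmap(s,150,226,300,360)"
```

```text
time: 58.52
tool_pos: [437.7, -23.0, 418.3]
tcp_rot: [3.137, 0.001, 1.57]
contact_force: [-0.4, -0.5, -0.6]
grip_width: 11.9
[437.72678748 -23.01868099 418.33370119] [-0.40407812 -0.45165596 -0.60019096]
pale [(-144, -67, 15.2), (51, -11, 2.0), (48, 12, 1.6), (48, 12, 1.6), (-15, 43, 1.8), (122, 29, 6.5), (-46, 109, 2.0)]
brown [(-11, -49, 3.1), (-32, -32, 1.9), (-39, -26, 1.6), (31, -43, 2.9), (-42, 3, 1.7)]
hay [(27, 8, 3.5), (10, 31, 3.4)]
tip [342.2 171.5] [ -3.7 -38.6]
tip [342.2 171.5] [ -2.  -35.5]
tip [342.2 171.5] [ -0.3 -32.4]
150 .....b....................................b.bbb.............
151 ..........................................b.bbbbb...........
152 ..........................................bbbbb.b...........
153 ..........................................b..b.bb...........
154 .........................................b..bbbbb...........
155 ...........................................bbb.bP...........
156 .........................................bb.bbbb............
157 .........................................b..bbbb............
158 .................................
[... 3682 characters left out ...]
.......P......ggggggggggg.gggg....................
216 ........................ggggggggggggggggg...................
217 ......................PP.g.gggggggggggggggg......PP.........
218 ....................PPPPPP..gggg.ggggggggggg...PPPPPP.......
219 .....................PPPPP.g.ggg.ggggggggggg...PPPPPP.......
220 P......................PPP.ggggg.ggggggggggg..PPPPP.........
221 P.............................PPP.gg.ggggggg..PP............
222 PP.b..........................PPPP..gg.gg.g.................
223 PPP.b...........................................b...bb......
224 PPP.............................................bbb..bb.....
225 PPPP...........................................b.bbb.b......
```

```bash
python3 -m pendant '[[[0.027,0.031,0],[0,0,0],0],[[0.054,0.062,0],[0,0,0],0],[[0.054,0.062,0.03],[0,0,0],0],[[0.054,0.062,0.06],[0,0,0],0],[[0.054,0.062,0.08],[0,0,0],0],[[0.054,0.062,0.09],[0,0,0],0],[[0.054,0.062,0.098],[0,0,0],0],[[0.054,0.062,0.106],[0,0,0],0],[[0.054,0.062,0.112],[0,0,0],0],[[0.054,0.062,0.115],[0,0,0],0]]'
python3 -m pendant '[[[-0.008,0.006,0],[0,0,0],0],[[-0.018,0.011,0],[0,0,0],0],[[-0.028,0.014,0],[0,0,0],0],[[-0.038,0.014,0],[0,0,0],0],[[-0.048,0.011,0],[0,0,0],0],[[-0.057,0.006,0],[0,0,0],0],[[-0.064,0,0],[0,0,0],0],[[-0.064,0,0],[0,0,0],0]]'
python3 -c "
from h import *
o=get_obs();print(o['tool_pos'],o['contact_force'])"
python3 -m pendant '[[[0,-0.008,-0.02],[0,0,0],0],[[0,-0.008,-0.05],[0,0,0],0],[[0,-0.008,-0.08],[0,0,0],0],[[0,-0.008,-0.114],[0,0,0],0],[[0,-0.008,-0.114],[0,0,0],0]]'
python3 -c "
from h import *
o=get_obs();print(o['tool_pos'],o['contact_force']);s=snap('scene');blobs(s);tip(s);tmap(s,190,224,305,360)"
```

```text
time: 59.4
tool_pos: [499.8, 31.1, 301.7]
tcp_rot: [3.14, 0.001, 1.57]
contact_force: [-1.2, 0.1, -1.5]
grip_width: 11.5
time: 60.07
tool_pos: [498.2, -33.5, 301.1]
tcp_rot: [-3.138, -0.001, 1.569]
contact_force: [-2.2, 3.6, 0.4]
grip_width: 11.8
[498.1854456  -33.48514751 301.05916242] [-2.22281379  3.57506731  0.37410512]
time: 60.48
tool_pos: [492.7, -33.0, 422.3]
tcp_rot: [3.129, 0.004, 1.57]
contact_force: [1.3, -0.2, -0.2]
grip_width: 11.6
[492.7437089  -32.99951775 422.30039616] [ 1.31612817 -0.2257123  -0.23331187]
pale [(-144, -67, 15.2), (36, -37, 3.3), (56, -4, 1.7), (51, 6, 1.6), (-15, 43, 1.8), (122, 29, 6.5), (-46, 109, 2.0)]
brown [(-11, -52, 2.9), (-33, -35, 1.9), (-39, -26, 1.6), (18, -49, 2.6)]
hay [(17, -10, 3.8), (11, 29, 3.7)]
tip [321.  174.5] [ -2.9 -38.6]
tip [321.  174.5] [ -1.4 -35.5]
tip [321.  174.5] [  0.1 -32.4]
190 .......................................................
191 .......................................................
192 .......................................................
193 .......................................................
194 ..
[... 1093 characters left out ...]
....gggggggggg..........................
213 .............PPP...ggggggggg...........................
214 ...........PPPPPP..gggggggg............................
215 ...........PPPPPP....ggggg.....gggg....................
216 ...........PPPPPPP......gg....ggggggg..................
217 ............PPPPPP...........ggggggggg......PP.........
218 ..............PPP...........ggggggggggg...PPPPPP.......
219 ............................ggggggggggg...PPPPPP.......
220 ............................ggggggggggg..PPPPPP........
221 ..........................PPP.ggggggggg..PPP...........
222 .........................PPPPP.g..ggggg.......bbb......
223 ..........................................b.b.bbb......
```

```bash
python3 -m pendant '[[[0.027,0.008,0],[0,0,0],0],[[0.0535,0.0157,0],[0,0,0],0],[[0.0535,0.0157,0.03],[0,0,0],0],[[0.0535,0.0157,0.06],[0,0,0],0],[[0.0535,0.0157,0.08],[0,0,0],0],[[0.0535,0.0157,0.095],[0,0,0],0],[[0.0535,0.0157,0.106],[0,0,0],0],[[0.0535,0.0157,0.114],[0,0,0],0],[[0.0535,0.0157,0.114],[0,0,0],0]]'
python3 -m pendant '[[[-0.005,0.002,0],[0,0,0],0],[[-0.012,0.004,0],[0,0,0],0],[[-0.020,0.005,0],[0,0,0],0],[[-0.028,0.005,0],[0,0,0],0],[[-0.028,0.005,0],[0,0,0],0]]'
python3 -m pendant '[[[0,-0.008,-0.02],[0,0,0],0],[[0,-0.008,-0.05],[0,0,0],0],[[0,-0.008,-0.08],[0,0,0],0],[[0,-0.008,-0.114],[0,0,0],0],[[0,-0.008,-0.114],[0,0,0],0]]'
python3 -c "
from h import *
o=get_obs();print(o['tool_pos'],o['contact_force']);s=snap('scene');blobs(s);tip(s);tmap(s,193,224,305,360)"
```

```text
time: 61.28
tool_pos: [506.6, 20.9, 299.4]
tcp_rot: [-3.138, -0.0, 1.571]
contact_force: [-0.5, 0.1, -0.4]
grip_width: 11.5
time: 61.7
tool_pos: [512.2, -8.7, 302.3]
tcp_rot: [3.14, 0.001, 1.569]
contact_force: [-0.0, -0.3, -0.3]
grip_width: 11.7
time: 62.12
tool_pos: [504.7, -7.3, 422.5]
tcp_rot: [3.13, 0.002, 1.57]
contact_force: [1.1, -0.2, 0.3]
grip_width: 11.9
[504.74074833  -7.28345652 422.53815716] [ 1.05769754 -0.22684402  0.25068234]
pale [(-144, -67, 15.2), (49, -20, 3.3), (-16, 43, 1.7), (122, 29, 6.5), (-46, 109, 2.0)]
brown [(-17, -126, 1.6), (-12, -52, 2.8), (-33, -36, 1.7), (-36, -26, 1.8), (23, -51, 1.7), (20, -41, 1.6), (-44, 1, 1.6)]
hay [(17, -12, 3.7), (9, 32, 3.5)]
tip [321.  182.5] [ -1.9 -36.7]
tip [321.  182.5] [ -0.4 -33.6]
tip [321.  182.5] [  1.  -30.6]
193 .......................................................
194 ..........................bbb..........................
195 .........................bbbbb........bb...............
196 ........................bbbbbbb.....bbbbbb.............
197 .........................bbbbbb.....bbbbbb.............
198 .....
[... 850 characters left out ...]
P...gggggggggg..........................
213 ..........PPPPP....gggg.gggg...........................
214 ............PP.....gggggggg......g.....................
215 .....................g.ggg.....ggggg...................
216 ........................gg....ggggggg..................
217 .............................gggggggggg.....PP.........
218 ............................ggggggggggg....PPPPP.......
219 .............................gggggggggg...PPPPPP.......
220 .............................gggggggggg..PPPPP.........
221 ...........................PPP..ggggggg...PP...........
222 ..........................PPPPP..ggggg.......bbb.......
223 ...........................................b..b........
```

```bash
python3 -m pendant '[[[-0.015,-0.034,0],[0,0,0],0],[[-0.030,-0.068,0],[0,0,0],0],[[-0.030,-0.068,0.03],[0,0,0],0],[[-0.030,-0.068,0.06],[0,0,0],0],[[-0.030,-0.068,0.08],[0,0,0],0],[[-0.030,-0.068,0.09],[0,0,0],0],[[-0.030,-0.068,0.1],[0,0,0],0],[[-0.030,-0.068,0.108],[0,0,0],0],[[-0.030,-0.068,0.114],[0,0,0],0],[[-0.030,-0.068,0.114],[0,0,0],0]]'
python3 -m pendant '[[[0.004,-0.007,0],[0,0,0],0],[[0.012,-0.015,0],[0,0,0],0],[[0.022,-0.020,0],[0,0,0],0],[[0.032,-0.024,0],[0,0,0],0],[[0.041,-0.024,0],[0,0,0],0],[[0.041,-0.024,0],[0,0,0],0]]'
python3 -m pendant '[[[0,0.008,-0.02],[0,0,0],0],[[0,0.008,-0.05],[0,0,0],0],[[0,0.008,-0.08],[0,0,0],0],[[0,0.008,-0.114],[0,0,0],0],[[0,0.008,-0.114],[0,0,0],0]]'
python3 -c "
from h import *
o=get_obs();print(o['tool_pos'],o['contact_force']);s=snap('scene');blobs(s);tip(s);tmap(s,193,224,305,362)"
```

```text
time: 63.0
tool_pos: [435.5, -36.9, 300.4]
tcp_rot: [-3.139, -0.001, 1.57]
contact_force: [0.2, -0.1, -0.1]
grip_width: 12.0
time: 63.5
tool_pos: [411.4, 5.8, 302.1]
tcp_rot: [-3.142, -0.001, 1.572]
contact_force: [-0.1, -1.0, -1.5]
grip_width: 11.5
time: 63.92
tool_pos: [421.1, 4.3, 421.4]
tcp_rot: [3.131, 0.002, 1.571]
contact_force: [1.4, 0.4, -0.0]
grip_width: 11.6
[421.06765905   4.26603286 421.44086392] [ 1.35658284  0.44848521 -0.03542384]
pale [(-144, -67, 15.2), (49, -20, 3.3), (-14, 44, 1.7), (122, 29, 6.5), (-46, 109, 2.0)]
brown [(-12, -52, 2.6), (-40, -25, 2.9), (18, -49, 2.6), (-34, 36, 1.8)]
hay [(17, -10, 3.8), (8, 32, 3.5)]
tip [352.5 174.5] [ -4.5 -42.2]
tip [352.5 174.5] [ -2.8 -39.2]
tip [352.5 174.5] [ -1.  -36.2]
193 .........................................................
194 ..........................bbb............................
195 .........................bbbbb...........................
196 ........................bbbbbbb..........................
197 ........................bbbbbbb........bbbb..............
198 .................bbb....bbbbbbb.......bbb
[... 866 characters left out ...]
..................
213 ..........PPPPP....ggggggggg...................bbbb......
214 ............PP.....gggggggg......g............bbbbbb.....
215 .....................ggggg.....ggggg.........bbbbbb......
216 ........................gg....ggggggg........bbbbbbb.....
217 .............................gggggggggg.......b.bb.b.....
218 ............................ggggggggggg....PPPPPbb.......
219 .............................gggggggggg...PPPPPP.........
220 .............................gg.ggggggg..PPPPPP..........
221 ...........................PPP.gggggggg..PPP.............
222 ..........................PPPPP..ggggg........bb.........
223 .............................................b..b........
```

```bash
python3 -m pendant '[[[-0.0373,0.0147,0],[0,0,0],0],[[-0.0373,0.0147,0.03],[0,0,0],0],[[-0.0373,0.0147,0.06],[0,0,0],0],[[-0.0373,0.0147,0.08],[0,0,0],0],[[-0.0373,0.0147,0.09],[0,0,0],0],[[-0.0373,0.0147,0.1],[0,0,0],0],[[-0.0373,0.0147,0.108],[0,0,0],0],[[-0.0373,0.0147,0.115],[0,0,0],0],[[-0.0373,0.0147,0.115],[0,0,0],0]]'
python3 -m pendant '[[[0.005,-0.008,0],[0,0,0],0],[[0.014,-0.016,0],[0,0,0],0],[[0.024,-0.021,0],[0,0,0],0],[[0.034,-0.024,0],[0,0,0],0],[[0.043,-0.023,0],[0,0,0],0],[[0.043,-0.023,0],[0,0,0],0]]'
python3 -m pendant '[[[0,0.008,-0.02],[0,0,0],0],[[0,0.008,-0.05],[0,0,0],0],[[0,0.008,-0.08],[0,0,0],0],[[0,0.008,-0.114],[0,0,0],0],[[0,0.008,-0.114],[0,0,0],0]]'
python3 -c "
from h import *
o=get_obs();print(o['tool_pos'],o['contact_force']);s=snap('scene');blobs(s);tip(s);tmap(s,193,224,305,362)"
```

```text
time: 64.72
tool_pos: [434.2, -33.0, 299.2]
tcp_rot: [-3.138, -0.001, 1.571]
contact_force: [-1.4, -0.1, -0.8]
grip_width: 11.4
time: 65.22
tool_pos: [411.3, 11.2, 301.1]
tcp_rot: [3.142, -0.0, 1.572]
contact_force: [-0.4, -0.0, -0.7]
grip_width: 11.8
time: 65.63
tool_pos: [420.8, 9.6, 420.5]
tcp_rot: [3.131, 0.002, 1.571]
contact_force: [1.2, -1.4, 0.8]
grip_width: 11.7
[420.84495475   9.60312352 420.47336125] [ 1.22905252 -1.44108017  0.80325278]
pale [(-144, -67, 15.2), (36, -36, 3.3), (49, -20, 3.3), (-14, 44, 1.7), (122, 29, 6.5), (-46, 109, 2.0)]
brown [(-11, -52, 2.9), (22, -51, 1.8), (20, -41, 1.6), (-44, -11, 2.9), (-31, 36, 2.4)]
hay [(17, -10, 3.8), (9, 32, 3.6)]
tip [353.9 176.5] [ -4.4 -40.2]
tip [353.9 176.5] [ -2.7 -37.2]
tip [353.9 176.5] [ -0.9 -34.3]
193 .........................................................
194 ..........................bbb............................
195 .........................bbbbb...........................
196 ........................bbbbbbb..........................
197 ........................bbbbbbb..........................
198 .......
[... 900 characters left out ...]
..................
213 ..........PPPPP....ggggggggg...................bbbb......
214 ............PP.....gggggggg......g...........bbbbbbb.....
215 .....................ggggg.....ggggg..........bbbbbb.....
216 ........................gg....ggggggg........bbbbbbb.....
217 .............................gggggggggg.......bbbb.b.....
218 ............................ggggggggggg....PPPPPbbb......
219 .............................gggggggggg...PPPPPPb........
220 .............................g.gggggggg..PPPPPP..........
221 ...........................PPP.gggggggg..PPP.............
222 ..........................PPPPP.gggggg........b..........
223 ............................................b.b.b........
```

```bash
python3 -m pendant '[[[-0.035,0.005,0],[0,0,0],0],[[-0.035,0.005,0.03],[0,0,0],0],[[-0.035,0.005,0.06],[0,0,0],0],[[-0.035,0.005,0.08],[0,0,0],0],[[-0.035,0.005,0.09],[0,0,0],0],[[-0.035,0.005,0.1],[0,0,0],0],[[-0.035,0.005,0.108],[0,0,0],0],[[-0.035,0.005,0.115],[0,0,0],0],[[-0.035,0.005,0.115],[0,0,0],0]]'
python3 -m pendant '[[[0.007,-0.006,0],[0,0,0],0],[[0.017,-0.012,0],[0,0,0],0],[[0.027,-0.015,0],[0,0,0],0],[[0.035,-0.015,0],[0,0,0],0],[[0.042,-0.012,0],[0,0,0],0],[[0.042,-0.012,0],[0,0,0],0]]'
python3 -m pendant '[[[0,0.008,-0.02],[0,0,0],0],[[0,0.008,-0.05],[0,0,0],0],[[0,0.008,-0.08],[0,0,0],0],[[0,0.008,-0.114],[0,0,0],0],[[0,0.008,-0.114],[0,0,0],0]]'
python3 -c "
from h import *
o=get_obs();print(o['tool_pos'],o['contact_force']);s=snap('scene');blobs(s);tip(s);tmap(s,193,224,305,362)
for n in [(659.1,-24,95)]: pass
t=snap('top')
hsv=t['color']; print(onz(t,(372,230),95), onz(t,((270+385)/8+290-.5,(78+197)/8+195-.5),95))
print('scene rim',onz(s,((92+258)/10+230-.5,(137+253)/10+180-.5),97))"
```

```text
time: 66.43
tool_pos: [424.0, -25.1, 298.0]
tcp_rot: [-3.138, -0.001, 1.57]
contact_force: [0.3, 0.5, -0.5]
grip_width: 11.7
time: 66.93
tool_pos: [413.7, 17.9, 300.9]
tcp_rot: [3.136, 0.0, 1.572]
contact_force: [5.0, 0.4, 0.9]
grip_width: 12.3
time: 67.35
tool_pos: [421.1, 17.1, 419.2]
tcp_rot: [3.133, 0.001, 1.571]
contact_force: [1.2, -0.2, -0.5]
grip_width: 12.1
[421.14332157  17.11327831 419.18661217] [ 1.20723554 -0.23591877 -0.5493938 ]
pale [(-144, -67, 15.2), (49, -20, 3.3), (-14, 44, 1.7), (122, 29, 6.5), (-46, 109, 2.0)]
brown [(-11, -49, 3.0), (18, -50, 2.6), (-37, 3, 2.4), (-31, 35, 2.2), (-29, 35, 2.2), (-30, 35, 2.2)]
hay [(17, -10, 3.8), (8, 33, 3.5)]
tip [351.3 173.5] [ -4.9 -62. ]
tip [351.3 173.5] [ -3.1 -59. ]
tip [351.3 173.5] [ -1.4 -56. ]
193 .........................................................
194 ..........................bbb............................
195 .........................bbbbb...........................
196 ........................bbbbbbb..........................
197 .........................bbbbbb..........................
198 ..............
[... 1026 characters left out ...]
bbbb.....
215 .....................ggggg.....ggggg.........bbbbbbb.....
216 ........................gg....ggggggg........bbbbbbb.....
217 .............................gggggggggg.......bbb..b.....
218 ............................ggggggggggg....PPPPPbb.......
219 .............................gggggggggg...PPPPPP.........
220 .............................gggggggggg..PPPPPP..........
221 ...........................PPP.gggggggg..PPP.............
222 ..........................PPPPP.g.gggg.......bbb.........
223 ..............................................b.b........
[659.07733289 -24.01258595  95.        ] [662.14008725 -22.31088119  95.        ]
scene rim [666.06484569 -21.184289    97.        ]
```

```bash
python3 -m pendant '[[[0.011,-0.006,0],[0,0,0],0],[[0.011,-0.008,0.03],[0,0,0],0],[[0.011,-0.008,0.06],[0,0,0],0],[[0.011,-0.008,0.08],[0,0,0],0],[[0.011,-0.008,0.09],[0,0,0],0],[[0.011,-0.008,0.1],[0,0,0],0],[[0.011,-0.008,0.108],[0,0,0],0],[[0.011,-0.008,0.115],[0,0,0],0],[[0.011,-0.008,0.121],[0,0,0],0],[[0.011,-0.008,0.121],[0,0,0],0]]'
python3 -m pendant '[[[0,0.007,0],[0,0,0],0],[[0.001,0.014,0],[0,0,0],0],[[0.002,0.021,0],[0,0,0],0],[[0.003,0.028,0],[0,0,0],0],[[0.004,0.035,0],[0,0,0],0],[[0.005,0.042,0],[0,0,0],0],[[0.005,0.045,0],[0,0,0],0],[[0.005,0.045,0],[0,0,0],0]]'
python3 -m pendant '[[[0,-0.005,-0.02],[0,0,0],0],[[0,-0.005,-0.05],[0,0,0],0],[[0,-0.005,-0.08],[0,0,0],0],[[0,-0.005,-0.114],[0,0,0],0],[[0,-0.005,-0.125],[0,0,0],0],[[0,-0.005,-0.125],[0,0,0],0]]'
python3 -c "
from h import *
o=get_obs();print(o['tool_pos'],o['contact_force']);s=snap('scene');blobs(s);tip(s);tmap(s,160,224,305,362)"
```

```text
time: 68.28
tool_pos: [412.2, 28.0, 291.6]
tcp_rot: [-3.139, -0.0, 1.571]
contact_force: [0.2, -0.2, -0.4]
grip_width: 12.1
time: 68.95
tool_pos: [458.5, 32.8, 292.7]
tcp_rot: [3.141, 0.0, 1.571]
contact_force: [-0.9, -0.6, 0.4]
grip_width: 11.7
time: 69.45
tool_pos: [452.9, 32.7, 420.8]
tcp_rot: [3.135, 0.001, 1.571]
contact_force: [-0.1, -0.1, 0.1]
grip_width: 12.0
[452.90176272  32.71494079 420.83911404] [-0.09200379 -0.1161785   0.14662022]
pale [(-144, -67, 15.2), (36, -36, 3.3), (49, -20, 3.3), (-14, 44, 1.7), (122, 29, 6.6), (-46, 109, 2.0)]
brown [(-11, -51, 2.9), (23, -51, 1.8), (19, -41, 1.5), (-37, 3, 2.4), (-38, 4, 2.4), (-29, 35, 2.2)]
hay [(19, -14, 3.5), (17, 28, 3.7)]
tip [343.  180.5] [ -4.1 -60.6]
tip [343.  180.5] [ -2.4 -57.6]
tip [343.  180.5] [ -0.8 -54.7]
160 ........................................b...........b....
161 ....................................................bb...
162 .......................................bbb...........bb.P
163 .......................................bbbbb............P
164 .......................................b..bbbP.........PP
1
[... 2956 characters left out ...]
..................
213 ..........PPPPP....ggggggggg...................bbbb......
214 ............PP.....gggggggg...................bbbbbb.....
215 .....................ggggg....gggg...........bbbbbbb.....
216 ........................gg..gggggg...........bbbbbbb.....
217 ..........................ggggggggg...........bbb.bb.....
218 ..........................gggggggggg.......PPPPPbbb......
219 ......................P....ggggggggg......PPPPPPb........
220 .....................PPPPPg.ggggggggg....PPPPPP..........
221 .....................PPPPP...gggggggg....PPP.............
222 .........................P....gggggg.....................
223 ..........................................b..b.b.........
```

```bash
python3 -m pendant '[[[-0.0137,-0.030,0],[0,0,0],0],[[-0.0137,-0.043,0],[0,0,0],0],[[-0.0137,-0.043,0.03],[0,0,0],0],[[-0.0137,-0.043,0.06],[0,0,0],0],[[-0.0137,-0.043,0.08],[0,0,0],0],[[-0.0137,-0.043,0.09],[0,0,0],0],[[-0.0137,-0.043,0.1],[0,0,0],0],[[-0.0137,-0.043,0.108],[0,0,0],0],[[-0.0137,-0.043,0.118],[0,0,0],0],[[-0.0137,-0.043,0.118],[0,0,0],0]]'
python3 -c "
from h import *
o=get_obs();print(o['tool_pos'],o['contact_force']);s=snap('scene');tmap(s,190,214,330,362)"
```

```text
time: 70.33
tool_pos: [408.7, 19.2, 297.4]
tcp_rot: [-3.136, -0.001, 1.57]
contact_force: [-0.5, -0.6, -0.5]
grip_width: 11.4
[408.65457009  19.15162671 297.38665135] [-0.52619681 -0.56971738 -0.5496302 ]
190 ................................
191 ..........................bb....
192 ..........................b.b...
193 ..........................b.bb..
194 bbbb.....................bbbb..P
195 bbbbb....................bb.b.bb
196 bbbbbb...................bbb.bbb
197 bbbbbb...................b..bbbb
198 bbbbbb..................b.bbbbb.
199 .bbb....................b.b.bb..
200 bb.b....................b.bbbbb.
201 .......................bbbb.bb..
202 .......................bbbbbb.b.
203 .........................bbbb...
204 .................bbb....b.bb.b..
205 ................bbbbb...b.b.b...
206 ggg............bbbbbbb.bb.bbb...
207 gggg...........bbbbbbb.bbb.b....
208 gggg............bbbbbb..bbbb....
209 gggg...........bbbbbb...........
210 gggg.............bbb............
211 gggg............................
212 gggg............................
213 ggg...................bbbb......
```

The tip now stands between the brown nut and the wall. I'll push the nut inward and across.

```bash
python3 -m pendant '[[[0,0.007,0],[0,0,0],0],[[0,0.014,0],[0,0,0],0],[[0,0.021,0],[0,0,0],0],[[0,0.028,0],[0,0,0],0],[[0,0.035,0],[0,0,0],0],[[0,0.042,0],[0,0,0],0],[[0,0.048,0],[0,0,0],0],[[0,0.048,0],[0,0,0],0]]'
python3 -m pendant '[[[0,-0.005,-0.02],[0,0,0],0],[[0,-0.005,-0.05],[0,0,0],0],[[0,-0.005,-0.08],[0,0,0],0],[[0,-0.005,-0.114],[0,0,0],0],[[0,-0.005,-0.12],[0,0,0],0],[[0,-0.005,-0.12],[0,0,0],0]]'
python3 -c "
from h import *
o=get_obs();print(o['tool_pos'],o['contact_force']);s=snap('scene');blobs(s);tip(s);tmap(s,193,224,305,362)"
```

```text
time: 71.05
tool_pos: [458.9, 18.9, 299.8]
tcp_rot: [3.141, 0.0, 1.57]
contact_force: [-0.5, 0.4, -0.1]
grip_width: 11.8
time: 71.55
tool_pos: [452.9, 19.1, 422.0]
tcp_rot: [3.136, 0.001, 1.571]
contact_force: [-0.8, 0.1, -1.0]
grip_width: 11.8
[452.85630994  19.0701494  421.98069461] [-0.83211877  0.06139757 -0.9868825 ]
pale [(-144, -67, 15.2), (49, -20, 3.3), (-14, 44, 1.7), (122, 29, 6.5), (-46, 109, 2.0)]
brown [(-11, -49, 2.9), (18, -49, 2.6), (-14, 1, 1.9), (-31, 37, 2.2)]
hay [(17, -11, 3.8), (17, 28, 3.6)]
tip [341.3 176.5] [ -6.2 -60.9]
tip [341.3 176.5] [ -4.5 -57.9]
tip [341.3 176.5] [ -2.9 -54.9]
193 .........................................................
194 ..........................bbb............................
195 .........................bbbbb...........................
196 .........................bbbbbb..........................
197 ........................bbbbbbb..........................
198 .................bbb....bbbbbbb..........................
199 ...............bbbbbb....bbbbb...........................
200 ...............bbbbbb.....bbbb...............
[... 738 characters left out ...]
..................
213 ..........PPPPP....ggggggggg....................bbb......
214 ............PP.....gggggggg...................bbbbbb.....
215 .....................g.ggg....gggg...........bbbbbb......
216 ........................gg..gggggg...........bbbbbbb.....
217 ..........................ggggggggg...........bbbbbb.....
218 ..........................gggggggggg.......PPPPPbbb......
219 ......................P....ggggggggg......PPPPPP.........
220 .....................PPPPP.gggggggggg....PPPPPP..........
221 .....................PPPPP.g.gggggggg....PPP.............
222 .........................PP...gggggg.........bbb.........
223 ............................................b.bb.........
```

```bash
python3 -m pendant '[[[0.002,-0.026,0],[0,0,0],0],[[0.002,-0.026,0.03],[0,0,0],0],[[0.002,-0.026,0.06],[0,0,0],0],[[0.002,-0.026,0.09],[0,0,0],0],[[0.002,-0.026,0.108],[0,0,0],0],[[0.002,-0.026,0.119],[0,0,0],0],[[0.002,-0.026,0.119],[0,0,0],0]]'
python3 -m pendant '[[[0.001,0.008,0],[0,0,0],0],[[0.002,0.016,0],[0,0,0],0],[[0.003,0.024,0],[0,0,0],0],[[0.004,0.031,0],[0,0,0],0],[[0.004,0.038,0],[0,0,0],0],[[0.004,0.044,0],[0,0,0],0],[[0.004,0.050,0],[0,0,0],0],[[0.004,0.050,0],[0,0,0],0]]'
python3 -m pendant '[[[0,-0.005,-0.02],[0,0,0],0],[[0,-0.005,-0.05],[0,0,0],0],[[0,-0.005,-0.08],[0,0,0],0],[[0,-0.005,-0.12],[0,0,0],0],[[0,-0.005,-0.15],[0,0,0],0],[[0,-0.005,-0.15],[0,0,0],0]]'
python3 -c "
from h import *
o=get_obs();print(o['tool_pos'],o['contact_force']);s=snap('scene');blobs(s);tip(s);tmap(s,193,224,305,362)
T=o['tool_pos'];print(totool(np.array([662,-22+45,420])-T))"
```

```text
time: 72.18
tool_pos: [425.1, 21.2, 297.0]
tcp_rot: [-3.133, -0.001, 1.57]
contact_force: [-1.0, -0.3, -1.1]
grip_width: 11.7
time: 72.85
tool_pos: [477.4, 24.8, 300.7]
tcp_rot: [-3.141, 0.001, 1.571]
contact_force: [-2.4, -1.2, 1.0]
grip_width: 11.8
time: 73.35
tool_pos: [472.5, 25.1, 457.3]
tcp_rot: [3.128, 0.001, 1.571]
contact_force: [0.8, -0.4, -0.4]
grip_width: 11.8
[472.49365147  25.13611832 457.28158559] [ 0.76087502 -0.4126328  -0.37799334]
pale [(-144, -67, 15.2), (49, -20, 3.3), (-14, 44, 1.7), (122, 29, 6.6), (-46, 109, 2.0)]
brown [(-12, -53, 2.5), (22, -51, 1.7), (20, -41, 1.6), (-16, -7, 1.8), (-16, 2, 1.7), (-33, 36, 2.1)]
hay [(18, -10, 3.9), (11, 28, 3.4)]
tip [334.4 167.5] [ -7.  -70.1]
tip [334.4 167.5] [ -5.4 -66.9]
tip [334.4 167.5] [ -3.8 -63.8]
193 .........................................................
194 ..........................bbb............................
195 .........................bbbbb...........................
196 ........................bbbbbbb..........................
197 .........................bbbbbb..........................
198 .......
[... 941 characters left out ...]
.ggggggggg..g................bbbb......
214 ............PP.....gggggggg..gggg.............bbbbbb.....
215 .....................ggggg..ggggggg..........bbbbbbb.....
216 ........................g..gggggggggg........bbbbbb......
217 ..........................ggggggggggg........bbbbb.b.....
218 ..........................ggggggggggg......PPPPPbbb......
219 ..........................gg.gggggggg.....PPPPPP.........
220 .....................PPPPPgg.g.gggggg....PPPPPP..........
221 .....................PPPPPP.ggg.ggggg....PPP.............
222 .........................PP.gggggggg.........b.b.........
223 ...........................................b..b.b........
[ -2.1019696  189.17205981  38.94418148]
```

The mix stands at 2 pale and 2 brown across both halves, so the nuts no longer keep to their own sides. Next, the stick goes into the beaker.

```bash
python3 -m pendant '[[[-0.016,0.04,0],[0,0,0],0],[[-0.016,0.08,0],[0,0,0],0],[[-0.016,0.12,0],[0,0,0],0],[[-0.016,0.16,0],[0,0,0],0],[[-0.016,0.1905,0],[0,0,0],0],[[-0.016,0.1905,0],[0,0,0],0],[[-0.016,0.1905,0],[0,0,0],0],[[-0.016,0.1905,0],[0,0,0],0]]'
python3 -c "
from h import *
o=get_obs();print(o['tool_pos'],o['contact_force']);s=snap('scene');tip(s);tmap(s,165,235,245,300)
u,v=proj(s,(662,-22,95));print(u,v)"
```

```text
time: 74.07
tool_pos: [662.0, 9.1, 449.2]
tcp_rot: [-3.139, -0.0, 1.571]
contact_force: [-0.9, 0.0, 1.0]
grip_width: 11.7
[662.00233312   9.07633953 449.16565372] [-0.85377079  0.02023917  0.97681927]
tip? 266 182
165 ..P..............b..b..................................
166 .................bb.b..................................
167 ...P.............bb....................................
168 ..................b....................................
169 ...b.............bb....................................
170 .......................................................
171 .......................................................
172 ..................b....................................
173 ..................b....................................
174 .......................................................
175 .P...........bb...b....................................
176 P............bbbb......................................
177 P..P.........bbbb..b...................................
178 P..P.........bbb..bb...................................
179 PPP..........bbbb.b.......................
[... 2650 characters left out ...]
PPP
224 ..PP.................................PPPPPPPPPPPPPPPPPP
225 PPPP.................................PPPPPPPPPPPPPPPPPP
226 PPPP.................................PPPPPPPPPPPPPPPPPP
227 PPPPP................................PPPPPPPPPPPPPPPPPP
228 PPPPP................................PPPPPPPPPPPPPPPPPP
229 PPPPP................................PPPPPPPPPPPPPPPPPP
230 PPPPPb...............................PPPPPPPPPPPPPPPPPP
231 PPPPPP...............................PPPPPPPPPPPPPPPPPP
232 PPPPPP...............................PPPPPPPPPPPPPPPPPP
233 PPPPPP...............................PPPPPPPPPPPPPPPPPP
234 PPPPPP................................PPPPPPPPPPPPPPPPP
266.0090716749138 218.33482075014098
```

```bash
python3 -c "
from h import *
o=get_obs();T=o['tool_pos'];s=snap('scene')
for a in (10,15,20,25,30):
    a=np.radians(a);P=T+[0,-128*np.sin(a),-159-128*np.cos(a)];print(np.degrees(a).round(),P.round(),proj(s,P).round(1), onz(s,(260.5,189),P[2]).round(1))
for c in [(662,-22),(659,-24),(665,-21)]:
  print(c,[proj(s,(c[0]+38*np.cos(t),c[1]+38*np.sin(t),95)).round(1).tolist() for t in (0,1.57,3.14,4.71)])
hsv=s['color']
"
```

```text
10.0 [662. -13. 165.] [265.  199.9] [657.8 -52.7 165.2]
15.0 [662. -24. 168.] [263.2 196.3] [658.5 -50.1 167.6]
20.0 [662. -35. 171.] [261.5 192.4] [659.5 -46.6 170.9]
25.0 [662. -45. 175.] [259.7 188.3] [660.7 -42.  175.2]
30.0 [662. -55. 180.] [258.1 184.1] [662.3 -36.6 180.4]
(662, -22) [[251.3, 223.2], [271.7, 228.7], [280.4, 213.6], [260.6, 208.4]]
(659, -24) [[252.2, 222.2], [272.5, 227.7], [281.2, 212.7], [261.4, 207.5]]
(665, -21) [[250.3, 223.8], [270.7, 229.3], [279.4, 214.2], [259.6, 209.0]]
```

```bash
python3 -m pendant '[[[0.001,0.001,0.03],[0,0,0],0],[[0.001,0.001,0.06],[0,0,0],0],[[0.001,0.001,0.085],[0,0,0],0],[[0.001,0.001,0.1],[0,0,0],0],[[0.001,0.001,0.11],[0,0,0],0]]' && python3 -m pendant '[[[0,0,0.01],[0,0,0],0],[[0,0,0.02],[0,0,0],0],[[0,0,0.03],[0,0,0],0],[[0,0,0.04],[0,0,0],0],[[0,0,0.043],[0,0,0],0],[[0,0,0.043],[0,0,0],0]]'
python3 -c "
from h import *
s=snap('scene');tmap(s,180,232,245,300)"
```

```text
time: 74.58
tool_pos: [661.9, 10.1, 339.5]
tcp_rot: [-3.139, -0.0, 1.571]
contact_force: [-0.0, -0.2, -0.1]
grip_width: 11.8
time: 75.08
tool_pos: [663.0, 10.0, 296.7]
tcp_rot: [-3.14, -0.0, 1.57]
contact_force: [-0.3, 0.3, -1.1]
grip_width: 11.6
180 P..PP........b.........................................
181 .....P.......b.........................................
182 ..P.........b..........................................
183 P..P.P......bb.........................................
184 PPP....................................................
185 .......................................................
186 ..............b........................................
187 .....b........b........................................
188 .....b.................................................
189 .......................................................
190 ...PP..................................................
191 PPPPP.P................................................
192 PP..P..................................................
193 P.P........b...........................................
194 ..P......
[... 1566 characters left out ...]
.........b..bb........PPPPPPPPPPPPPPPPPP
221 ........................b............PPPPPPPPPPPPPPPPPP
222 .......................bb...........PPPPPPPPPPPPPPPPPPP
223 .....................................PPPPPPPPPPPPPPPPPP
224 ..PP....................b............PPPPPPPPPPPPPPPPPP
225 PPPP..............b.bb.bb............PPPPPPPPPPPPPPPPPP
226 PPPP..............b.bbbbb............PPPPPPPPPPPPPPPPPP
227 PPPPP.............bb.bb.b............PPPPPPPPPPPPPPPPPP
228 PPPPP.............bb..bbb............PPPPPPPPPPPPPPPPPP
229 PPPPP.............bbb.bb.............PPPPPPPPPPPPPPPPPP
230 PPPPPb...............................PPPPPPPPPPPPPPPPPP
231 PPPPPP...............................PPPPPPPPPPPPPPPPPP
```

No contact force, and the stick is inside the beaker. I'll release it and lift straight up.

```bash
python3 -m pendant '[[[0,0,0],[0,0,0],0.035],[[0,0,0],[0,0,0],0.035],[[0,0,0],[0,0,0],0.035],[[0,0,0],[0,0,0],0.035],[[0,0,0],[0,0,0],0.035],[[0,0,0],[0,0,0],0.035]]'
python3 -m pendant '[[[0,0,-0.015],[0,0,0],0.035],[[0,0,-0.03],[0,0,0],0.035],[[0,0,-0.05],[0,0,0],0.035],[[0,0,-0.08],[0,0,0],0.035],[[0,0,-0.11],[0,0,0],0.035],[[0,0,-0.15],[0,0,0],0.035],[[0,0,-0.18],[0,0,0],0.035],[[0,0,-0.18],[0,0,0],0.035]]'
python3 -c "
from h import *
s=snap('scene');tmap(s,180,232,245,300)
t=snap('top');tmap(t,205,250,345,395)
o=get_obs();print(o['tool_pos'])
s0=cv2.imread('pics/scene0.png')[:,:,::-1]
print(totool(np.array([461,129,260])-o['tool_pos']))"
```

```text
time: 75.63
tool_pos: [663.2, 10.0, 298.0]
tcp_rot: [3.141, 0.0, 1.57]
contact_force: [0.1, 0.1, -0.2]
grip_width: 34.6
time: 76.3
tool_pos: [662.9, 10.1, 486.1]
tcp_rot: [3.128, 0.001, 1.571]
contact_force: [0.8, 0.4, 1.4]
grip_width: 35.1
180 PPP....................................................
181 PPPP...................................................
182 PPPPPP.................................................
183 .PPPP..................................................
184 .PPPPPPP...............................................
185 ..PPPPPPP..............................................
186 ...PPPPPPP.............................................
187 ...PPPPPP..............................................
188 ...PPPPPPPP............................................
189 ....PPPPPPPP...........................................
190 .....PPPPPPPP........................P.................
191 .....PPPPPPPPP.......................PP................
192 .....PPPPPPPPPP......................PPb...............
193 .....PPPPPPPPPPPP.....................P................
194 ......PPPPPPPPP
[... 4120 characters left out ...]
..........
239 ..................................................
240 ..................................................
241 ................................................PP
242 .............................................PPPPP
243 .............................................PPPPP
244 .............................................PPPPP
245 .............................................PPPPP
246 .............................................PPPPP
247 PP...........................................PPPPP
248 PP...........................................PPPPP
249 PP...........................................PPPPP
[663.02399594  10.02735809 479.3553057 ]
[ 119.02222532 -202.78834141  218.62189521]
```

The stick stands in the beaker leaning on its near rim. Now the handle: I'll measure where its centre line is.

```bash
python3 -c "
from h import *
t=snap('top');g=t['color'].astype(int).sum(2)
for im in (g,):
  for c in (308,314,320,326): 
    col=im[292:314,c]; r=np.where(col<165)[0]+292; print(c,r, onz(t,(c,r.mean() if len(r) else 303),55).round(1))
s=snap('scene');q=s['color'].astype(int).sum(2)
for y in (100,115,130,145):
  print(y,[(x,int(q[tuple(proj(s,(x,y,58)).round().astype(int)[::-1])])) for x in range(440,486,4)])
print(g[303,296:312])"
```

```text
308 [299 300 301 302 303 304] [464.2 147.3  55. ]
314 [298 299 300 301 302 303 304] [465.8 130.8  55. ]
320 [299 300 301 302 303 304] [464.6 114.4  55. ]
326 [299 300 301 302 303 304 305] [463.4  97.9  55. ]
100 [(440, 367), (444, 358), (448, 367), (452, 354), (456, 348), (460, 137), (464, 140), (468, 142), (472, 130), (476, 123), (480, 395), (484, 377)]
115 [(440, 355), (444, 374), (448, 368), (452, 349), (456, 349), (460, 134), (464, 140), (468, 147), (472, 137), (476, 170), (480, 395), (484, 370)]
130 [(440, 374), (444, 373), (448, 368), (452, 351), (456, 355), (460, 139), (464, 147), (468, 146), (472, 134), (476, 150), (480, 401), (484, 370)]
145 [(440, 373), (444, 364), (448, 359), (452, 366), (456, 347), (460, 141), (464, 151), (468, 147), (472, 135), (476, 137), (480, 401), (484, 364)]
[410 392 290 276 277 270 215 123 118 118 114 117 118 118 117 110]
```

```bash
python3 -m pendant '[[[0.121,-0.198,0],[0,0,0],0.05],[[0.121,-0.198,0],[0,0,0],0.05],[[0.121,-0.198,0],[0,0,0],0.05],[[0.121,-0.198,0],[0,0,0],0.05],[[0.121,-0.198,0],[0,0,0],0.05],[[0.121,-0.198,0],[0,0,0],0.05],[[0.121,-0.198,0],[0,0,0],0.05],[[0.121,-0.198,0],[0,0,0],0.05],[[0.121,-0.198,0],[0,0,0],0.05]]'
python3 -m pendant '[[[0,0,0.04],[0,0,0],0.05],[[0,0,0.08],[0,0,0],0.05],[[0,0,0.12],[0,0,0],0.05],[[0,0,0.15],[0,0,0],0.05],[[0,0,0.17],[0,0,0],0.05],[[0,0,0.17],[0,0,0],0.05],[[0,0,0.17],[0,0,0],0.05]]'
python3 -c "
from h import *
o=get_obs();print(o['tool_pos'],o['tcp_rot'],o['contact_force'],totool(np.array([465,131,210])-o['tool_pos']))"
```

```text
time: 77.25
tool_pos: [465.7, 130.8, 477.0]
tcp_rot: [-3.141, 0.001, 1.571]
contact_force: [0.2, 0.2, -0.1]
grip_width: 50.2
time: 77.83
tool_pos: [466.0, 130.4, 306.6]
tcp_rot: [-3.139, 0.001, 1.569]
contact_force: [0.4, -0.1, 0.8]
grip_width: 49.9
[466.03779612 130.35319027 306.62977896] [-3.13850232e+00  5.83444773e-04  1.56932504e+00] [ 0.36494296 -0.05021291  0.84559757] [ 0.70166016 -0.74012526 96.63213468]
```

```bash
python3 -m pendant '[[[0,-0.001,0.03],[0,0,0],0.05],[[0,-0.001,0.06],[0,0,0],0.05],[[0,-0.001,0.08],[0,0,0],0.05],[[0,-0.001,0.09],[0,0,0],0.05],[[0,-0.001,0.096],[0,0,0],0.05],[[0,-0.001,0.096],[0,0,0],0.05],[[0,-0.001,0.096],[0,0,0],0.0],[[0,-0.001,0.096],[0,0,0],0.0],[[0,-0.001,0.096],[0,0,0],0.0],[[0,-0.001,0.096],[0,0,0],0.0]]'
python3 -m pendant '[[[0,0,0],[0,0,0],0],[[0,0,0],[0,0,0],0],[[0,0,0],[0,0,0],0],[[0,0,0],[0,0,0],0]]'
python3 -m pendant '[[[-0.001,0,0],[0,0,0],0],[[-0.003,0,0],[0,0,0],0],[[-0.006,0,0],[0,0,0],0],[[-0.01,0,0],[0,0,0],0],[[-0.014,0,0],[0,0,0],0],[[-0.018,0,0],[0,0,0],0],[[-0.022,0,0],[0,0,0],0],[[-0.026,0,0],[0,0,0],0],[[-0.03,0,0],[0,0,0],0],[[-0.034,0,0],[0,0,0],0]]'
python3 -c "
from h import *
s=snap('scene');blobs(s)"
```

```text
time: 78.67
tool_pos: [464.5, 131.1, 212.6]
tcp_rot: [3.14, -0.0, 1.571]
contact_force: [0.3, 0.4, 0.1]
grip_width: 28.1
time: 79.0
tool_pos: [463.2, 131.1, 212.1]
tcp_rot: [-3.139, -0.0, 1.57]
contact_force: [-5.7, 1.0, 7.1]
grip_width: 17.7
time: 79.83
tool_pos: [463.1, 98.6, 212.1]
tcp_rot: [-3.139, -0.003, 1.569]
contact_force: [-4.7, 15.2, 6.3]
grip_width: 17.7
pale [(35, -71, 2.5), (48, -54, 2.6), (114, 10, 3.7)]
brown [(-12, -79, 2.4), (21, -83, 1.7), (-19, -33, 3.1), (-27, 3, 1.6)]
hay [(20, -45, 3.8), (22, -44, 3.8), (13, -10, 3.3), (13, -10, 3.3)]
```

```bash
for i in 1 2 3 4; do python3 -m pendant '[[[-0.004,0,0],[0,0,0],0],[[-0.008,0,0],[0,0,0],0],[[-0.012,0,0],[0,0,0],0],[[-0.016,0,0],[0,0,0],0],[[-0.02,0,0],[0,0,0],0],[[-0.024,0,0],[0,0,0],0],[[-0.028,0,0],[0,0,0],0],[[-0.032,0,0],[0,0,0],0],[[-0.036,0,0],[0,0,0],0],[[-0.04,0,0],[0,0,0],0]]' | grep -v time; done
```

```text
tool_pos: [462.9, 58.8, 212.1]
tcp_rot: [-3.138, -0.004, 1.569]
contact_force: [-5.5, 15.5, 8.3]
grip_width: 17.7
tool_pos: [462.7, 19.0, 212.1]
tcp_rot: [-3.138, -0.004, 1.569]
contact_force: [-6.7, 17.3, 10.0]
grip_width: 17.7
tool_pos: [462.5, -20.7, 212.1]
tcp_rot: [-3.137, -0.005, 1.569]
contact_force: [-5.6, 19.1, 11.4]
grip_width: 17.6
tool_pos: [462.4, -60.3, 212.1]
tcp_rot: [-3.136, -0.006, 1.57]
contact_force: [-6.2, 20.0, 14.1]
grip_width: 17.8
```

```bash
python3 -c "
from h import *
o=get_obs();print(o['tool_pos'],o['contact_force'])
s=snap('scene');h=s['color']
for y in range(-110,20,10): print(y,proj(s,(463,y,52)).round(),h[tuple(proj(s,(463,y,52)).round().astype(int)[::-1])])"
```

```text
[462.38607887 -60.30090258 212.08032585] [-6.20094314 19.95728185 14.11134651]
-110 [324. 186.] [107  82  41]
-100 [325. 188.] [45 41 40]
-90 [327. 190.] [48 45 45]
-80 [328. 193.] [41 36 35]
-70 [330. 195.] [80 76 68]
-60 [332. 197.] [42 35 31]
-50 [333. 200.] [43 36 33]
-40 [335. 202.] [42 36 34]
-30 [337. 204.] [43 36 32]
-20 [338. 207.] [152 144 141]
-10 [340. 209.] [144 137 133]
0 [342. 212.] [144 137 135]
10 [344. 214.] [142 135 132]
```

```bash
python3 -m pendant '[[[-0.004,0.0005,-0.001],[0,0,0],0],[[-0.008,0.0005,-0.001],[0,0,0],0],[[-0.012,0.0005,-0.001],[0,0,0],0],[[-0.016,0.0005,-0.001],[0,0,0],0],[[-0.02,0.0005,-0.001],[0,0,0],0],[[-0.024,0.0005,-0.001],[0,0,0],0],[[-0.027,0.0005,-0.001],[0,0,0],0],[[-0.030,0.0005,-0.001],[0,0,0],0],[[-0.032,0.0005,-0.001],[0,0,0],0],[[-0.034,0.0005,-0.001],[0,0,0],0]]'
python3 -m pendant '[[[-0.002,0,0],[0,0,0],0],[[-0.004,0,0],[0,0,0],0],[[-0.006,0,0],[0,0,0],0],[[-0.0075,0,0],[0,0,0],0],[[-0.009,0,0],[0,0,0],0]]'
```

```text
time: 84.1
tool_pos: [462.6, -94.9, 212.1]
tcp_rot: [-3.134, -0.005, 1.57]
contact_force: [-6.0, 12.6, 3.7]
grip_width: 17.7
time: 84.52
tool_pos: [462.5, -103.7, 212.1]
tcp_rot: [-3.134, -0.006, 1.57]
contact_force: [-6.8, 14.7, 5.6]
grip_width: 17.8
```

Friction is about 12–15 N. I'll creep forward until the force jumps at the stop.

```bash
python3 -m pendant '[[[-0.001,0,0],[0,0,0],0],[[-0.002,0,0],[0,0,0],0],[[-0.002,0,0],[0,0,0],0]]'
python3 -m pendant '[[[-0.001,0,0],[0,0,0],0],[[-0.002,0,0],[0,0,0],0],[[-0.002,0,0],[0,0,0],0]]'
python3 -m pendant '[[[-0.001,0,0],[0,0,0],0],[[-0.002,0,0],[0,0,0],0],[[-0.002,0,0],[0,0,0],0]]'
```

```text
time: 84.77
tool_pos: [462.5, -105.8, 212.1]
tcp_rot: [-3.134, -0.005, 1.57]
contact_force: [-6.0, 11.8, 4.7]
grip_width: 17.9
time: 85.02
tool_pos: [462.5, -106.7, 212.1]
tcp_rot: [-3.134, -0.008, 1.569]
contact_force: [-5.4, 21.9, 6.4]
grip_width: 17.9
time: 85.27
tool_pos: [462.3, -107.4, 212.1]
tcp_rot: [-3.133, -0.01, 1.569]
contact_force: [-4.2, 30.5, 9.1]
grip_width: 17.6
```

The force jumped from 12 to 30 N with almost no travel: the dish is against the stop (y ≈ -271, as predicted). I'll release and lift.

```bash
python3 -m pendant '[[[0,0,0],[0,0,0],0.045],[[0,0,0],[0,0,0],0.045],[[0,0,0],[0,0,0],0.045],[[0,0,0],[0,0,0],0.045],[[0,0,0],[0,0,0],0.045]]'
python3 -m pendant '[[[0,0,-0.015],[0,0,0],0.045],[[0,0,-0.03],[0,0,0],0.045],[[0,0,-0.07],[0,0,0],0.045],[[0,0,-0.11],[0,0,0],0.045],[[0,0,-0.15],[0,0,0],0.0],[[0,0,-0.19],[0,0,0],0.0],[[0,0,-0.23],[0,0,0],0.0],[[0,0,-0.26],[0,0,0],0.0],[[0,0,-0.26],[0,0,0],0.0],[[0,0,-0.26],[0,0,0],0.0]]'
python3 -c "
from h import *
o=get_obs();print(o['tool_pos'],o['tcp_rot'],o['grip_width'],totool(np.array([399.5,-219,455])-o['tool_pos']))
s=snap('scene')
for x in(460,463):
  for y in range(-84,-64,2): print(x,y,s['color'][tuple(proj(s,(x,y,58)).round().astype(int)[::-1])].sum(),end=' ')
tmap(s,150,215,270,345)
hsv=cv2.cvtColor(s['color'],cv2.COLOR_RGB2HSV);m=cv2.inRange(hsv,(40,90,40),(85,255,255));m[:, :300]=0;m[:,345:]=0;m[110:]=0
k,l,ss,ce=cv2.connectedComponentsWithStats(m);print([(ss[i].tolist(),ce[i].round(1).tolist(),onz(s,ce[i],260).round(1).tolist()) for i in range(1,k) if ss[i,4]>15])"
```

```text
time: 85.68
tool_pos: [464.9, -112.4, 212.9]
tcp_rot: [3.141, 0.001, 1.57]
contact_force: [0.1, 0.0, 0.6]
grip_width: 43.6
time: 86.52
tool_pos: [464.6, -112.2, 474.4]
tcp_rot: [3.138, 0.002, 1.57]
contact_force: [-0.5, -0.3, -1.1]
grip_width: 9.8
[ 464.57296879 -112.22216153  474.41101873] [3.13758855e+00 1.84652102e-03 1.56997802e+00] 9.783596737181455 [-106.79502769  -65.06356179   19.34788595]
460 -84 119 460 -82 119 460 -80 125 460 -78 114 460 -76 144 460 -74 144 460 -72 96 460 -70 96 460 -68 96 460 -66 362 463 -84 131 463 -82 132 463 -80 125 463 -78 147 463 -76 147 463 -74 147 463 -72 114 463 -70 114 463 -68 109 463 -66 96 150 ...................ggggggggg...............................................
151 ................gggggggg...................................................
152 ..............ggggggg......................................................
153 ..............ggg..........................................................
154 ...........................................................................
155 ...........................................................
[... 4039 characters left out ...]
PPPPP....................................................
207 ..PPPPPPPPPPPPPPPPPPPPP....................................................
208 .....PPPPPPPPPPPPPPPPPP....................................................
209 .......PPPPPPPPPPPPPPPPP...................................................
210 ........PPPPPPPPPPPPPPPPP..................................................
211 .........PPPPPPPPPPPPPPPPP.................................................
212 ..........PPPPPPPPPPPPPPPP.................................................
213 bPw........PPPPPPPPPPPPPPPP................................................
214 wwwb.......PPPPPPPPPPPPPPPP................................................
[]
```

```bash
python3 -m pendant '[[[-0.03,-0.02,0],[0,0,0],0],[[-0.06,-0.04,0],[0,0,0],0],[[-0.09,-0.055,0],[0,0,0],0],[[-0.107,-0.065,0],[0,0,0],0],[[-0.107,-0.065,0.018],[0,0,0],0],[[-0.107,-0.065,0.018],[0,0,0],0],[[-0.107,-0.065,0.018],[0,0,0],0]]'
python3 -c "
from h import *
from scipy.ndimage import map_coordinates as mc
o=get_obs();print(o['tool_pos'],o['grip_width'],totool(np.array([399.5,-219,442])-o['tool_pos']))
s=snap('scene')
s0=cv2.imread('pics/scene0.png')[:,:,::-1].astype(float).sum(2);n=s['color'].astype(float).sum(2)
def prof(im,x,ys): return np.array([mc(im,[[proj(s,(x,y,51))[1]],[proj(s,(x,y,51))[0]]],order=1)[0] for y in ys]).round()
print('start',list(zip(range(150,176,2),prof(s0,461,range(150,176,2)))))
print('now',list(zip(range(-90,-58,2),prof(n,463,range(-90,-58,2)))))
t=snap('top');g=t['color'].astype(int).sum(2)
c=int(proj(t,(463,-76,51))[0]);r=int(round(proj(t,(463,-76,51))[1]));print(c,r,g[r-2:r+3,c-10:c+10])"
```

```text
time: 87.15
tool_pos: [399.4, -219.0, 453.0]
tcp_rot: [-3.138, -0.003, 1.57]
contact_force: [0.2, -0.5, 0.6]
grip_width: 0.5
[ 399.35255326 -218.9672637   452.98710528] 0.5437664057411948 [-0.06696286  0.18847542 10.98632275]
start [(150, np.float64(133.0)), (152, np.float64(135.0)), (154, np.float64(141.0)), (156, np.float64(139.0)), (158, np.float64(127.0)), (160, np.float64(123.0)), (162, np.float64(127.0)), (164, np.float64(236.0)), (166, np.float64(294.0)), (168, np.float64(289.0)), (170, np.float64(286.0)), (172, np.float64(282.0)), (174, np.float64(280.0))]
now [(-90, np.float64(124.0)), (-88, np.float64(125.0)), (-86, np.float64(128.0)), (-84, np.float64(133.0)), (-82, np.float64(144.0)), (-80, np.float64(145.0)), (-78, np.float64(125.0)), (-76, np.float64(108.0)), (-74, np.float64(129.0)), (-72, np.float64(202.0)), (-70, np.float64(322.0)), (-68, np.float64(428.0)), (-66, np.float64(488.0)), (-64, np.float64(481.0)), (-62, np.float64(476.0)), (-60, np.float64(474.0))]
388 303 [[390 390 391 388 391 390 391 394 394 372 250 128 116 110 120 120 112 114
  100 106]
 [392 392 389 393 395 392 390 393 396 371 216 102 102 101  99 100 101  92
   96 100]
 [392 389 394 393 390 392 396 392 396 373 217 105 106 113 104 105 105 102
  102  98]
 [395 393 393 394 392 393 389 394 396 372 216 104 108 112 107 110 103  99
  101 102]
 [394 390 393 391 391 393 393 394 391 368 223 122 104 107 113 108 103 101
   98 101]]
```

Handle-end travel is 234–236 mm in both views, in line with home, and the stop contact was firm. Next I'll press the button in small steps.

```bash
python3 -m pendant '[[[0,0,0.006],[0,0,0],0],[[0,0,0.012],[0,0,0],0],[[0,0,0.015],[0,0,0],0],[[0,0,0.015],[0,0,0],0]]'
python3 -m pendant '[[[0,0,0.002],[0,0,0],0],[[0,0,0.002],[0,0,0],0]]'
python3 -m pendant '[[[0,0,0.002],[0,0,0],0],[[0,0,0.002],[0,0,0],0]]'
python3 -m pendant '[[[0,0,0.002],[0,0,0],0],[[0,0,0.002],[0,0,0],0]]'
```

```text
time: 87.58
tool_pos: [399.8, -218.6, 439.2]
tcp_rot: [-3.141, -0.001, 1.571]
contact_force: [0.7, 1.4, 1.7]
grip_width: 0.0
time: 87.75
tool_pos: [399.7, -218.7, 437.8]
tcp_rot: [3.141, -0.0, 1.571]
contact_force: [0.1, 2.9, 2.4]
grip_width: 0.1
time: 87.92
tool_pos: [399.7, -218.8, 435.8]
tcp_rot: [3.141, -0.0, 1.571]
contact_force: [0.9, 3.0, 3.9]
grip_width: 0.6
time: 88.08
tool_pos: [399.7, -218.8, 434.2]
tcp_rot: [3.141, 0.0, 1.571]
contact_force: [-0.6, 2.4, 6.2]
grip_width: 0.2
```

```bash
python3 -m pendant '[[[0,0,0.002],[0,0,0],0],[[0,0,0.002],[0,0,0],0],[[0,0,0.002],[0,0,0],0]]'
python3 -m pendant '[[[0,0,0.001],[0,0,0],0],[[0,0,0.001],[0,0,0],0]]'
python3 -m pendant '[[[0,0,-0.01],[0,0,0],0],[[0,0,-0.03],[0,0,0],0],[[0,0,-0.06],[0,0,0],0],[[0,0,-0.09],[0,0,0],0],[[0,0,-0.09],[0,0,0],0],[[0,0,-0.09],[0,0,0],0]]'
python3 - <<'E'
from h import *
s=snap('scene');t=snap('top')
# bystanders & stick: compare with first pictures
s0=cv2.imread('pics/scene0.png')[:,:,::-1].astype(int);t0=cv2.imread('pics/top0.png')[:,:,::-1].astype(int)
for nm,a,b,rs in(('scene',s0,s['color'].astype(int),{'bottle':(210,225,250,292),'scoop':(262,322,325,362),'cup1':(195,320,240,412),'cup2':(303,365,396,440),'cup3':(465,352,526,445),'paper':(320,270,460,400)}),('top',t0,t['color'].astype(int),{'bottle':(330,168,362,205),'scoop':(253,190,280,234)})):
    for k,(x0,y0,x1,y1) in rs.items(): d=abs(a[y0:y1,x0:x1]-b[y0:y1,x0:x1]).sum(2); print(nm,k,int((d>90).sum()),'of',d.size)
hsv=cv2.cvtColor(s['color'],cv2.COLOR_RGB2HSV)
tmap(s,206,232,250,285); tmap(s,150,172,285,345)
E
```

```text
time: 88.33
tool_pos: [399.5, -218.6, 434.0]
tcp_rot: [3.139, 0.001, 1.571]
contact_force: [-3.6, 5.8, 19.9]
grip_width: 0.3
time: 88.5
tool_pos: [399.4, -218.5, 433.8]
tcp_rot: [3.139, 0.002, 1.571]
contact_force: [-5.5, 7.0, 24.7]
grip_width: 0.3
time: 89.0
tool_pos: [399.6, -219.2, 521.7]
tcp_rot: [3.139, 0.003, 1.57]
contact_force: [0.5, 0.4, -0.2]
grip_width: 0.3
scene bottle 0 of 2680
scene scoop 0 of 2520
scene cup1 0 of 4140
scene cup2 0 of 6975
scene cup3 0 of 5673
scene paper 381 of 18200
top bottle 0 of 1184
top scoop 0 of 1188
206 PPPPPPPPPPPPPPPP.PPPPPPPPPPPPPPPPPP
207 PPPPPPPPP.............PPPPPPPPPPPPP
208 PPPPPPP..................PPPPPPPPPP
209 PPPPP......................PPPPPPPP
210 PPPw........................PPPPPPP
211 PP...........................PPPPPP
212 P.............................PPPPP
213 ....................bPw........PPPP
214 ..................bwwwwb.......PPPP
215 ..................bwwwww........PPP
216 ..................bwwwwwb.......PPP
217 ..................bbwwwwb.......PPP
218 .................bb.wwwww.......PPP
219 .................bbbwwwwwb.....
[... 1214 characters left out ...]
....................bb............................
162 .............................bbb.b..........................
163 .............................bbb............................
164 .................gggg.......b...............................
165 ..............gggggg......PP................................
166 ...........gggggggg.g.......................................
167 ...........g.gggg...........................................
168 ............................................................
169 ............................................................
170 ............................................................
171 ............................................................
```

```bash
python3 -c "
from h import *
s=snap('scene');hsv=cv2.cvtColor(s['color'],cv2.COLOR_RGB2HSV);print('green on paper',int(cv2.inRange(hsv,(25,70,20),(85,255,255))[260:400,310:470].sum()/255))
from plant import close_job
print(close_job())"
```

```text
green on paper 0
the job is handed in; nothing more can be done
None
```

I handed the job in at about 89 s of robot time. I moved both hay cubes into the dish, stirred, left the stick in the beaker, slid the dish home and then pressed start.

**What the last checks showed**
- **Hay:** no green is left on the paper, and a hay cube shows in the dish under the head.
- **Stirring:** I made more than four rounds one way, several the other way, three more one way, then short strokes to separate the nuts.
- **Stick:** it stands in the beaker, leaning on the rim.
- **Home position:** at the stop the force jumped from 12 to 30 N with almost no travel. The handle had moved about 235 mm, against roughly 236 mm expected; the cameras are only good to about 2 mm.
- **Start button:** after the dish was at the stop I pressed it until it bottomed, with the force rising to about 25 N. It was then released.
- **Bottle, scoop and teat cups:** no change from the first pictures.

**Less certain**
- **Mixing is only moderate.** Before the slide, each half held two pale nuts. One brown was in the handle half, two were in the far half, and one sat near the centre line. Left to right across the dish, pale and brown still partly keep apart.
- **The nuts were not all checked after the slide.** The analyser head hides most of the dish, so I could not count them once it was home. Early in the slide they were moving along with the dish.
- **The stick turned in the grip while stirring.** Some strokes missed or ran slightly off where I aimed.

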